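# Lay out a sample of power coils under the video microscope

### The job

Free the clamp knob, slide the inspection tray fully out to its stop on the left, and shake all the coils out of the yellow shaker evenly over the tray: every quarter gets at least one and none lies on top of another. Then slide the tray fully home under the microscope and clamp it tight again; lay the emptied shaker flat in the middle of the red return tray, and set the ring-light dimmer lever in line with the green preset pointer. Never force the tray while it is clamped, do not knock the microscope, and leave the other things where they are.

Things in the scene. Friction and masses are not known exactly. Their poses are not given: they have to be found in the camera images.
- clamp (a joint): orange clamp knob at the left (+y) end of the black microscope base, axis vertical; bar grip 46 mm long, 14 mm wide. In rad: 0 = free (fully anticlockwise from above), 1.4 = clamped (fully clockwise), stops at both ends, 0.1 N m. At 0 the bar lies along the base's x axis, at v it is turned v clockwise. Starts clamped, 1.3 to 1.4
- clamp_grip (a point): point on the clamp knob's axis at the height to grip, 57 mm above the table; the bar's top is 7 mm above it, its foot disc 23 mm below; x axis along the bar
- carriage (a joint): slide of the inspection tray along the base's y axis, in m: 0 = home, tray centred under the microscope; 0.22 = fully out, at the stop on the left (+y), where it is loaded. About 3 N to move once the clamp is free; it stays where it is left. Starts at 0.02 to 0.12
- tray_floor (a point): centre of the inspection tray's white floor, 30 mm above the table; inside 142 mm (x, away from the robot) by 162 mm (y, left); blue walls 4 mm thick, 14 mm high. Black lines through the centre along x and y make four quarters. It is slid by an upright black post, 18 mm diameter, axis at x -50, y +120 mm in this frame, standing 48 mm above floor level on a tab
- scope: video microscope fixed on the base: column 130 mm to +x and 90 mm to -y, arm, black head with a white ring light of 38 mm radius; origin on the lens axis 20 mm above the table. The ring light's underside is 262 mm above this origin. Not to be knocked
- shaker: yellow trough with clear roof, 135 x 24 x 20 mm, open at its -x end (the mouth) only; channel 18 mm wide, 14 mm high, floor 3 mm. Amid its roof a black grip fin 40 mm long (x), 14 mm thick (y), from 20 to 60 mm above the underside. 0.11 to 0.18 kg. Origin: centre of underside, z up. Tipped mouth-down over 16 to 23 degrees, coils slide out one after another; level, they stay in
- coil0: power coil, dark grey block 14 x 14 x 10 mm (height) with a bright square on top, 12 g; origin at its centre, z up through the bright face. Five to eight are present. At the start they lie in single file in the shaker; slippery on its plastic (friction 0.28 to 0.42), ordinary elsewhere
- coil1: power coil, dark grey block 14 x 14 x 10 mm (height) with a bright square on top, 12 g; origin at its centre, z up through the bright face. Five to eight are present. At the start they lie in single file in the shaker; slippery on its plastic (friction 0.28 to 0.42), ordinary elsewhere
- coil2: power coil, dark grey block 14 x 14 x 10 mm (height) with a bright square on top, 12 g; origin at its centre, z up through the bright face. Five to eight are present. At the start they lie in single file in the shaker; slippery on its plastic (friction 0.28 to 0.42), ordinary elsewhere
- coil3: power coil, dark grey block 14 x 14 x 10 mm (height) with a bright square on top, 12 g; origin at its centre, z up through the bright face. Five to eight are present. At the start they lie in single file in the shaker; slippery on its plastic (friction 0.28 to 0.42), ordinary elsewhere
- coil4: power coil, dark grey block 14 x 14 x 10 mm (height) with a bright square on top, 12 g; origin at its centre, z up through the bright face. Five to eight are present. At the start they lie in single file in the shaker; slippery on its plastic (friction 0.28 to 0.42), ordinary elsewhere
- coil5: power coil, dark grey block 14 x 14 x 10 mm (height) with a bright square on top, 12 g; origin at its centre, z up through the bright face. Five to eight are present. At the start they lie in single file in the shaker; slippery on its plastic (friction 0.28 to 0.42), ordinary elsewhere
- coil6: power coil, dark grey block 14 x 14 x 10 mm (height) with a bright square on top, 12 g; origin at its centre, z up through the bright face. Five to eight are present. At the start they lie in single file in the shaker; slippery on its plastic (friction 0.28 to 0.42), ordinary elsewhere
- coil7: power coil, dark grey block 14 x 14 x 10 mm (height) with a bright square on top, 12 g; origin at its centre, z up through the bright face. Five to eight are present. At the start they lie in single file in the shaker; slippery on its plastic (friction 0.28 to 0.42), ordinary elsewhere
- return_tray_in (a point): centre of the inner floor of the red return tray for empty shakers: inside 182 mm (x) by 112 mm (y), floor 4 mm thick, walls 4 mm thick and 28 mm high over the table
- dimmer (a joint): ring-light dimmer lever, red ball of 26 mm diameter 90 mm from the hinge; rad, 0 to 1.1: at 0 it leans 0.55 to one side (about world +y), at 0.55 it is upright, at 1.1 it leans 0.55 to the other side (about world -y). Stays where it is left; 0.7 N at the ball
- dimmer_tip (a point): centre of the dimmer lever's red ball; its z axis turns with the lever
- dimmer_hinge (a point): point on the lever's hinge axis, 22 mm above the table, in the middle of the grey block (70 x 50 x 25 mm); its y axis is the hinge axis, fixed; the point turns with the lever, its value growing by the right-hand turn about that y axis
- preset (a joint): thin green preset pointer beside the dimmer lever, on the same hinge axis and with the same zero: its value (0 to 1.1 rad) is the lever value wanted. It is stiff and stays where it is set
- preset_tip (a point): centre of the green ball (12 mm) at the preset pointer's end, 66 mm from the hinge axis and 22 mm along it from the lever, on the side away from the robot; its z axis turns with the pointer
- spool: steel solder spool, 44 mm diameter, 36 mm high; origin at the centre of its underside; a bystander, not to be disturbed
- gauge: brass gauge block, 50 x 30 x 12 mm; origin at the centre of its underside; a bystander, not to be disturbed
- cleaner: cleaner bottle, 54 mm diameter, 120 mm high; origin at the centre of its underside; a bystander, not to be disturbed
- flux: amber jar, 48 mm diameter, 50 mm high; origin at the centre of its underside; a bystander, not to be disturbed
Mind the look-alikes: they are no part of the job. Of the things like the part that bears return_tray_in, leave any that is pink; of the rest the smaller one is meant.

How it is judged:
By the outcome, as a careful person would: the job done as asked, in the order asked, and still so for the second after the job is handed in, with the robot touching nothing.
Of coil0, coil1, coil2, coil3, coil4, coil5, coil6, coil7 only 5 to 8 are there at a start; the rules pass over those that are not, and their reading is None.
At some moment in a run one of shaker may be knocked a few centimetres aside while the robot is not near it.
Once in a run the grip may slacken for a moment while it holds something.
It also fails if it takes over 210 s, if anything falls off the work surface, if the arm or the gripper's body presses on something with over 40 N, if the wrist force passes 120 N, or if a joint passes its speed limit or range.

### The arm

A 6-joint arm with a two-finger parallel gripper is mounted at the origin on the work surface. World frame = base frame: x ahead of the robot, y to its left, z up, the work surface at z = 0. Lengths are in m, angles in rad, forces in N, time in s.
With the tool pointing down it reaches from about 0.3 to 0.875 m from the base axis. Payload 6.4 kg.
Tool frame: the origin (TCP) lies on the centre line of the jaws, within the pads' length; the fingertips stand 14 mm ahead of it and the grasp point (between the pads) lies 5 mm behind it (ctrl.tips_ahead is the distance from the TCP to the fingertips, in m); x points along the fingers, y is the direction in which the jaws open and shut, and the axes are right-handed (so a half turn about x gives the same grasp; the last joint's range is limited). The gripper opens to 85 mm and grips with 20 to 120 N. Pads are 22 mm wide; open, the fingers measure 114 mm over their backs; the gripper's body (76 mm by 85 mm) begins 54 mm behind the grasp point. The pads swing forward as they close: fully open they stand 13 mm farther back than shut.
Start: joints at [-1.423, 0.181, 1.607, -0, 1.354, -0.206], TCP at [0.199, -0.539, 0.245] pointing down, gripper open.
Joint ranges: [-2.99, 2.99], [-0.89, 2.07], [0.3, 2.58], [-1.14, 4.28], [0, 2.63], [-3.12, 3.12]. Speed limits (rad/s): [2.57, 2.57, 3.01, 3.14, 3.14, 3.14].

### API

Orientations are given as a 3x3 rotation matrix whose columns are the frame's x, y, z axes.
In Python, from workcell import ctrl, imaging gives the robot as it stands.
- The arm moves only by the tool drive_tool, never from a script. Its argument "plan" is a list of rows, each a list of 3 entries, a list of its own where there are three numbers: the closure, from 0 (fully open) to 1 (shut), then the shift along the tool's x, y, z in units of 20 mm (1.0 is 20 mm), then the turn about the tool's x in units of 0.15 rad (1.0 is 0.15 rad). A call has 1 to 20 rows; each row shifts and turns the commanded pose from where the row before left it, along the tool's axes as they then stand; what a row does not reach is not made up. A row lasts 1/10 s, in which the tool goes at most 50 mm and 8.59 degrees, less where a joint would pass 70% of its speed; a pose out of reach is approached as far as the arm can. A call with a number of a shift or a turn outside -1 to 1 is refused whole. A call with a gripper value outside its range is refused whole. The fingers move at their own pace and stop on an object; the grip force is fixed at half the most. Time passes only in rows, so rows that do not move let the fingers close. It gives the time, the measured TCP pose, the force and the opening at its end, in the units of the state.
- ctrl.observe(): the state, without advancing time (a new reading comes with each control period).
- imaging.camera(name): name is "side" or "top"; returns the picture (420x560x3 uint8, red, green, blue); there is no depth.
- imaging.camera_model(name): a dict with "K" (3x3 intrinsics, pixels), "rvec" (rotation vector, rad) and "tvec" (3), from world to camera coordinates, as OpenCV has them. Camera axes: x right, y down, z forward; pixel columns grow to the right and rows downward; lengths in m; the calibration is good to about 2 mm. A picture is of the moment at which its call begins. camera_model takes no time and is no camera call.
- ctrl.hand_in(): hands the job in, once; it reports no verdict.
The state is a dict: "time_s": time; "qpos": joint angles; "joint_vel": joint speeds; "joint_efforts": joint torques, N m; "tool_pos": TCP position; "tool_rot": TCP orientation; "force": force on the tool from outside, world axes, zero at the start; "torque": the same for the moment, N m; "width": finger opening in m.
Only numpy, scipy, OpenCV 4.12 (cv2) and the standard library are available. Lean on these libraries where they do the work, as an engineer would, in place of code of your own. Each camera call takes 0.05 s, during which the arm holds its last target.

## Working session

There is one attempt and no reset: what is moved stays moved. The work goes in short steps, Python scripts to look and compute and a tool call to move; the robot and the scene stay as the last step left them, time stands still between calls to the robot, and variables do not carry over. Pictures are saved under pics/ and viewed, and the job is handed in when it is done.

Besides the shell and the picture viewer there is one more tool, called after "Emit:" by a JSON object that holds its "fn" and its "kwargs", one argument or row to a line. drive_tool: Moves the arm, as the interface text tells. Its arguments: {"type":"object","properties":{"plan":{"type":"array","items":{"type":"array"}}},"required":["plan"]}

```bash
ls; mkdir -p pics; python3 - <<'E'
from workcell import ctrl, imaging
import cv2
for n in("side","top"):
    im=imaging.camera(n); cv2.imwrite(f"pics/{n}0.png",im[:,:,::-1]); print(n,imaging.camera_model(n))
print(ctrl.observe())
E
```

```text
pics
side {'K': array([[523.60717664,   0.        , 279.04609302],
       [  0.        , 523.60717664, 210.97780482],
       [  0.        ,   0.        ,   1.        ]]), 'rvec': array([ 0.76705135, -2.47656911,  1.25753975]), 'tvec': array([0.35592634, 0.21460666, 1.50488269])}
top {'K': array([[530.01067689,   0.        , 277.73560754],
       [  0.        , 530.01067689, 218.23047512],
       [  0.        ,   0.        ,   1.        ]]), 'rvec': array([ 2.12055734, -2.13857739,  0.15784068]), 'tvec': array([0.06044422, 0.43285075, 1.75566167])}
{'time_s': 0.1, 'qpos': array([-1.42326991e+00,  1.81490078e-01,  1.60786892e+00, -3.04165689e-06,
        1.35378823e+00, -2.06305015e-01]), 'joint_vel': array([-0.00034082, -0.00121399, -0.00365842, -0.00175875, -0.0001766 ,
        0.00133191]), 'joint_efforts': array([ 3.92685479e-04, -4.45876908e+01, -3.52238595e+01, -3.54076419e-04,
        4.19378441e-03, -1.41361423e-05]), 'tool_pos': array([ 0.19917901, -0.53891668,  0.24447999]), 'tool_rot': array([[-2.31448227e-04,  3.46494869e-01, -9.38051839e-01],
       [ 1.53725401e-03, -9.38050632e-01, -3.46494803e-01],
       [-9.99998792e-01, -1.52221956e-03, -3.15540472e-04]]), 'force': array([-0.69145228,  0.35904735,  0.40391539]), 'torque': array([-0.03078254, -0.01214627,  0.01938307]), 'width': 0.08554611803564716}
```

View pics/side0.png

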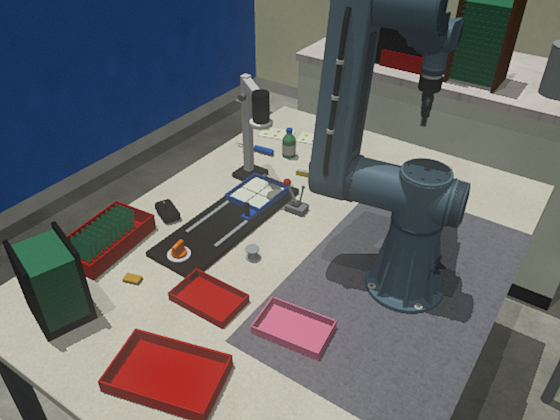

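View pics/top0.png

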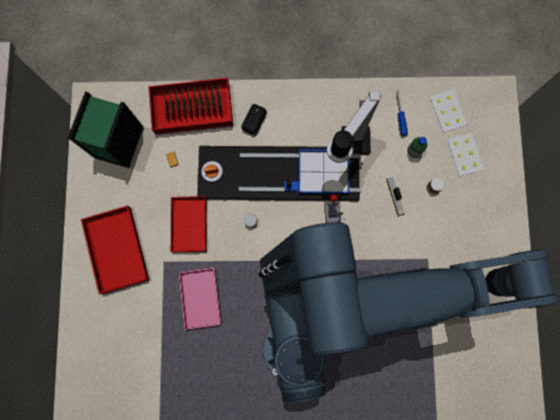

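```bash
cat > h.py <<'E'
from workcell import ctrl, imaging
import cv2, numpy as np
def cam(n,f=None):
    im=imaging.camera(n)[:,:,::-1].copy()
    if f: cv2.imwrite(f"pics/{f}.png",im)
    return im
def model(n):
    m=imaging.camera_model(n); R=cv2.Rodrigues(m["rvec"])[0]; return m["K"],R,np.array(m["tvec"]).ravel()
def proj(n,p):
    m=imaging.camera_model(n)
    return cv2.projectPoints(np.array(p,float).reshape(-1,1,3),m["rvec"],m["tvec"],m["K"],None)[0].reshape(-1,2)
def ray(n,uv):
    K,R,t=model(n); d=R.T@np.linalg.inv(K)@np.array([uv[0],uv[1],1.]); return -R.T@t,d
def onz(n,uv,z):
    o,d=ray(n,uv); return o+d*(z-o[2])/d[2]
def tri(a,b): # a: side uv, b: top uv
    P=[]
    for n in("side","top"):
        K,R,t=model(n); P.append(K@np.c_[R,t])
    X=cv2.triangulatePoints(P[0],P[1],np.array(a,float).reshape(2,1),np.array(b,float).reshape(2,1)); return (X[:3]/X[3]).ravel()
def crop(im,x0,y0,x1,y1,s,f):
    cv2.imwrite(f"pics/{f}.png",cv2.resize(im[y0:y1,x0:x1],None,fx=s,fy=s,interpolation=cv2.INTER_CUBIC))
def go(target,yaw=None,s=None):
    """tool units (20mm along tool x,y,z; 0.15rad about tool x) to reach target; yaw = world angle of jaw axis y"""
    s=s or ctrl.observe(); R=s["tool_rot"]; d=np.array(target)-s["tool_pos"]
    a=np.arctan2(R[1,1],R[0,1])
    out="units xyz "+str(np.round(R.T@d/0.02,2))+" jaw yaw %.3f"%a
    if yaw is not None:
        w=(yaw-a+np.pi/2)%np.pi-np.pi/2   # world ccw
        out+=" turn ccw %.3f -> units %.2f"%(w,-w/0.15)
    print(out)
def st():
    s=ctrl.observe(); R=s["tool_rot"]; print("t %.1f"%s["time_s"],"tcp",np.round(s["tool_pos"],4),"yaw %.3f"%np.arctan2(R[1,1],R[0,1]),"q",np.round(s["qpos"],2),"F",np.round(s["force"],1),"w %.4f"%s["width"],"tilt",np.round(R[:2,0],3))
E
python3 - <<'E'
from h import *
im=cv2.imread("pics/top0.png")
crop(im,190,130,350,240,5,"t_a"); crop(im,300,80,460,240,4,"t_b")
im=cv2.imread("pics/side0.png")
crop(im,140,60,320,280,3,"s_a")
for nm,uv,z in[("knob",(211,171),.06),("shaker",(397,197),.04),("spool",(251,221),.036),("red small",(189,225),.004),("red big",(115,250),.004),("pink",(201,299),.004)]: print(nm,np.round(onz("top",uv,z),3))
E
```

```text
knob [0.594 0.282 0.06 ]
shaker [ 0.501 -0.347  0.04 ]
spool [0.425 0.147 0.036]
red small [0.418 0.363 0.004]
red big [0.334 0.615 0.004]
pink [0.166 0.317 0.004]
```

View pics/t_a.png

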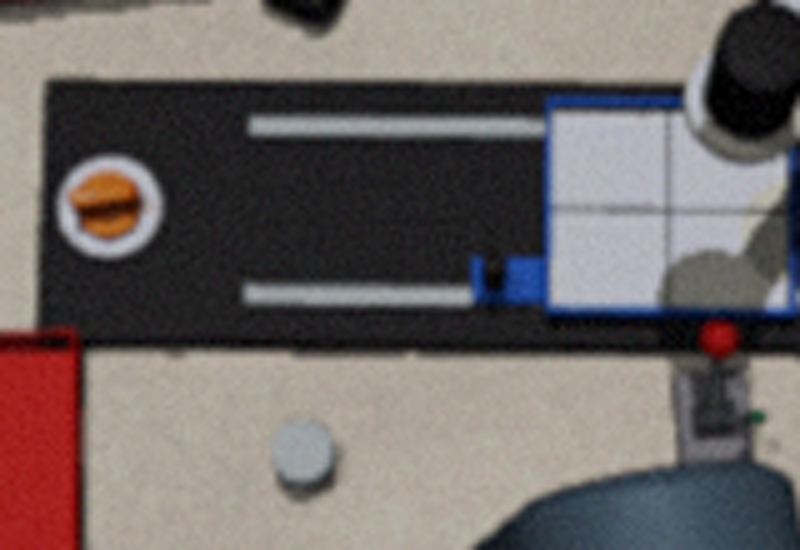

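View pics/t_b.png

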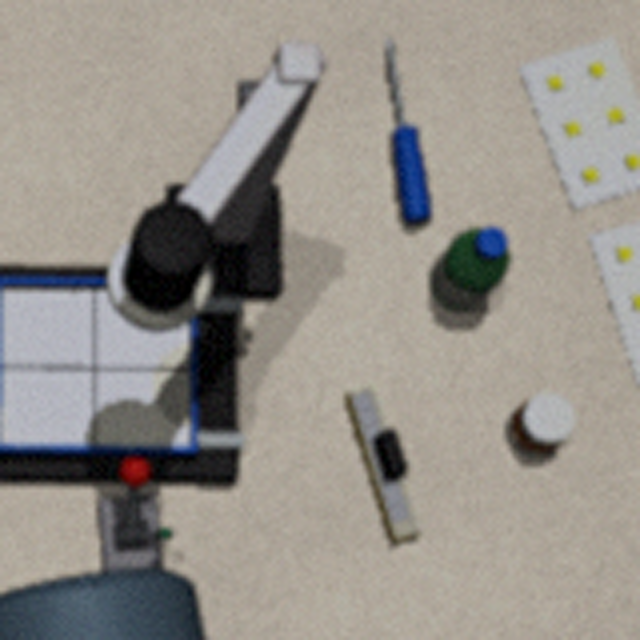

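View pics/s_a.png

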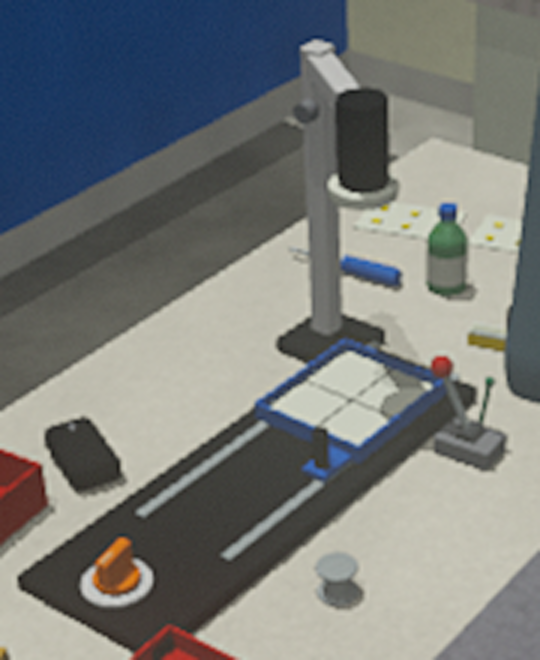

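```bash
python3 - <<'E'
from h import *
T=cv2.imread("pics/top0.png");S=cv2.imread("pics/side0.png")
crop(T,195,155,227,187,20,"k_t"); crop(S,155,230,200,270,16,"k_s")
hs=cv2.cvtColor(T,cv2.COLOR_BGR2HSV)
# white disc in top
m=cv2.inRange(hs,(0,0,120),(180,60,255)); sub=np.zeros_like(m); sub[158:184,198:226]=m[158:184,198:226]
o=cv2.inRange(hs,(5,120,40),(22,255,255)); sub|=np.where((np.indices(o.shape)[0]>158)&(np.indices(o.shape)[0]<184)&(np.indices(o.shape)[1]>198)&(np.indices(o.shape)[1]<226),o,0).astype(np.uint8)
c=max(cv2.findContours(sub,0,2)[0],key=cv2.contourArea); e=cv2.fitEllipse(c); print(e)
for z in(.02,.022,.025,.034): print(z,onz("top",e[0],z))
# base corners/edges
for uv in[(199,146.3),(345,146.5),(198,199),(358,200)]: print(uv,np.round(onz("top",uv,.02),4))
E
```

```text
((211.48086547851562, 170.91526794433594), (19.261579513549805, 20.134624481201172), 66.34837341308594)
0.02 [0.60447366 0.2856036  0.02      ]
0.022 [0.60395574 0.28531831 0.022     ]
0.025 [0.60317886 0.28489038 0.025     ]
0.034 [0.60084823 0.28360658 0.034     ]
(199, 146.3) [0.6935 0.3305 0.02  ]
(345, 146.5) [ 0.6867 -0.179   0.02  ]
(198, 199) [0.5056 0.3308 0.02  ]
(358, 200) [ 0.4965 -0.2181  0.02  ]
```

View pics/k_t.png

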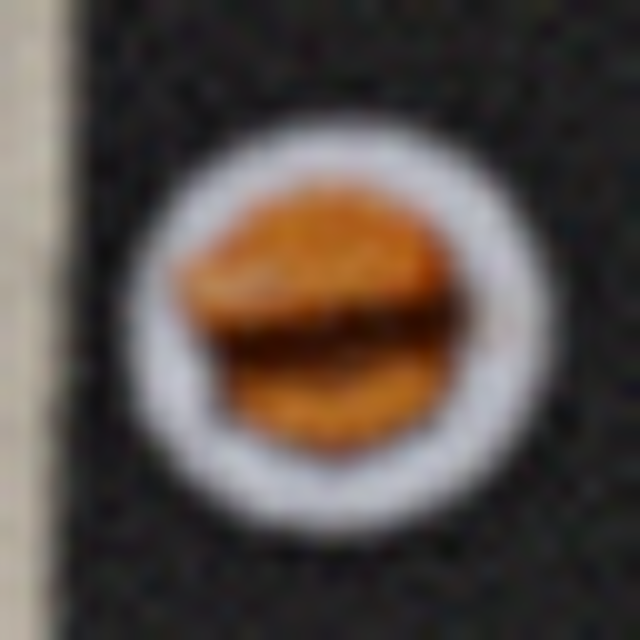

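View pics/k_s.png

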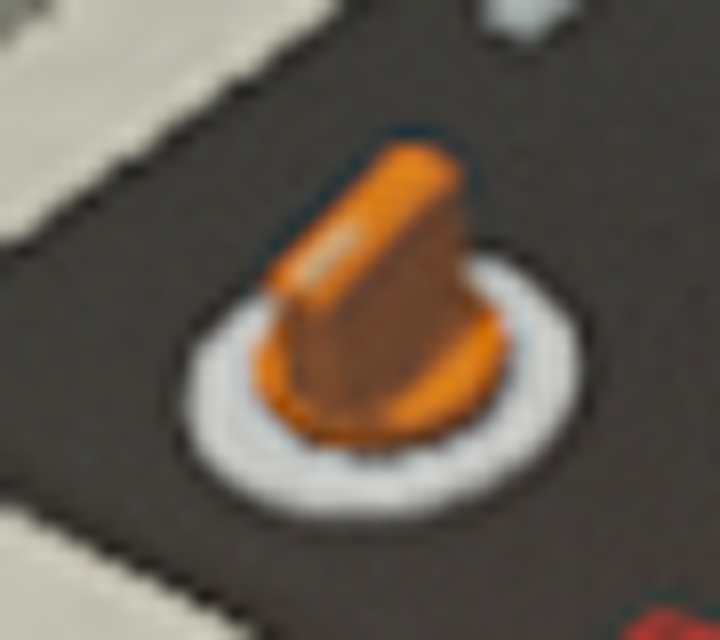

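```bash
python3 - <<'E'
from h import *
print(tri((177.8,244.7),(210.75,168.9)))
go((.603,.285,.15),0.19)
T=cv2.imread("pics/top0.png")
crop(T,380,170,415,220,12,"sh_t")
E
```

```text
[0.60110755 0.28245413 0.06089231]
units xyz [  4.78 -31.64 -33.21] jaw yaw -1.217 turn ccw 1.407 -> units -9.38
```

View pics/sh_t.png

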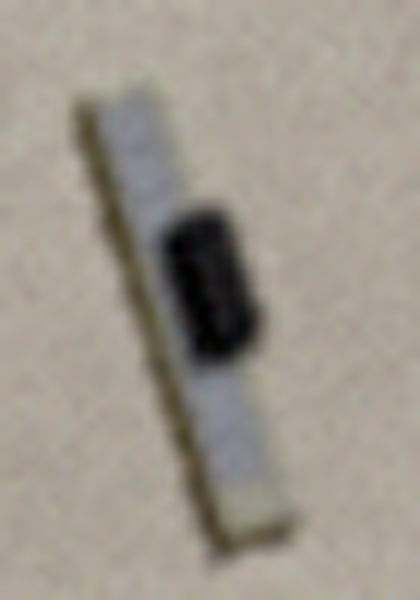

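Emit:
{"fn": "drive_tool", "kwargs": {
  "plan": [
    [0, [0, -0.95, -1], 0],
    [0, [0, -0.95, -1], 0],
    [0, [0, -0.95, -1], 0],
    [0, [0, -0.95, -1], 0],
    [0, [0, -0.95, -1], 0],
    [0, [0, -0.95, -1], 0],
    [0, [0, -0.95, -1], 0],
    [0, [0, -0.95, -1], 0],
    [0, [0, -0.95, -1], 0],
    [0, [0, -0.95, -1], 0],
    [0, [0, -0.95, -1], 0],
    [0, [0, -0.95, -1], 0],
    [0, [0, -0.95, -1], 0],
    [0, [0, -0.95, -1], 0],
    [0, [0, -0.95, -1], 0],
    [0, [0, -0.95, -1], 0],
    [0, [0, -0.95, -1], 0],
    [0, [0, -0.95, -1], 0],
    [0, [0, -0.95, -1], 0],
    [0, [0, -0.95, -1], 0]
  ]
}}

```text
time_s: 2.1
tool_pos: [0.4429, -0.0431, 0.245]
tool_rot: [[-0.0, 0.347, -0.938], [0.0, -0.938, -0.347], [-1.0, -0.0, 0.0]]
force: [-0.1, -0.5, -0.5]
width: 0.0857
```

Emit:
{"fn": "drive_tool", "kwargs": {
  "plan": [
    [0, [0, -0.95, -1], 0],
    [0, [0, -0.95, -1], 0],
    [0, [0, -0.95, -1], 0],
    [0, [0, -0.95, -1], 0],
    [0, [0, -0.95, -1], 0],
    [0, [0, -0.95, -1], 0],
    [0, [0, -0.95, -1], 0],
    [0, [0, -0.95, -1], 0],
    [0, [0, -0.95, -1], 0],
    [0, [0, -0.95, -1], 0],
    [0, [0, -0.95, -1], 0],
    [0, [0, -0.95, -1], 0],
    [0, [0, 0, 0], -1],
    [0, [0, 0, 0], -1],
    [0, [0, 0, 0], -1],
    [0, [0, 0, 0], -1],
    [0, [0, 0, 0], -1],
    [0, [0, 0, 0], -1],
    [0, [0, 0, 0], -1],
    [0, [0, 0, 0], -1]
  ]
}}

```text
time_s: 4.1
tool_pos: [0.5886, 0.2526, 0.2446]
tool_rot: [[-0.001, 1.0, -0.011], [-0.0, -0.011, -1.0], [-1.0, -0.001, 0.0]]
force: [0.0, 0.6, -0.7]
width: 0.0854
```

```bash
python3 - <<'E'
from h import *
st(); go((.603,.284,.15),0.19)
T=cam("top","t1");S=cam("side","s1")
crop(T,300,180,420,230,6,"t1c");crop(S,240,150,360,225,6,"s1c")
E
```

```text
t 4.1 tcp [0.5886 0.2526 0.2446] yaw -0.011 q [0.22 0.33 1.43 0.   1.39 0.23] F [ 0.   0.6 -0.7] w 0.0854 tilt [-0.001 -0.   ]
units xyz [ 4.73  0.71 -1.58] jaw yaw -0.011 turn ccw 0.201 -> units -1.34
```

View pics/t1c.png

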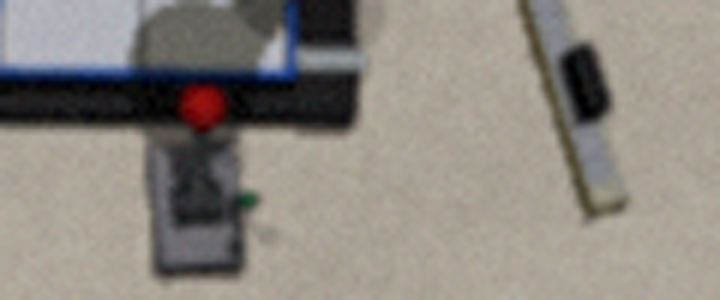

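View pics/s1c.png

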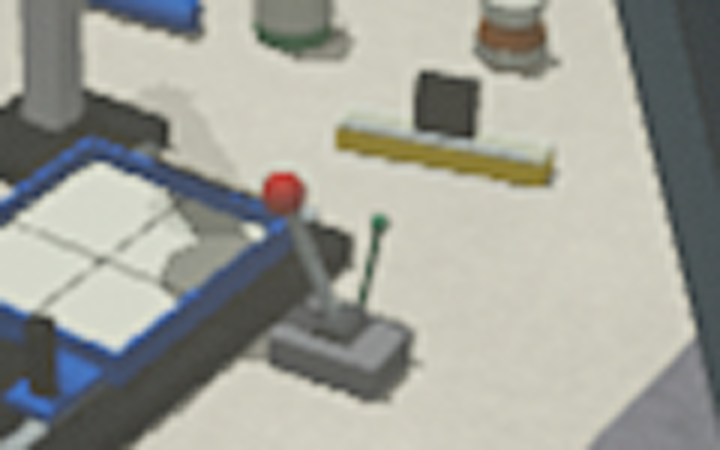

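View pics/s1.png

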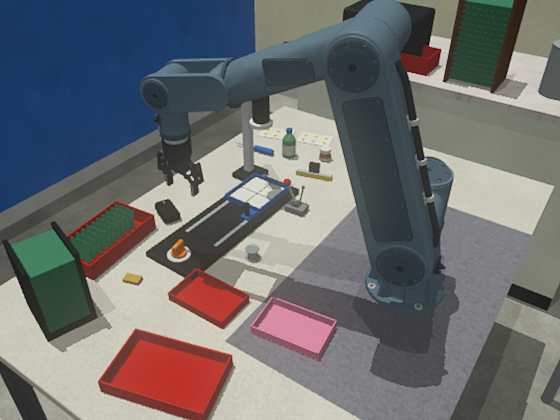

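Emit:
{"fn": "drive_tool", "kwargs": {
  "plan": [
    [0, [0.95, 0.7, -0.8], 0],
    [0, [0.95, 0, -0.8], 0],
    [0, [0.95, 0, 0], 0],
    [0, [0.95, 0, 0], -0.7],
    [0, [0.95, 0, 0], -0.65],
    [0, [0, 0, 0], 0],
    [0, [0, 0, 0], 0]
  ]
}}

```text
time_s: 4.9
tool_pos: [0.6033, 0.2844, 0.1501]
tool_rot: [[-0.001, 0.984, 0.18], [-0.0, 0.18, -0.984], [-1.0, -0.001, 0.0]]
force: [0.1, 0.5, 0.2]
width: 0.0853
```

```bash
python3 - <<'E'
from h import *
st(); go((.6035,.284,.053),0.19)
print(-model("top")[1].T@model("top")[2],-model("side")[1].T@model("side")[2])
T=cam("top","t2");S=cam("side","s2")
crop(T,180,140,250,200,10,"t2c");crop(S,140,190,230,280,7,"s2c")
E
```

```text
t 4.9 tcp [0.6033 0.2844 0.1501] yaw 0.181 q [0.26 0.47 1.43 0.   1.24 0.08] F [0.1 0.5 0.2] w 0.0853 tilt [-0.001 -0.   ]
units xyz [4.85 0.01 0.02] jaw yaw 0.181 turn ccw 0.009 -> units -0.06
[0.14266137 0.03122048 1.80333973] [-0.3095409   1.10265655  1.06101105]
```

View pics/s2c.png

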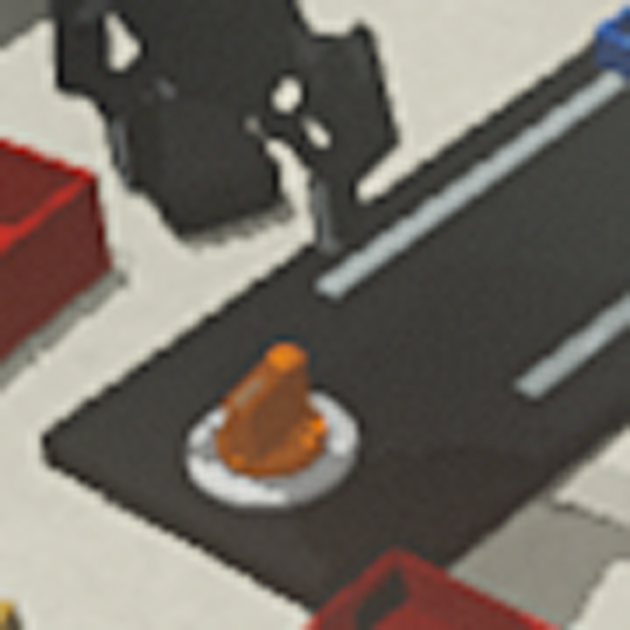

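Emit:
{"fn": "drive_tool", "kwargs": {
  "plan": [
    [0, [0.95, 0, 0], 0],
    [0, [0.95, 0, 0], 0],
    [0, [0.95, 0, 0], 0],
    [0, [0.95, 0, 0], 0],
    [0, [0.95, 0, 0], 0],
    [0, [0, 0, 0], 0],
    [0.8, [0, 0, 0], 0],
    [0.8, [0, 0, 0], 0],
    [0.8, [0, 0, 0], 0],
    [0.8, [0, 0, 0], 0],
    [0.8, [0, 0, 0], 0],
    [0.8, [0, 0, 0], 0],
    [0.8, [0, 0, 0], 0],
    [1, [0, 0, 0], 0],
    [1, [0, 0, 0], 0]
  ]
}}

```text
time_s: 6.5
tool_pos: [0.6035, 0.2844, 0.0555]
tool_rot: [[0.0, 0.983, 0.185], [-0.0, 0.185, -0.983], [-1.0, 0.0, 0.0]]
force: [-0.1, -1.1, 2.3]
width: 0.0131
```

```bash
python3 - <<'E'
from h import *
st(); print(ctrl.observe()["torque"])
E
```

```text
t 6.5 tcp [0.6035 0.2844 0.0555] yaw 0.186 q [ 0.26  0.59  1.47 -0.    1.08  0.08] F [-0.1 -1.1  2.3] w 0.0131 tilt [ 0. -0.]
[-0.02710192  0.12330786  0.10855202]
```

Emit:
{"fn": "drive_tool", "kwargs": {
  "plan": [
    [1, [0, 0, 0], -0.5],
    [1, [0, 0, 0], -0.5],
    [1, [0, 0, 0], -0.8],
    [1, [0, 0, 0], -0.8],
    [1, [0, 0, 0], -0.8],
    [1, [0, 0, 0], -0.8],
    [1, [0, 0, 0], -0.8],
    [1, [0, 0, 0], -0.8],
    [1, [0, 0, 0], -0.8],
    [1, [0, 0, 0], -0.8],
    [1, [0, 0, 0], -0.8],
    [1, [0, 0, 0], 0],
    [1, [0, 0, 0], 0]
  ]
}}

```text
time_s: 7.8
tool_pos: [0.6037, 0.2846, 0.0555]
tool_rot: [[0.001, 0.158, 0.987], [0.0, 0.987, -0.158], [-1.0, 0.0, 0.001]]
force: [-0.2, 1.1, 2.6]
width: 0.0127
```

```bash
python3 - <<'E'
from h import *
st(); print(ctrl.observe()["torque"])
E
```

```text
t 7.8 tcp [0.6037 0.2846 0.0555] yaw 1.413 q [ 0.26  0.59  1.47  0.    1.08 -1.15] F [-0.2  1.1  2.6] w 0.0127 tilt [0.001 0.   ]
[ 0.1494123  -0.01666874  0.09774182]
```

Emit:
{"fn": "drive_tool", "kwargs": {
  "plan": [
    [1, [0, 0, 0], -0.6],
    [1, [0, 0, 0], -0.5],
    [1, [0, 0, 0], -0.1],
    [1, [0, 0, 0], 0]
  ]
}}

```text
time_s: 8.2
tool_pos: [0.6037, 0.2846, 0.0555]
tool_rot: [[0.0, -0.02, 1.0], [0.001, 1.0, 0.02], [-1.0, 0.001, 0.0]]
force: [1.0, 1.3, 1.7]
width: 0.0126
```

```bash
python3 - <<'E'
from h import *
st(); print(ctrl.observe()["torque"])
E
```

```text
t 8.2 tcp [0.6037 0.2846 0.0555] yaw 1.591 q [ 0.26  0.59  1.47  0.    1.08 -1.33] F [1.  1.3 1.7] w 0.0126 tilt [0.    0.001]
[ 0.27930996 -0.0426594  -1.14041515]
```

Emit:
{"fn": "drive_tool", "kwargs": {
  "plan": [
    [0.3, [0, 0, 0], 0.15],
    [0, [0, 0, 0], 0],
    [0, [0, 0, 0], 0],
    [0, [0, 0, 0], 0],
    [0, [-1, 0, 0], 0],
    [0, [-1, 0, 0], 0],
    [0, [-1, 0, 0], 0],
    [0, [-1, 0, 0], 0],
    [0, [-1, 0, 0], 0],
    [0, [-1, 0, 0], 0],
    [0, [0, 0, -1], 0],
    [0, [0, 0, -1], 0],
    [0, [0, 0, -1], 0],
    [0, [0, 0, -1], 0]
  ]
}}

```text
time_s: 9.6
tool_pos: [0.5226, 0.2841, 0.1753]
tool_rot: [[0.0, -0.002, 1.0], [-0.0, 1.0, 0.002], [-1.0, -0.0, 0.0]]
force: [0.2, -0.2, -0.0]
width: 0.0854
```

```bash
python3 - <<'E'
from h import *
st()
T=cam("top","t3");S=cam("side","s3")
crop(T,190,130,350,240,5,"t3c");crop(S,140,140,300,280,5,"s3c")
E
```

```text
t 9.6 tcp [0.5226 0.2841 0.1753] yaw 1.573 q [ 0.3   0.29  1.62 -0.    1.23 -1.27] F [ 0.2 -0.2 -0. ] w 0.0854 tilt [ 0. -0.]
```

View pics/s3c.png

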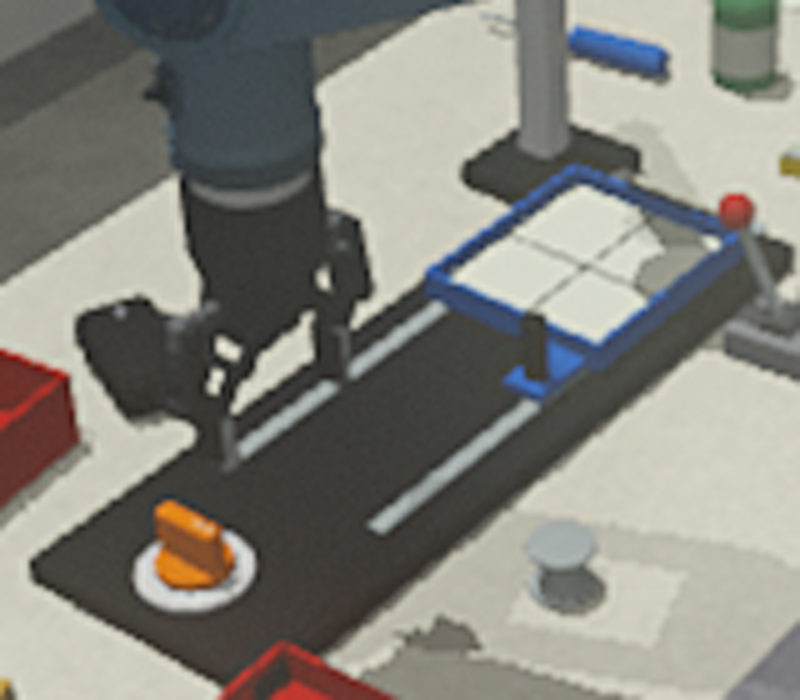

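View pics/t3c.png

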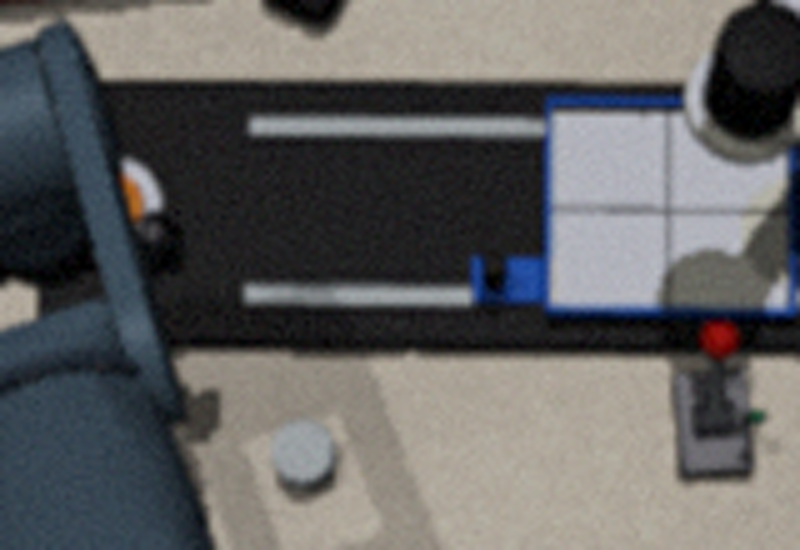

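```bash
python3 - <<'E'
from h import *
c=onz("top",(323.6,172.0),.03); print("floor cross",c, onz("side",(140+585/5,140+266/5),.03))
yaw=-.012; R=np.array([[np.cos(yaw),-np.sin(yaw)],[np.sin(yaw),np.cos(yaw)]])
p=c[:2]+R@[-.05,.12]; print("post pred",p, proj("top",[[*p,.03],[*p,.078]]),proj("side",[[*p,.03],[*p,.078]]))
# tray left wall, post tops
print(onz("side",(247,202.5),.078))
k=np.array([.6036,.2845]); print("base lens/centre line check, knob in tray frame",R.T@(k-c[:2]))
E
```

```text
floor cross [ 0.59372277 -0.10188092  0.03      ] [ 0.59538352 -0.10566535  0.03      ]
post pred [0.54516633 0.01871043] [[288.64392309 186.17478933]
 [288.71109855 182.98206436]] [[247.00213759 215.68022434]
 [246.57423469 203.78120935]]
[0.5483461  0.01221432 0.078     ]
base lens/centre line check, knob in tray frame [0.00524006 0.38647162]
```

Emit:
{"fn": "drive_tool", "kwargs": {
  "plan": [
    [0, [0, -1, 0.2], 0],
    [0, [0, -1, 0.2], 0],
    [0, [0, -1, 0.2], 0],
    [0, [0, -1, 0.2], 0],
    [0, [0, -1, 0.2], 0],
    [0, [0, -1, 0.17], 0],
    [0, [0, -1, 0], 0],
    [0, [0, -1, 0], 0],
    [0, [0, -1, 0], 0],
    [0, [0, -1, 0], 0],
    [0, [0, -1, 0], 0],
    [0, [0, -1, 0], 0],
    [0, [0, -1, 0], 0],
    [0, [0.8, -0.4, 0], 0],
    [0, [1, 0, 0], 0],
    [0, [0, 0, 0], 0],
    [0, [0, 0, 0], 0]
  ]
}}

```text
time_s: 11.4
tool_pos: [0.5478, 0.0161, 0.1394]
tool_rot: [[-0.001, -0.002, 1.0], [0.0, 1.0, 0.002], [-1.0, 0.0, -0.001]]
force: [-0.3, 0.3, 0.0]
width: 0.0854
```

```bash
python3 - <<'E'
from h import *
st()
S=cam("side","s4");go((.546,.016,.066))
crop(S,200,120,300,240,6,"s4c")
E
```

```text
t 11.4 tcp [0.5478 0.0161 0.1394] yaw 1.573 q [-0.19  0.24  1.76 -0.    1.14 -1.76] F [-0.3  0.3  0. ] w 0.0854 tilt [-0.001  0.   ]
units xyz [ 3.7  -0.01 -0.12] jaw yaw 1.573
```

View pics/s4c.png

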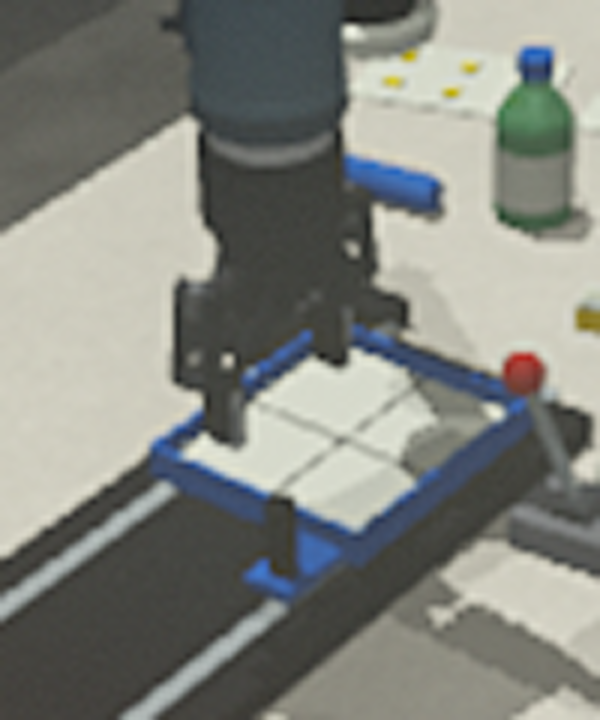

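Emit:
{"fn": "drive_tool", "kwargs": {
  "plan": [
    [0, [0.9, 0, 0], 0],
    [0, [0.9, 0, 0], 0],
    [0, [0.9, 0, 0], 0],
    [0, [0.9, 0, -0.1], 0],
    [0.7, [0, 0, 0], 0],
    [0.8, [0, 0, 0], 0],
    [0.8, [0, 0, 0], 0],
    [0.9, [0, 0, 0], 0],
    [1, [0, 0, 0], 0],
    [1, [0, 0, 0], 0],
    [1, [0, 0, 0], 0],
    [1, [0, 0, 0], 0]
  ]
}}

```text
time_s: 12.65
tool_pos: [0.5464, 0.0164, 0.0687]
tool_rot: [[0.002, -0.002, 1.0], [-0.0, 1.0, 0.002], [-1.0, -0.0, 0.002]]
force: [-0.6, 2.6, 5.0]
width: 0.016
```

Emit:
{"fn": "drive_tool", "kwargs": {
  "plan": [
    [1, [0, 0.3, 0], 0],
    [1, [0, 0.5, 0], 0],
    [1, [0, 0.5, 0], 0],
    [1, [0, 0.5, 0], 0],
    [1, [0, 0, 0], 0]
  ]
}}

```text
time_s: 13.15
tool_pos: [0.5472, 0.0536, 0.0687]
tool_rot: [[0.004, -0.003, 1.0], [0.001, 1.0, 0.003], [-1.0, 0.001, 0.004]]
force: [2.2, 2.5, 6.2]
width: 0.0161
```

Emit:
{"fn": "drive_tool", "kwargs": {
  "plan": [
    [1, [0, 0.5, 0], 0],
    [1, [0, 0.5, 0], 0],
    [1, [0, 0.5, 0], 0],
    [1, [0, 0.5, 0], 0],
    [1, [0, 0.5, 0], 0],
    [1, [0, 0.5, 0], 0],
    [1, [0, 0, 0], 0]
  ]
}}

```text
time_s: 13.85
tool_pos: [0.5484, 0.1135, 0.0688]
tool_rot: [[0.007, -0.003, 1.0], [0.001, 1.0, 0.003], [-1.0, 0.001, 0.007]]
force: [9.0, 1.5, 1.4]
width: 0.016
```

```bash
python3 - <<'E'
from h import *
st()
p=onz("top",(190+745/5.,130+100/5.),.29); print("ring",p)
E
```

```text
t 13.8 tcp [0.5484 0.1135 0.0688] yaw 1.574 q [-0.01  0.37  1.77  0.    1.   -1.58] F [9.  1.5 1.4] w 0.0160 tilt [0.007 0.001]
ring [ 0.59381934 -0.12916598  0.29      ]
```

Emit:
{"fn": "drive_tool", "kwargs": {
  "plan": [
    [1, [0, 0.3, 0.1], 0],
    [1, [0, 0.5, 0.02], 0],
    [1, [0, 0.5, 0.01], 0],
    [1, [0, 0.5, 0.02], 0],
    [1, [0, 0.5, 0.01], 0],
    [1, [0, 0.5, 0.02], 0],
    [1, [0, 0.5, 0.01], 0],
    [1, [0, 0, 0], 0]
  ]
}}

```text
time_s: 14.65
tool_pos: [0.5499, 0.1799, 0.0687]
tool_rot: [[0.003, -0.003, 1.0], [0.001, 1.0, 0.003], [-1.0, 0.001, 0.003]]
force: [-0.2, 2.8, 8.3]
width: 0.0159
```

```bash
python3 - <<'E'
from h import *
st()
S=cam("side","s5");
crop(S,140,120,300,270,5,"s5c")
E
```

```text
t 14.7 tcp [0.5499 0.1799 0.0687] yaw 1.574 q [ 0.11  0.4   1.72  0.    1.02 -1.46] F [-0.2  2.8  8.3] w 0.0159 tilt [0.003 0.001]
```

View pics/s5c.png

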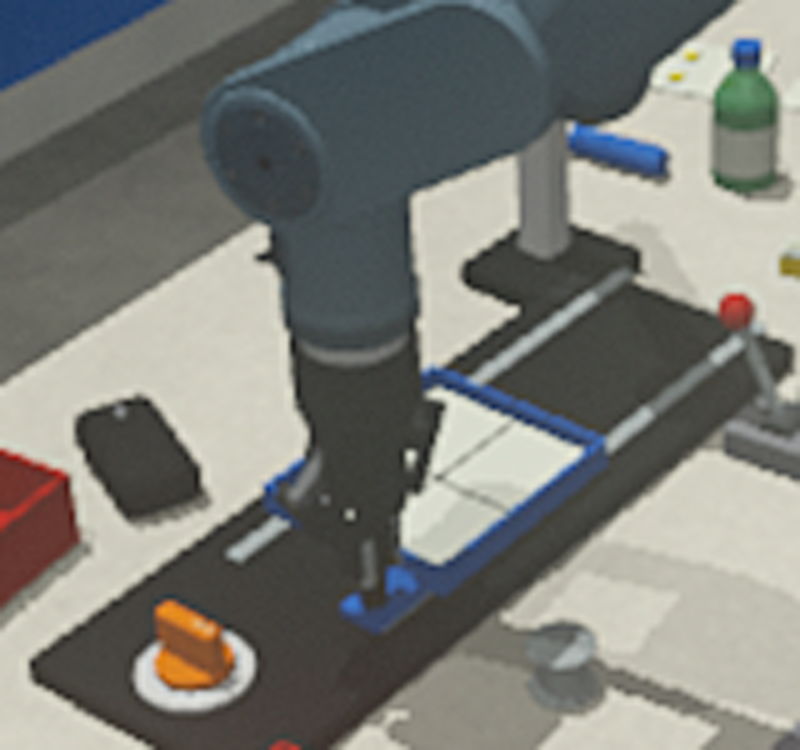

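Sliding well. Continue gently to the stop.

Emit:
{"fn": "drive_tool", "kwargs": {
  "plan": [
    [1, [0, 0.3, 0.01], 0],
    [1, [0, 0.3, 0.01], 0],
    [1, [0, 0.3, 0], 0],
    [1, [0, 0.2, 0], 0],
    [1, [0, 0, 0], 0]
  ]
}}

```text
time_s: 15.2
tool_pos: [0.5504, 0.2012, 0.0687]
tool_rot: [[0.003, -0.003, 1.0], [0.001, 1.0, 0.003], [-1.0, 0.001, 0.003]]
force: [1.3, 0.3, 8.4]
width: 0.0162
```

Emit:
{"fn": "drive_tool", "kwargs": {
  "plan": [
    [1, [0, 0.2, 0.0], 0],
    [1, [0, 0.2, 0.0], 0],
    [1, [0, 0, 0], 0]
  ]
}}

```text
time_s: 15.5
tool_pos: [0.5506, 0.209, 0.0687]
tool_rot: [[0.003, -0.003, 1.0], [0.001, 1.0, 0.003], [-1.0, 0.001, 0.003]]
force: [1.2, 0.4, 6.4]
width: 0.016
```

Emit:
{"fn": "drive_tool", "kwargs": {
  "plan": [
    [1, [0, 0.25, 0.0], 0],
    [1, [0, 0.25, 0.0], 0],
    [1, [0, 0, 0], 0]
  ]
}}

```text
time_s: 15.8
tool_pos: [0.5507, 0.2113, 0.0686]
tool_rot: [[0.0, -0.003, 1.0], [-0.012, 1.0, 0.003], [-1.0, -0.012, 0.0]]
force: [-1.4, -33.0, 14.7]
width: 0.016
```

Emit:
{"fn": "drive_tool", "kwargs": {
  "plan": [
    [1, [0, -0.3, 0], 0],
    [0.5, [0, 0, 0], 0],
    [0, [0, 0, 0], 0],
    [0, [0, 0, 0], 0],
    [0, [0, 0, 0], 0],
    [0, [-1, 0, 0], 0],
    [0, [-1, 0, 0], 0],
    [0, [-1, 0, 0], 0],
    [0, [-1, 0, 0], 0],
    [0, [-1, -1, -0.5], 0],
    [0, [-1, -1, -0.5], 0],
    [0, [-1, -1, -0.5], 0],
    [0, [-0.5, -1, -0.5], 0],
    [0, [0, -1, -0.5], 0],
    [0, [0, -1, -0.5], 0],
    [0, [0, -1, -0.5], 0],
    [0, [0, -1, -0.5], 0]
  ]
}}

```text
time_s: 17.5
tool_pos: [0.4689, 0.0518, 0.2172]
tool_rot: [[-0.0, -0.003, 1.0], [0.0, 1.0, 0.003], [-1.0, 0.0, -0.0]]
force: [-0.2, 0.1, -0.0]
width: 0.0853
```

```bash
python3 - <<'E'
from h import *
st()
S=cam("side","s6");T=cam("top","t6")
crop(T,190,130,350,240,5,"t6c");crop(S,280,150,360,195,9,"s6c")
E
```

```text
t 17.5 tcp [0.4689 0.0518 0.2172] yaw 1.574 q [-0.14 -0.03  1.89  0.    1.28 -1.72] F [-0.2  0.1 -0. ] w 0.0853 tilt [-0.  0.]
```

View pics/t6c.png

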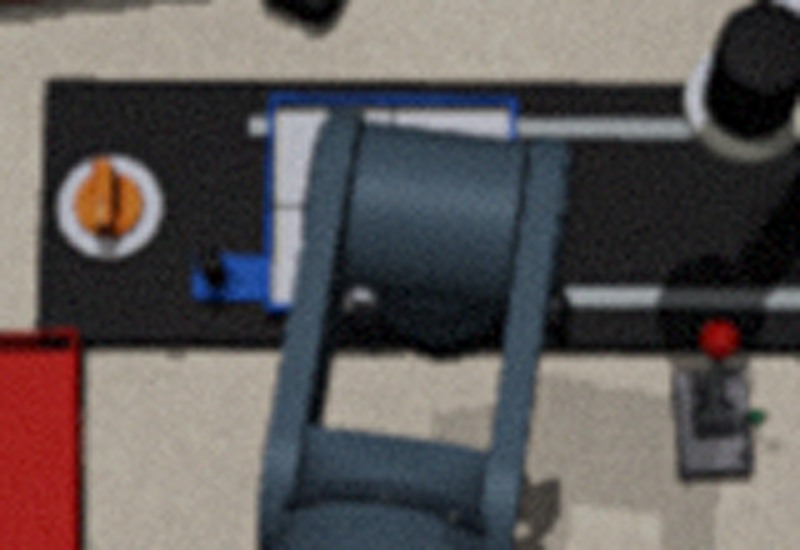

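View pics/s6c.png

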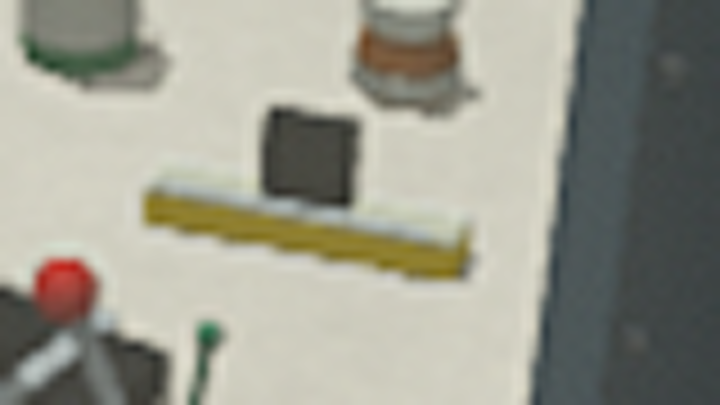

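View pics/t6.png

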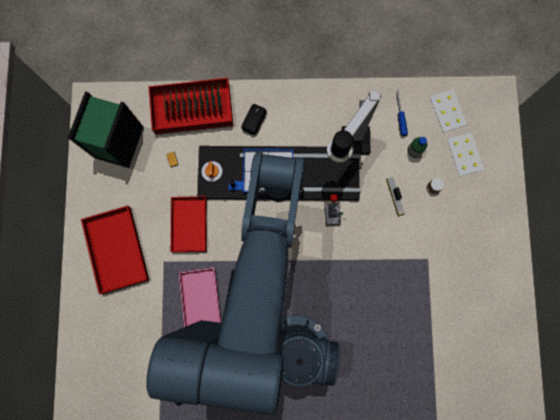

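```bash
python3 - <<'E'
from h import *
T=cv2.imread("pics/t6.png")
crop(T,383,172,413,220,12,"t6s")
hs=cv2.cvtColor(T,cv2.COLOR_BGR2HSV)
m=np.zeros(hs.shape[:2],np.uint8); m[170:220,380:415]=(hs[170:220,380:415,2]<45)*255
c=max(cv2.findContours(m,0,1)[0],key=cv2.contourArea); print(cv2.minAreaRect(c),cv2.boundingRect(c))
a=np.array([390.9,177.6]);b=np.array([401.5,214])
for t in np.linspace(0,1,20): 
    p=a+t*(b-a); print(np.round(p,0),cv2.getRectSubPix(T,(3,1),tuple(map(float,p))).mean((0,1)).round())
S=cv2.imread("pics/s6.png")
hs=cv2.cvtColor(S,cv2.COLOR_BGR2HSV)
m=cv2.inRange(hs,(20,120,60),(34,255,255)); m[:160]=0;m[185:]=0;m[:,:290]=0;m[:,340:]=0
ys,xs=np.nonzero(m); print(xs.min(),xs.max(),[ (x,ys[xs==x].min(),ys[xs==x].max()) for x in range(xs.min(),xs.max()+1,4)])
E
```

```text
((396.85003662109375, 193.54998779296875), (11.067972183227539, 5.0596442222595215), 71.56504821777344) (394, 188, 7, 12)
[391. 178.] [133. 139. 140.]
[391. 180.] [138. 134. 133.]
[392. 181.] [135. 130. 129.]
[393. 183.] [139. 134. 134.]
[393. 185.] [135. 131. 131.]
[394. 187.] [123. 119. 119.]
[394. 189.] [42. 41. 38.]
[395. 191.] [19. 18. 18.]
[395. 193.] [16. 14. 12.]
[396. 195.] [16. 15. 15.]
[396. 197.] [20. 17. 18.]
[397. 199.] [21. 20. 19.]
[398. 201.] [109. 105. 103.]
[398. 203.] [138. 132. 131.]
[399. 204.] [138. 131. 130.]
[399. 206.] [138. 131. 129.]
[400. 208.] [140. 134. 132.]
[400. 210.] [132. 140. 140.]
[401. 212.] [127. 140. 144.]
[402. 214.] [70. 89. 96.]
296 331 [(296, np.int64(172), np.int64(174)), (300, np.int64(172), np.int64(174)), (304, np.int64(173), np.int64(175)), (308, np.int64(174), np.int64(176)), (312, np.int64(175), np.int64(177)), (316, np.int64(175), np.int64(178)), (320, np.int64(176), np.int64(178)), (324, np.int64(177), np.int64(179)), (328, np.int64(178), np.int64(180))]
```

View pics/t6s.png

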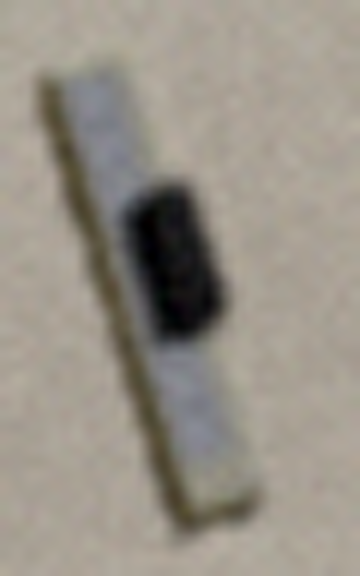

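```bash
python3 - <<'E'
from h import *
print(onz("side",(314.6,167.3),.04),onz("top",(396.85,193.55),.047),tri((314.6,167.3),(396.85,193.9)))
# underside outline: side bottom corners
A=onz("side",(296,174.7),0);B=onz("side",(331.8,181),0);print("bottom +y edge ends",A,B,np.linalg.norm(A-B),np.arctan2(*(A-B)[1::-1]))
# top view left-bottom edge ends
A=onz("top",(383+42/12,172+85/12),.0);B=onz("top",(383+180/12,172+528/12),.0);print(A,B,np.linalg.norm(A-B),np.arctan2(*(A-B)[1::-1]))
go((.45,-.2,.2172))
S=cv2.imread("pics/s6.png"); print(S[174:184,326:336].tolist())
print(S[166:178,292:300].tolist())
E
```

```text
[ 0.51147708 -0.35413582  0.04      ] [ 0.51193325 -0.34572488  0.047     ] [ 0.50954218 -0.34691655  0.04466925]
bottom +y edge ends [ 0.5738114  -0.32512855  0.        ] [ 0.44091456 -0.36448755  0.        ] 0.1386026679114794 0.2879320692447296
[ 0.57357543 -0.32216222  0.        ] [ 0.44297225 -0.3563232   0.        ] 0.13499690287026825 0.25583166904915655
units xyz [ -0.   -12.55  -0.94] jaw yaw 1.571
[[[173, 195, 191], [175, 197, 192], [177, 199, 194], [183, 202, 198], [192, 210, 205], [180, 196, 191], [180, 192, 192], [194, 207, 209], [193, 208, 209], [192, 207, 209]], [[184, 192, 184], [183, 196, 191], [178, 200, 196], [179, 200, 197], [173, 196, 192], [140, 169, 168], [158, 179, 182], [195, 208, 210], [190, 205, 206], [191, 206, 207]], [[150, 157, 153], [152, 165, 158], [154, 174, 171], [165, 185, 180], [155, 177, 173], [104, 146, 150], [152, 178, 182], [198, 210, 211], [192, 206, 207], [191, 205, 207]], [[57, 121, 133], [67, 120, 131], [80, 127, 136], [107, 143, 147], [98, 139, 143], [63, 124, 135], [157, 182, 186], [200, 213, 214], [193, 206, 208], [192, 206, 208]], [[51,
[... 1952 characters left out ...]
, [52, 127, 141]], [[194, 207, 209], [195, 208, 209], [203, 214, 215], [176, 194, 198], [54, 133, 147], [45, 123, 139], [49, 125, 141], [52, 128, 143]], [[193, 206, 208], [193, 207, 209], [200, 212, 213], [174, 195, 197], [72, 138, 149], [37, 114, 129], [38, 119, 135], [43, 123, 138]], [[193, 207, 209], [196, 210, 211], [199, 211, 213], [190, 205, 207], [168, 188, 190], [167, 182, 184], [157, 180, 184], [117, 153, 161]], [[192, 206, 208], [196, 209, 211], [196, 209, 211], [198, 211, 212], [200, 212, 213], [202, 213, 213], [198, 211, 212], [184, 199, 201]], [[191, 206, 207], [192, 206, 207], [194, 208, 210], [196, 210, 211], [195, 210, 211], [194, 208, 209], [196, 209, 210], [199, 211, 212]]]
```

Emit:
{"fn": "drive_tool", "kwargs": {
  "plan": [
    [0, [0, -1, -1], 0],
    [0, [0, -1, -1], 0],
    [0, [0, -1, 0], 0],
    [0, [0, -1, 0], 0],
    [0, [0, -1, 0], 0],
    [0, [0, -1, 0], 0],
    [0, [0, -1, 0], 0],
    [0, [0, -1, 0], 0],
    [0, [0, -1, 0], 0],
    [0, [0, -1, 0], 0],
    [0, [0, 0, 0], 1],
    [0, [0, 0, 0], 1],
    [0, [0, 0, 0], 1],
    [0, [0, 0, 0], 1],
    [0, [0, 0, 0], 1],
    [0, [0, 0, 0], 1],
    [0, [0, 0, 0], 1],
    [0, [0, 0, 0], 1],
    [0, [0, 0, 0], 1],
    [0, [0, 0, 0], 1]
  ]
}}

```text
time_s: 19.6
tool_pos: [0.4306, -0.1472, 0.2172]
tool_rot: [[0.0, 0.998, 0.068], [0.0, 0.068, -0.998], [-1.0, 0.0, -0.0]]
force: [-0.5, -0.7, -0.9]
width: 0.0856
```

Emit:
{"fn": "drive_tool", "kwargs": {
  "plan": [
    [0, [0, 0, 0], 1],
    [0, [0, 0, 0], 1],
    [0, [0, 0, 0], 1],
    [0, [0, 0, 0], 1],
    [0, [0, 0, 0], 1],
    [0, [0, 0, 0], 1],
    [0, [0, 0, 0], 1],
    [0, [0, 0, 0], 1],
    [0, [0, 0, 0], 1],
    [0, [0, 0, 0], 0.2],
    [0, [0, 0, 0], 0]
  ]
}}

```text
time_s: 20.7
tool_pos: [0.4306, -0.1473, 0.2172]
tool_rot: [[0.0, 0.261, -0.965], [0.0, -0.965, -0.261], [-1.0, -0.0, -0.0]]
force: [0.4, 0.0, -0.4]
width: 0.0853
```

```bash
python3 - <<'E'
from h import *
st();go((.5105,-.351,.13),-1.30)
T=cam("top","t7");S=cam("side","s7")
crop(T,370,160,430,230,8,"t7c");crop(T,230,130,360,230,6,"t7d")
E
```

```text
t 20.7 tcp [ 0.4306 -0.1473  0.2172] yaw -1.306 q [-0.59 -0.07  1.93  0.    1.28  0.71] F [ 0.4  0.  -0.4] w 0.0853 tilt [0. 0.]
units xyz [ 4.36 10.88 -1.19] jaw yaw -1.306 turn ccw 0.006 -> units -0.04
```

View pics/t7.png

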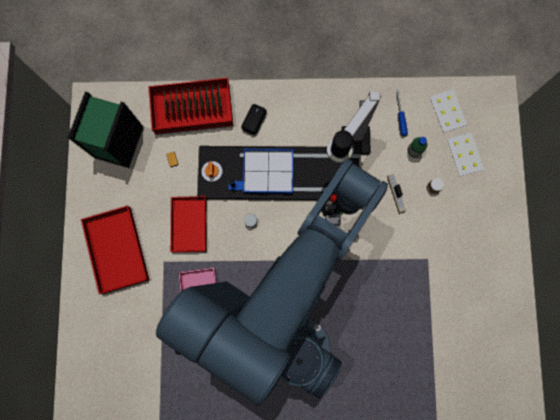

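View pics/s7.png

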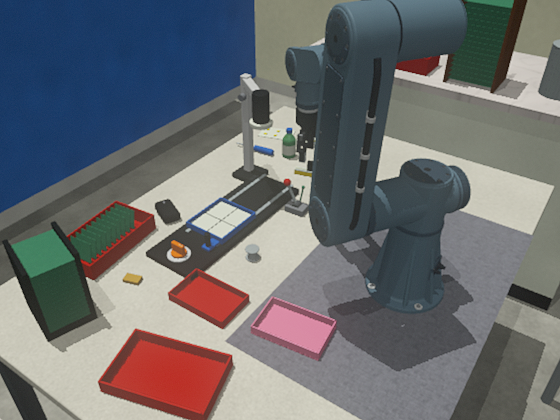

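```bash
python3 - <<'E'
from h import *
for f in("t6","t7"):
    T=cv2.imread(f"pics/{f}.png")
    hs=cv2.cvtColor(T,cv2.COLOR_BGR2HSV)
    m=np.zeros(hs.shape[:2],np.uint8); m[172:220,388:412]=(hs[172:220,388:412,2]<45)*255
    c=max(cv2.findContours(m,0,1)[0],key=cv2.contourArea); print(cv2.minAreaRect(c),cv2.boundingRect(c))
m=cv2.inRange(cv2.cvtColor(T,cv2.COLOR_BGR2HSV),(0,0,140),(180,60,255)); q=np.zeros_like(m); q[148:196,242:297]=m[148:196,242:297]
q=cv2.morphologyEx(q,cv2.MORPH_CLOSE,np.ones((3,3)))
c=max(cv2.findContours(q,0,1)[0],key=cv2.contourArea); r=cv2.minAreaRect(c); print(r); P=cv2.boxPoints(r); print([onz("top",p,.03).round(4) for p in P]); print(onz("top",r[0],.03))
E
```

```text
((396.85003662109375, 193.54998779296875), (11.067972183227539, 5.0596442222595215), 71.56504821777344) (394, 188, 7, 12)
((397.6000671386719, 190.79998779296875), (11.384199142456055, 5.0596442222595215), 71.56504821777344) (395, 185, 7, 12)
((269.0, 170.99998474121094), (53.99999237060547, 37.99999237060547), -0.0)
[array([0.5335, 0.1786, 0.03  ]), array([0.6681, 0.1791, 0.03  ]), array([ 0.6659, -0.008 ,  0.03  ]), array([ 0.5315, -0.0063,  0.03  ])]
[0.59935959 0.0857537  0.03      ]
```

View pics/t7c.png

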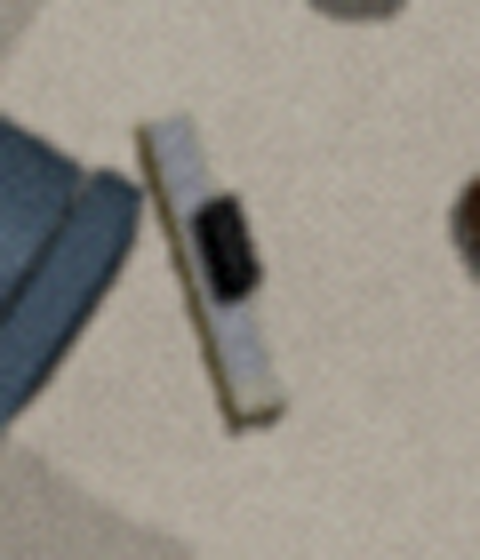

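View pics/t7d.png

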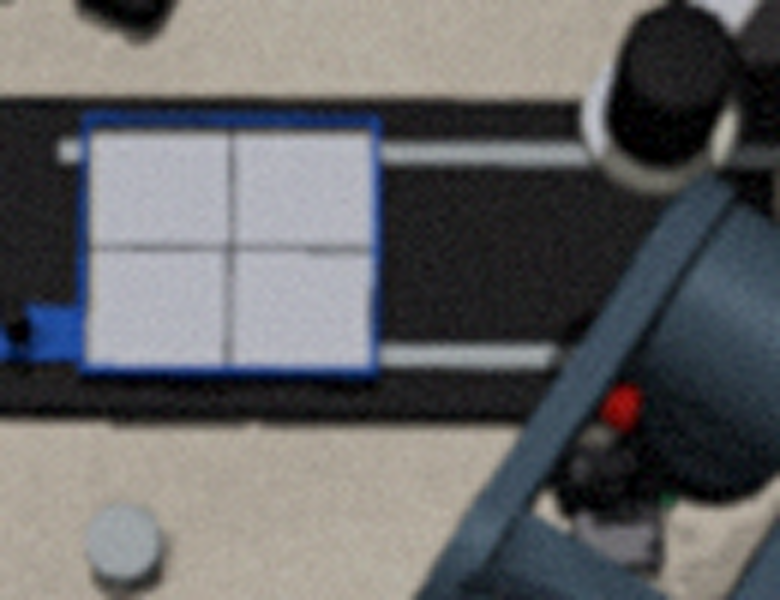

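```bash
python3 - <<'E'
from h import *
go((.520,-.3535,.13),-1.30)
E
```

```text
units xyz [ 4.36 11.12 -1.62] jaw yaw -1.305 turn ccw 0.005 -> units -0.03
```

Emit:
{"fn": "drive_tool", "kwargs": {
  "plan": [
    [0, [0, 1, -0.15], 0],
    [0, [0, 1, -0.15], 0],
    [0, [0, 1, -0.15], 0],
    [0, [0, 1, -0.15], 0],
    [0, [0, 1, -0.15], 0],
    [0, [0, 1, -0.15], 0],
    [0, [0, 1, -0.15], 0],
    [0, [0, 1, -0.15], 0],
    [0, [0, 1, -0.15], 0],
    [0, [0, 1, -0.15], 0],
    [0, [0, 1, -0.12], 0],
    [0, [1, 0.12, 0], 0],
    [0, [1, 0, 0], 0],
    [0, [0, 0, 0], 0],
    [0, [0, 0, 0], 0]
  ]
}}

```text
time_s: 22.3
tool_pos: [0.5193, -0.3538, 0.177]
tool_rot: [[-0.001, 0.261, -0.965], [0.001, -0.965, -0.261], [-1.0, -0.001, 0.001]]
force: [0.7, -0.2, 0.7]
width: 0.0852
```

```bash
python3 - <<'E'
from h import *
st()
T=cam("top","t8");S=cam("side","s8")
crop(T,360,140,450,230,6,"t8c");crop(S,260,120,360,200,7,"s8c")
E
```

```text
t 22.3 tcp [ 0.5193 -0.3538  0.177 ] yaw -1.306 q [-0.79  0.36  1.52  0.    1.26  0.52] F [ 0.7 -0.2  0.7] w 0.0852 tilt [-0.001  0.001]
```

View pics/t8c.png

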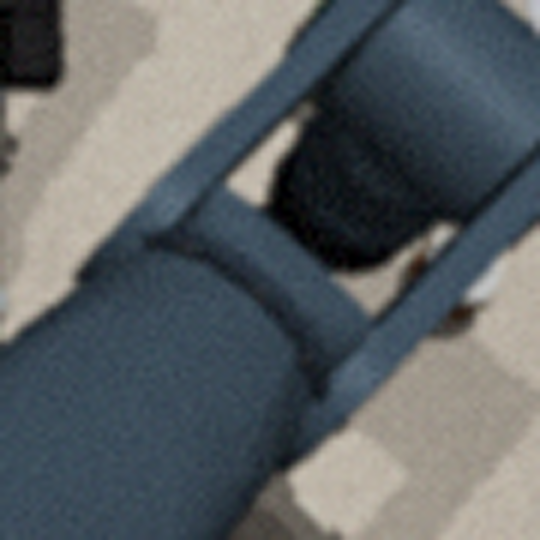

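View pics/s8c.png

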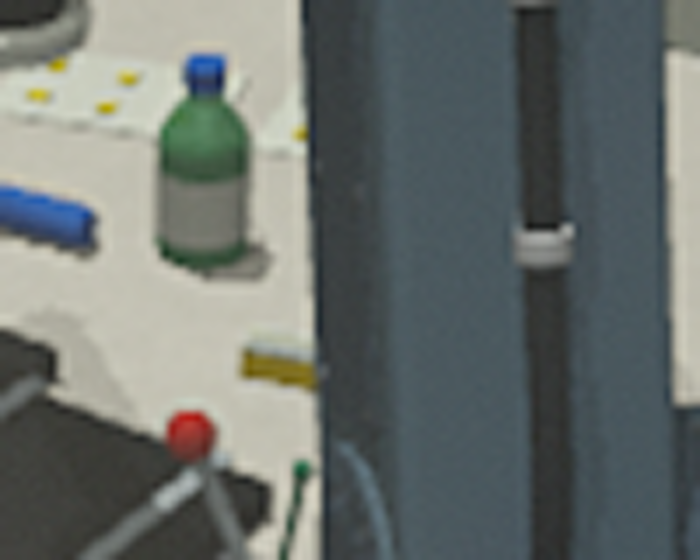

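```bash
python3 - <<'E'
from h import *
print(proj("side",[[.5738,-.325,0],[.5838,-.3275,0]]))
S=cv2.imread("pics/s8.png")
hs=cv2.cvtColor(S,cv2.COLOR_BGR2HSV)
m=cv2.inRange(hs,(20,120,60),(34,255,255)); m[:160]=0;m[185:]=0;m[:,:285]=0;m[:,304:]=0
ys,xs=np.nonzero(m); print([ (x,ys[xs==x].min(),ys[xs==x].max()) for x in sorted(set(xs))])
go((.520,-.3535,.044),-1.30)
E
```

```text
[[295.984167   174.71587228]
 [294.12197367 173.61803999]]
[(np.int64(295), np.int64(170), np.int64(173)), (np.int64(296), np.int64(171), np.int64(173)), (np.int64(297), np.int64(171), np.int64(173)), (np.int64(298), np.int64(171), np.int64(173)), (np.int64(299), np.int64(171), np.int64(173)), (np.int64(300), np.int64(171), np.int64(174)), (np.int64(301), np.int64(172), np.int64(174)), (np.int64(302), np.int64(172), np.int64(174)), (np.int64(303), np.int64(172), np.int64(174))]
units xyz [ 6.73 -0.06 -0.01] jaw yaw -1.306 turn ccw 0.006 -> units -0.04
```

Emit:
{"fn": "drive_tool", "kwargs": {
  "plan": [
    [0, [1, 0, 0], 0],
    [0, [1, 0, 0], 0],
    [0, [1, 0, 0], 0],
    [0, [1, 0, 0], 0],
    [0, [1, 0, 0], 0],
    [0, [0.9, 0, 0], 0],
    [0, [0.83, 0, 0], 0],
    [0, [0, 0, 0], 0],
    [0.7, [0, 0, 0], 0],
    [0.7, [0, 0, 0], 0],
    [0.8, [0, 0, 0], 0],
    [0.8, [0, 0, 0], 0],
    [1, [0, 0, 0], 0],
    [1, [0, 0, 0], 0],
    [1, [0, 0, 0], 0],
    [1, [0, 0, 0], 0]
  ]
}}

```text
time_s: 24.0
tool_pos: [0.5196, -0.3544, 0.0432]
tool_rot: [[0.0, 0.261, -0.965], [-0.0, -0.965, -0.261], [-1.0, 0.001, -0.0]]
force: [-0.6, 0.8, 5.0]
width: 0.0134
```

Emit:
{"fn": "drive_tool", "kwargs": {
  "plan": [
    [1, [-0.3, 0, 0], 0],
    [1, [-0.5, 0, 0], 0],
    [1, [-0.5, 0, 0], 0],
    [1, [-0.5, 0, 0], 0],
    [1, [-0.5, 0, 0], 0],
    [1, [-0.5, 0, 0], 0],
    [1, [-0.5, 0, 0], 0],
    [1, [-0.5, 0, 0], 0],
    [1, [-0.5, 0, 0], 0],
    [1, [-0.3, 0, 0], 0],
    [1, [0, 0, 0], 0],
    [1, [0, 0, 0], 0]
  ]
}}

```text
time_s: 25.2
tool_pos: [0.5192, -0.3541, 0.1346]
tool_rot: [[-0.0, 0.261, -0.965], [0.0, -0.965, -0.261], [-1.0, -0.0, 0.0]]
force: [0.3, 0.7, -2.1]
width: 0.0135
```

```bash
python3 - <<'E'
from h import *
st()
T=cam("top","t9");S=cam("side","s9")
crop(T,360,140,450,230,6,"t9c");crop(S,250,100,350,200,6,"s9c")
E
```

```text
t 25.2 tcp [ 0.5192 -0.3541  0.1346] yaw -1.307 q [-0.79  0.41  1.55  0.    1.18  0.52] F [ 0.3  0.7 -2.1] w 0.0135 tilt [-0.  0.]
```

View pics/t9c.png

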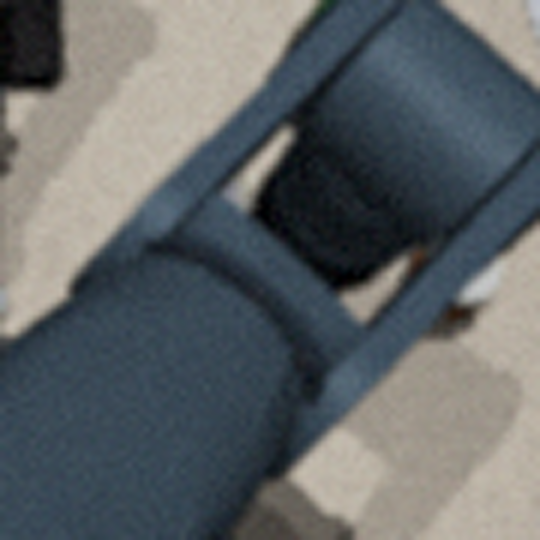

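View pics/s9c.png

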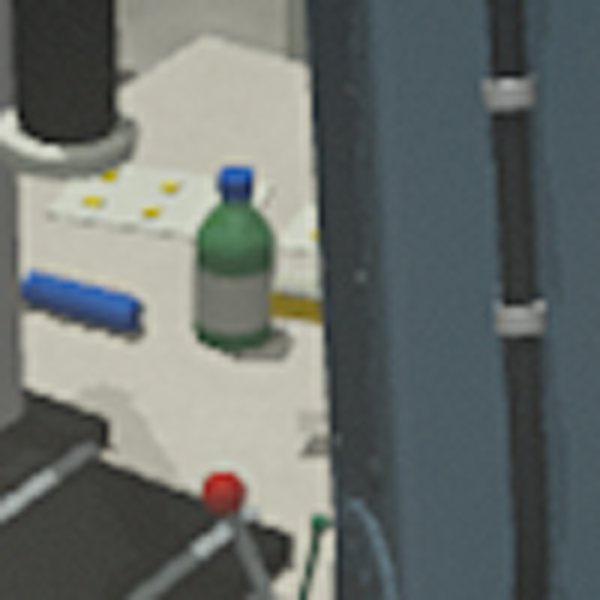

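Emit:
{"fn": "drive_tool", "kwargs": {
  "plan": [
    [1, [-0.3, 0, 0.2], 0],
    [1, [-0.6, 0, 0.4], 0],
    [1, [-0.8, 0, 0.5], 0],
    [1, [-0.8, 0, 0.5], 0],
    [1, [-0.6, 0, 0.4], 0],
    [1, [-0.3, -0.2, 0], 0],
    [1, [0, -0.5, 0], 0],
    [1, [0, -0.8, 0], 0],
    [1, [0, -1, 0], 0],
    [1, [0, -1, 0], 0],
    [1, [0, -1, 0], 0],
    [1, [0, -1, 0], 0],
    [1, [0, -1, 0], 0],
    [1, [0, -1, 0], 0],
    [1, [0, -1, 0], 0],
    [1, [0, -1, 0], 0],
    [1, [0, -1, 0], 0],
    [1, [0, -0.8, 0], 0],
    [1, [0, -0.5, 0], 0],
    [1, [0, -0.2, 0], 0]
  ]
}}

```text
time_s: 27.3
tool_pos: [0.4179, -0.1319, 0.2027]
tool_rot: [[0.0, 0.262, -0.965], [-0.0, -0.965, -0.262], [-1.0, 0.0, -0.0]]
force: [-0.0, 0.3, -2.3]
width: 0.0128
```

```bash
python3 - <<'E'
from h import *
st()
T=cam("top","t10");S=cam("side","s10")
crop(S,210,110,330,230,6,"s10c")
go((.40,.09,.2))
E
```

```text
t 27.3 tcp [ 0.4179 -0.1319  0.2027] yaw -1.306 q [-0.58 -0.09  1.98  0.    1.25  0.73] F [-0.   0.3 -2.3] w 0.0128 tilt [ 0. -0.]
units xyz [  0.14 -10.99  -2.03] jaw yaw -1.306
```

View pics/s10c.png

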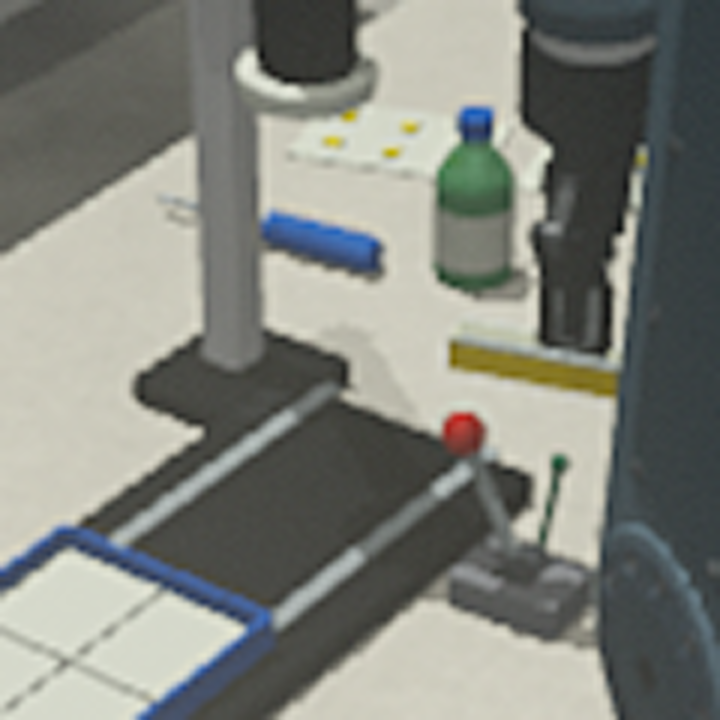

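View pics/t10.png

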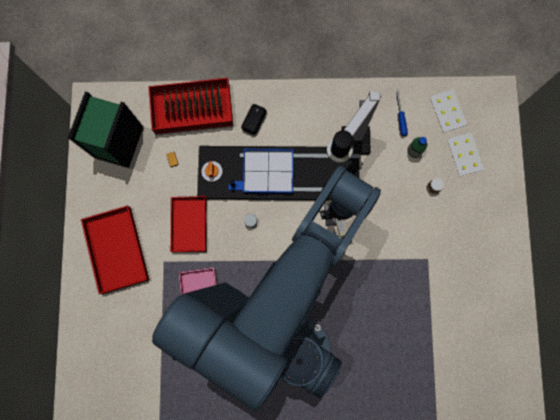

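Emit:
{"fn": "drive_tool", "kwargs": {
  "plan": [
    [1, [0, -0.3, -0.1], 0],
    [1, [0, -0.6, -0.2], 0],
    [1, [0, -1, -0.2], 0],
    [1, [0, -1, -0.2], 0],
    [1, [0, -1, -0.2], 0],
    [1, [0, -1, -0.2], 0],
    [1, [0, -1, -0.2], 0],
    [1, [0, -1, -0.2], 0],
    [1, [0, -1, -0.2], 0],
    [1, [0, -1, -0.2], 0],
    [1, [0, -1, -0.2], 0],
    [1, [0, -0.7, 0], 0],
    [1, [0, -0.3, 0], 0],
    [1, [0, 0, 0], -0.2],
    [1, [0, 0, 0], -0.5],
    [1, [0, 0, 0], -0.8],
    [1, [0, 0, 0], -0.8],
    [1, [0, 0, 0], -0.8],
    [1, [0, 0, 0], -0.8],
    [1, [0, 0, 0], -0.8]
  ]
}}

```text
time_s: 29.4
tool_pos: [0.4021, 0.0878, 0.2027]
tool_rot: [[0.0, 0.827, -0.562], [-0.0, -0.562, -0.827], [-1.0, 0.0, 0.0]]
force: [-0.6, -0.2, -2.7]
width: 0.0135
```

Emit:
{"fn": "drive_tool", "kwargs": {
  "plan": [
    [1, [0, 0, 0], -0.8],
    [1, [0, 0, 0], -0.8],
    [1, [0, 0, 0], -0.8],
    [1, [0, 0, 0], -0.8],
    [1, [0, 0, 0], -0.5],
    [1, [0, 0, 0], -0.2],
    [1, [0, 0, 0], 0]
  ]
}}

```text
time_s: 30.1
tool_pos: [0.402, 0.088, 0.2027]
tool_rot: [[0.0, 1.0, -0.018], [-0.0, -0.018, -1.0], [-1.0, 0.0, 0.0]]
force: [-0.2, -0.1, -2.5]
width: 0.0132
```

```bash
python3 - <<'E'
from h import *
st()
T=cam("top","t11");S=cam("side","s11")
crop(S,190,130,300,250,6,"s11c");crop(T,220,150,330,260,6,"t11c")
E
```

```text
t 30.1 tcp [0.402  0.088  0.2027] yaw -0.018 q [-0.07 -0.16  2.04 -0.    1.26 -0.06] F [-0.2 -0.1 -2.5] w 0.0132 tilt [ 0. -0.]
```

View pics/s11c.png

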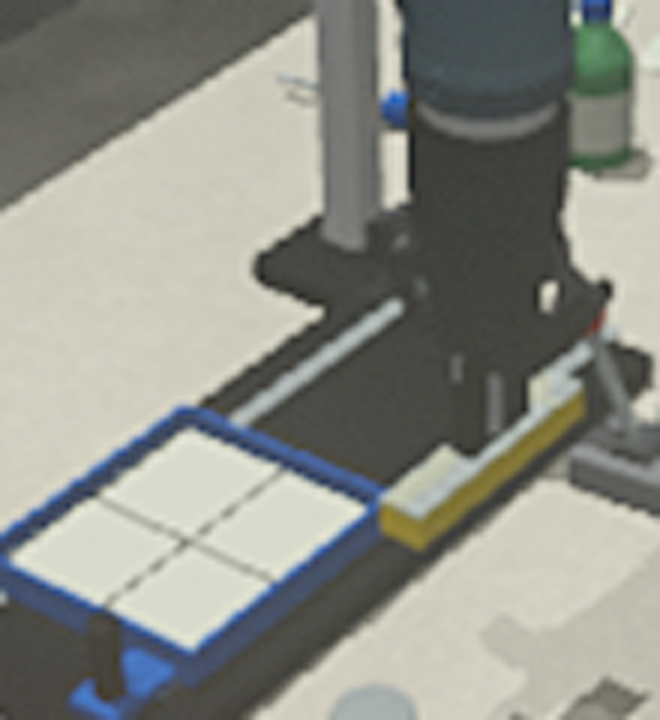

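View pics/t11c.png

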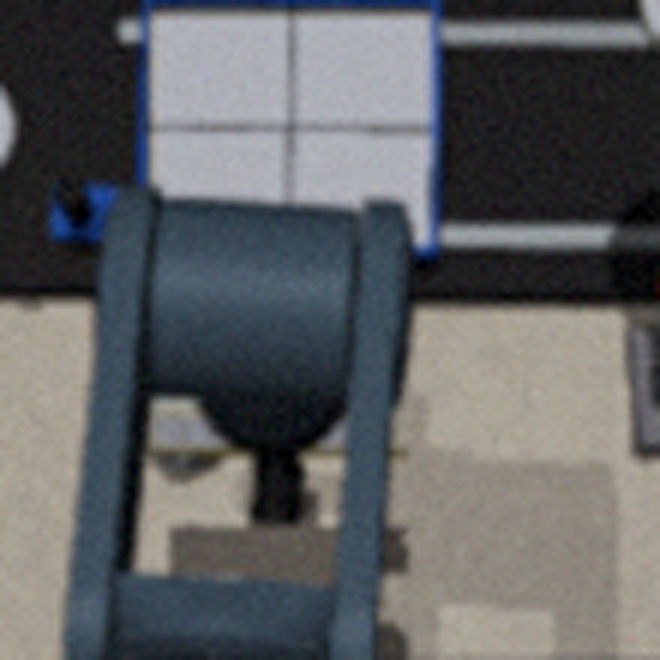

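Emit:
{"fn": "drive_tool", "kwargs": {
  "plan": [
    [1, [0, 0.2, -0.1], 0],
    [1, [0, 0.5, -0.2], 0],
    [1, [0, 0.8, -0.4], 0],
    [1, [0, 1, -0.5], 0],
    [1, [0, 1, -0.5], 0],
    [1, [0, 1, -0.5], 0],
    [1, [0, 1, -0.4], 0],
    [1, [0.3, 0.9, -0.34], 0],
    [1, [0.5, 0.6, -0.2], 0],
    [1, [0.6, 0.3, -0.1], 0],
    [1, [0.6, 0.07, 0], 0],
    [1, [0.4, 0, 0], 0],
    [1, [0.2, 0, 0], 0],
    [1, [0, 0, 0], 0]
  ]
}}

```text
time_s: 31.6
tool_pos: [0.5495, 0.1506, 0.1499]
tool_rot: [[-0.002, 1.0, -0.017], [-0.0, -0.017, -1.0], [-1.0, -0.002, 0.0]]
force: [0.4, 0.6, -1.2]
width: 0.0129
```

```bash
python3 - <<'E'
from h import *
st();go((.5505,.15,.124))
S=cam("side","s12")
crop(S,190,130,300,250,6,"s12c")
E
```

```text
t 31.6 tcp [0.5495 0.1506 0.1499] yaw -0.017 q [ 0.06  0.27  1.7  -0.    1.17  0.08] F [ 0.4  0.6 -1.2] w 0.0129 tilt [-0.002 -0.   ]
units xyz [1.3  0.05 0.03] jaw yaw -0.017
```

View pics/s12c.png

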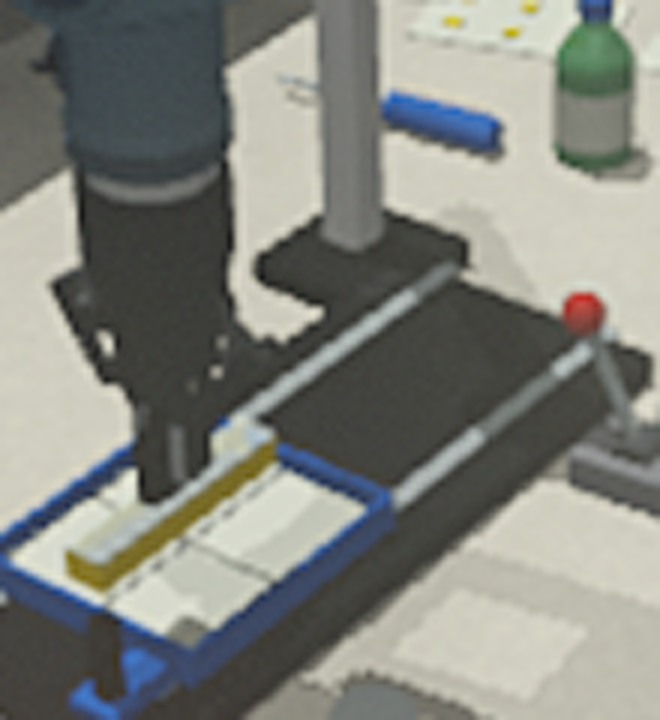

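Emit:
{"fn": "drive_tool", "kwargs": {
  "plan": [
    [1, [0.4, 0, 0], 0],
    [1, [0.4, 0, 0], 0],
    [1, [0.4, 0, 0], 0],
    [1, [0.2, 0, 0], 0],
    [1, [0.1, 0, 0], 0],
    [1, [0.1, 0, 0], 0],
    [1, [0.1, 0, 0], 0],
    [1, [0, 0, 0], 0]
  ]
}}

```text
time_s: 32.45
tool_pos: [0.5515, 0.1501, 0.1185]
tool_rot: [[0.002, 1.0, -0.017], [-0.001, -0.017, -1.0], [-1.0, 0.002, 0.001]]
force: [-3.6, -3.9, 7.8]
width: 0.0132
```

```bash
python3 - <<'E'
from h import *
st()
S=cam("side","s13")
crop(S,190,130,300,250,6,"s13c")
E
```

```text
t 32.5 tcp [0.5515 0.1501 0.1185] yaw -0.017 q [ 0.06  0.32  1.72 -0.    1.11  0.08] F [-3.6 -3.9  7.8] w 0.0132 tilt [ 0.002 -0.001]
```

View pics/s13c.png

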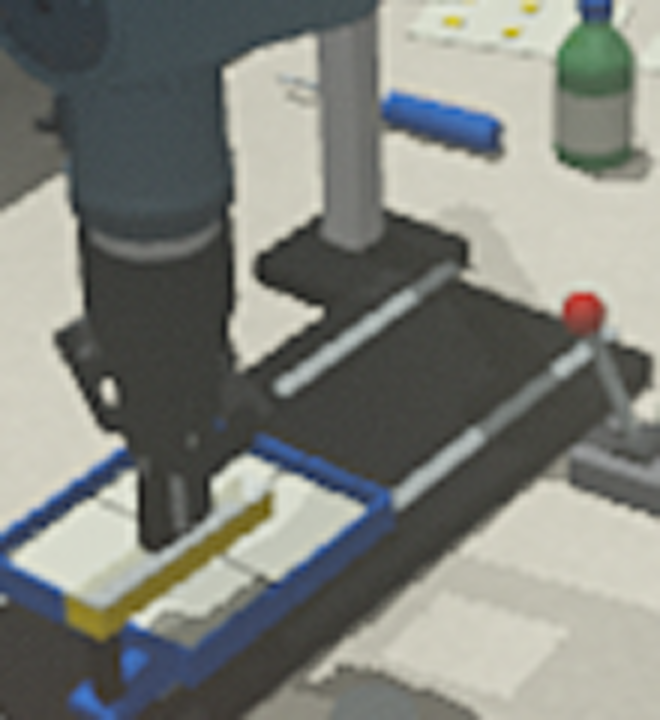

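Emit:
{"fn": "drive_tool", "kwargs": {
  "plan": [
    [1, [0.1, 0, 0], 0],
    [1, [0.1, 0, 0], 0],
    [1, [0.1, 0, 0], 0],
    [1, [0.1, 0, 0], 0],
    [1, [0, 0, 0], 0]
  ]
}}

```text
time_s: 33.0
tool_pos: [0.5536, 0.1493, 0.1118]
tool_rot: [[0.007, 1.0, -0.018], [-0.002, -0.018, -1.0], [-1.0, 0.007, 0.002]]
force: [0.5, -7.2, 11.7]
width: 0.013
```

```bash
python3 - <<'E'
from h import *
st()
S=cam("side","s14")
crop(S,190,170,290,250,7,"s14c")
E
```

```text
t 33.0 tcp [0.5536 0.1493 0.1118] yaw -0.018 q [ 0.06  0.33  1.72 -0.    1.09  0.08] F [ 0.5 -7.2 11.7] w 0.0130 tilt [ 0.007 -0.002]
```

View pics/s14c.png

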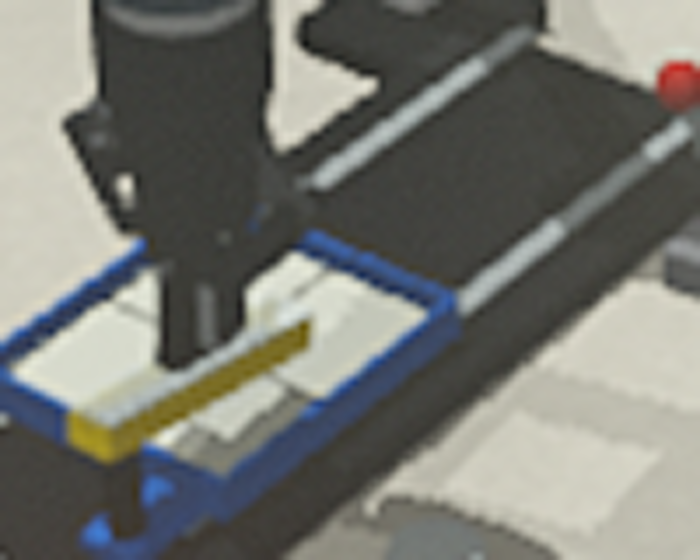

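```bash
cat >> h.py <<'E'
def onx(n,uv,x):
    o,d=ray(n,uv); return o+d*(x-o[0])/d[0]
def tilt(a,b,x):
    A,B=onx("side",a,x),onx("side",b,x); v=A-B; print("tail",A.round(4),"mouth",B.round(4),"len %.4f"%np.linalg.norm(v),"deg %.1f"%np.degrees(np.arctan2(v[2],v[1])))
E
python3 - <<'E'
from h import *
tilt((190+108/7,170+460/7),(190+307/7,170+343/7),.5405)
S=cv2.imread("pics/s11.png")
# check level on s11 at x=.39
tilt((190+420/6,130+553/6),(190+583/6,130+410/6),.390)
E
```

```text
tail [0.5405 0.2258 0.0854] mouth [0.5405 0.0919 0.0639] len 0.1356 deg 9.1
tail [0.39   0.1573 0.1585] mouth [0.39   0.0181 0.1609] len 0.1392 deg -1.0
```

Emit:
{"fn": "drive_tool", "kwargs": {
  "plan": [
    [1, [0.1, 0, 0], 0],
    [1, [0.1, 0, 0], 0],
    [1, [0, 0, 0], 0]
  ]
}}

```text
time_s: 33.35
tool_pos: [0.5542, 0.149, 0.1084]
tool_rot: [[0.008, 1.0, -0.018], [-0.002, -0.018, -1.0], [-1.0, 0.008, 0.002]]
force: [0.1, -8.5, 14.0]
width: 0.013
```

```bash
python3 - <<'E'
from h import *
st()
S=cam("side","s15")
crop(S,190,170,290,250,7,"s15c")
E
```

```text
t 33.4 tcp [0.5542 0.149  0.1084] yaw -0.018 q [ 0.06  0.33  1.72 -0.    1.08  0.08] F [ 0.1 -8.5 14. ] w 0.0130 tilt [ 0.008 -0.002]
```

View pics/s15c.png

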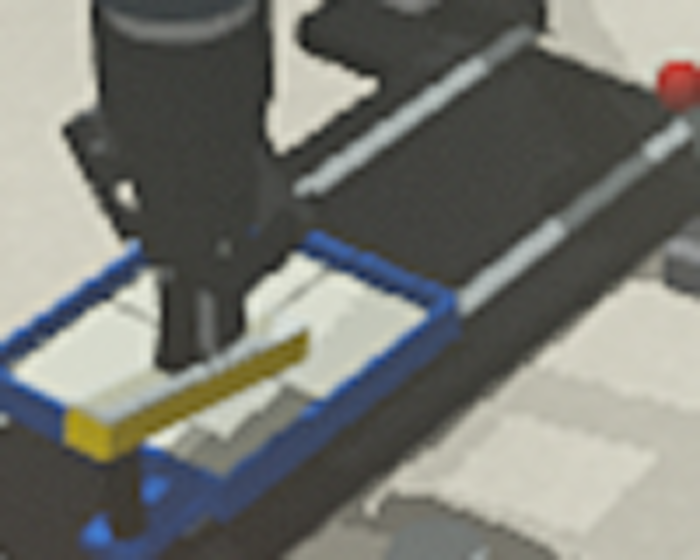

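```bash
python3 - <<'E'
from h import *
tilt((190+107/7,170+460/7),(190+307/7,170+353/7),.541)
E
```

```text
tail [0.541  0.2259 0.0852] mouth [0.541  0.0917 0.0579] len 0.1370 deg 11.5
```

Emit:
{"fn": "drive_tool", "kwargs": {
  "plan": [
    [1, [0.1, 0, 0], 0],
    [1, [0, 0, 0], 0]
  ]
}}

```text
time_s: 33.6
tool_pos: [0.5544, 0.1486, 0.1066]
tool_rot: [[0.008, 1.0, -0.018], [-0.003, -0.017, -1.0], [-1.0, 0.009, 0.003]]
force: [-0.5, -11.1, 15.0]
width: 0.013
```

```bash
python3 - <<'E'
from h import *
st()
S=cam("side","s16")
crop(S,190,170,290,250,7,"s16c")
E
```

```text
t 33.6 tcp [0.5544 0.1486 0.1066] yaw -0.018 q [ 0.06  0.34  1.72 -0.    1.08  0.08] F [ -0.5 -11.1  15. ] w 0.0130 tilt [ 0.008 -0.003]
```

View pics/s16c.png

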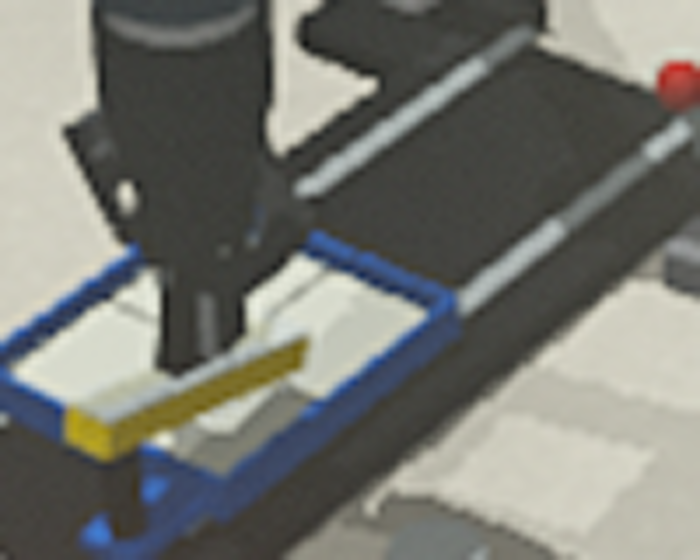

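Emit:
{"fn": "drive_tool", "kwargs": {
  "plan": [
    [1, [0.1, 0, 0], 0],
    [1, [0, 0, 0], 0],
    [1, [-0.3, 0, 0], 0],
    [1, [-0.5, 0, 0], 0],
    [1, [-0.4, 0, 0], 0],
    [1, [-0.2, 0, 0], 0],
    [1, [0, 0, 0], 0],
    [1, [0, 0, 0], 0]
  ]
}}

```text
time_s: 34.45
tool_pos: [0.55, 0.1509, 0.1285]
tool_rot: [[-0.0, 1.0, -0.017], [0.0, -0.017, -1.0], [-1.0, -0.0, -0.0]]
force: [-0.7, -0.5, -2.3]
width: 0.013
```

```bash
python3 - <<'E'
from h import *
st()
S=cam("side","s17")
crop(S,190,150,290,250,7,"s17c")
E
```

```text
t 34.5 tcp [0.55   0.1509 0.1285] yaw -0.017 q [0.06 0.3  1.71 0.   1.13 0.08] F [-0.7 -0.5 -2.3] w 0.0130 tilt [-0.  0.]
```

View pics/s17c.png

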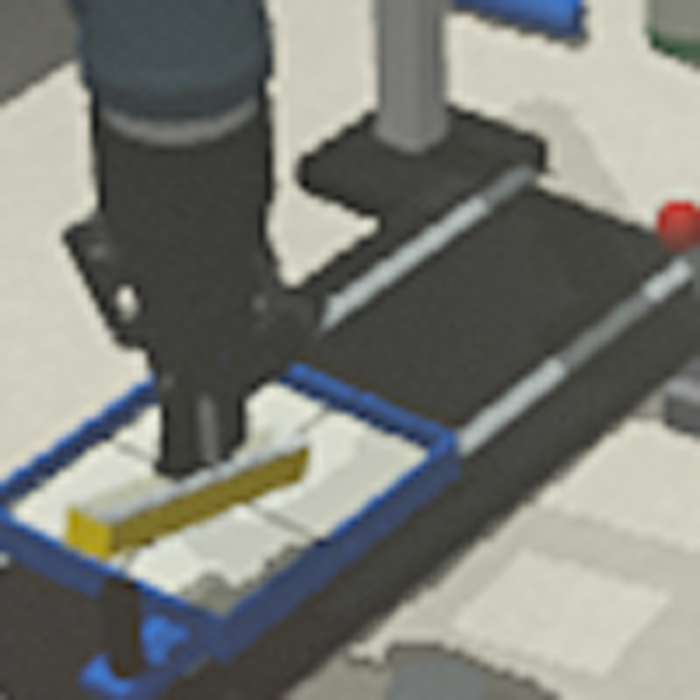

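```bash
python3 - <<'E'
from h import *
tilt((190+105/7,150+558/7),(190+306/7,150+472/7),.537)
go((.564,.19,.112))
E
```

```text
tail [0.537  0.2288 0.1115] mouth [0.537  0.0963 0.0744] len 0.1376 deg 15.7
units xyz [ 0.81  0.67 -1.97] jaw yaw -0.017
```

```bash
python3 - <<'E'
from h import *
go((.577,.19,.106))
E
```

```text
units xyz [ 1.11  1.32 -1.98] jaw yaw -0.017
```

Emit:
{"fn": "drive_tool", "kwargs": {
  "plan": [
    [1, [0, 0.2, 0], 0],
    [1, [0, 0.4, 0], 0],
    [1, [0, 0.4, -0.1], 0],
    [1, [0, 0.3, -0.3], 0],
    [1, [0, 0.05, -0.5], 0],
    [1, [0.1, 0, -0.5], 0],
    [1, [0.3, 0, -0.3], 0],
    [1, [0.4, 0, -0.2], 0],
    [1, [0.3, 0, -0.1], 0],
    [1, [0, 0, 0], 0],
    [1, [0, 0, 0], 0]
  ]
}}

```text
time_s: 35.6
tool_pos: [0.5777, 0.1901, 0.1063]
tool_rot: [[-0.001, 1.0, -0.017], [-0.0, -0.017, -1.0], [-1.0, -0.001, 0.0]]
force: [-0.5, -0.5, -1.1]
width: 0.0134
```

```bash
python3 - <<'E'
from h import *
st()
S=cam("side","s18")
crop(S,180,150,280,250,7,"s18c")
E
```

```text
t 35.6 tcp [0.5777 0.1901 0.1063] yaw -0.017 q [ 0.12  0.41  1.62 -0.    1.11  0.14] F [-0.5 -0.5 -1.1] w 0.0134 tilt [-0.001 -0.   ]
```

View pics/s18c.png

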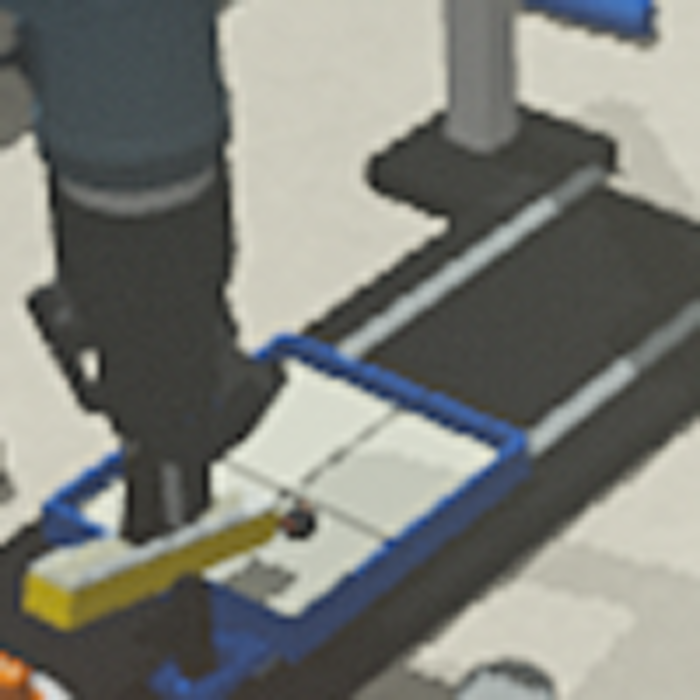

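```bash
python3 - <<'E'
from h import *
print(onz("side",(180+298/7,150+518/7),.035), onz("side",(180+298/7,150+518/7),.055))
S=cam("side","s19")
crop(S,180,150,280,250,7,"s19c")
E
```

```text
[0.57839535 0.10397785 0.035     ] [0.56108683 0.12344506 0.055     ]
```

View pics/s19c.png

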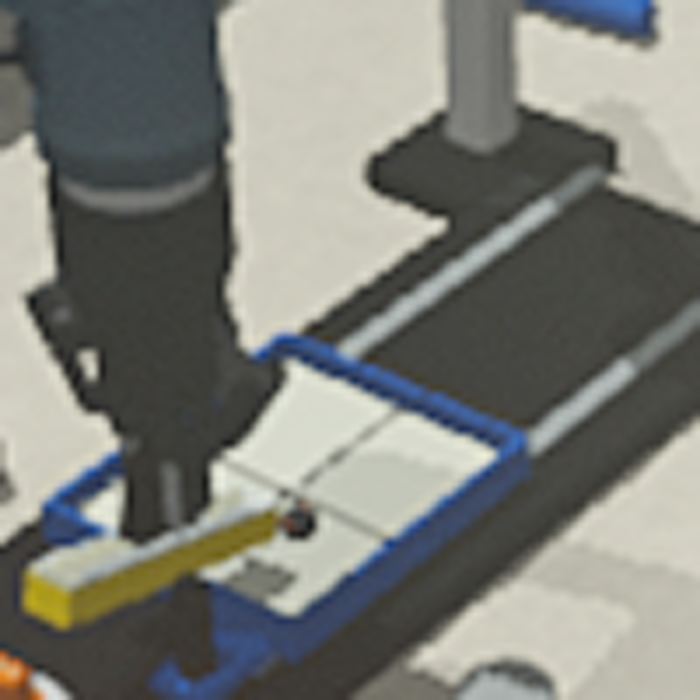

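Emit:
{"fn": "drive_tool", "kwargs": {
  "plan": [
    [1, [0, 0.05, 0], 0],
    [1, [0, 0.1, 0], 0],
    [1, [0, 0.15, 0], 0],
    [1, [0, 0.2, 0], 0],
    [1, [0, 0.25, 0], 0],
    [1, [0, 0.25, 0], 0],
    [1, [0, 0.25, 0], 0],
    [1, [0, 0.25, 0], 0],
    [1, [0, 0.25, 0], 0],
    [1, [0, 0.25, 0], 0],
    [1, [0, 0.25, 0], 0],
    [1, [0, 0.2, 0], 0],
    [1, [0, 0.15, 0], 0],
    [1, [0, 0.1, 0], 0],
    [1, [0, 0.05, 0], 0],
    [1, [0, 0, 0], 0]
  ]
}}

```text
time_s: 37.3
tool_pos: [0.633, 0.1894, 0.1067]
tool_rot: [[-0.0, 1.0, -0.017], [-0.0, -0.017, -1.0], [-1.0, -0.0, 0.0]]
force: [-0.2, 0.0, -2.0]
width: 0.0129
```

```bash
python3 - <<'E'
from h import *
st()
S=cam("side","s20")
crop(S,180,150,280,250,7,"s20c")
E
```

```text
t 37.3 tcp [0.633  0.1894 0.1067] yaw -0.017 q [0.11 0.51 1.48 0.   1.16 0.13] F [-0.2  0.  -2. ] w 0.0129 tilt [-0. -0.]
```

View pics/s20c.png

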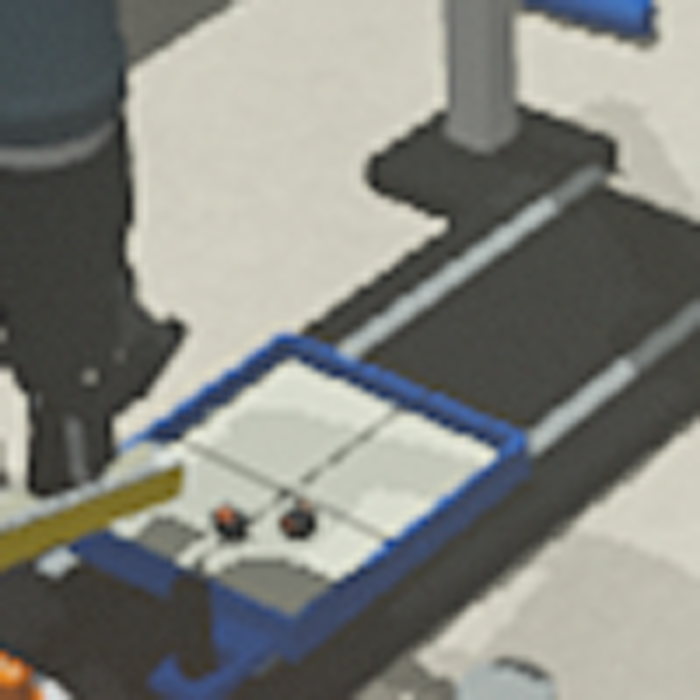

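```bash
python3 - <<'E'
from h import *
for u in[(298,520),(231,522)]: print(onz("side",(180+u[0]/7,150+u[1]/7),.036))
tilt((150,220),(206,221.5),.621) if 0 else None
print(onx("side",(180+182/7,150+490/7),.621))
E
```

```text
[0.57658561 0.10611033 0.036     ]
[0.60069624 0.12464906 0.036     ]
[0.621      0.13332527 0.05093647]
```

Emit:
{"fn": "drive_tool", "kwargs": {
  "plan": [
    [1, [0, 0, -0.4], 0],
    [1, [0, 0, -0.2], 0],
    [1, [0, 0, 0], 0],
    [1, [0, 0, 0], 0]
  ]
}}

```text
time_s: 37.75
tool_pos: [0.6331, 0.2017, 0.1067]
tool_rot: [[-0.0, 1.0, -0.016], [-0.0, -0.016, -1.0], [-1.0, -0.0, 0.0]]
force: [0.9, -0.8, -2.6]
width: 0.0131
```

```bash
python3 - <<'E'
from h import *
st()
S=cam("side","s21")
crop(S,180,150,280,250,7,"s21c")
E
```

```text
t 37.8 tcp [0.6331 0.2017 0.1067] yaw -0.016 q [ 0.13  0.52  1.46 -0.    1.16  0.15] F [ 0.9 -0.8 -2.6] w 0.0131 tilt [-0. -0.]
```

View pics/s21c.png

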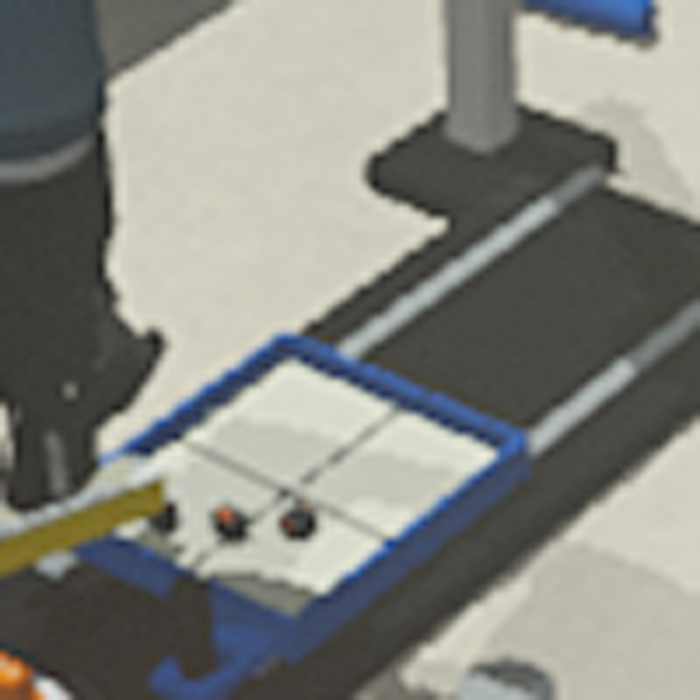

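Emit:
{"fn": "drive_tool", "kwargs": {
  "plan": [
    [1, [0, 0, 0.2], 0],
    [1, [0, 0, 0.35], 0],
    [1, [0, 0, 0.5], 0],
    [1, [0, 0, 0.5], 0],
    [1, [0, 0, 0.5], 0],
    [1, [0, 0, 0.5], 0],
    [1, [0, 0, 0.5], 0],
    [1, [0, 0, 0.4], 0],
    [1, [0, 0, 0.3], 0],
    [1, [0, 0, 0.1], 0],
    [1, [0, 0, 0], 0],
    [1, [0, 0, 0], 0]
  ]
}}

```text
time_s: 39.0
tool_pos: [0.6318, 0.1247, 0.1067]
tool_rot: [[-0.0, 1.0, -0.017], [0.0, -0.017, -1.0], [-1.0, -0.0, -0.0]]
force: [0.3, -0.2, -2.6]
width: 0.0131
```

```bash
python3 - <<'E'
from h import *
st()
S=cam("side","s22")
crop(S,180,150,280,250,7,"s22c")
E
```

```text
t 39.0 tcp [0.6318 0.1247 0.1067] yaw -0.017 q [0.01 0.48 1.52 0.   1.14 0.03] F [ 0.3 -0.2 -2.6] w 0.0131 tilt [-0.  0.]
```

View pics/s22c.png

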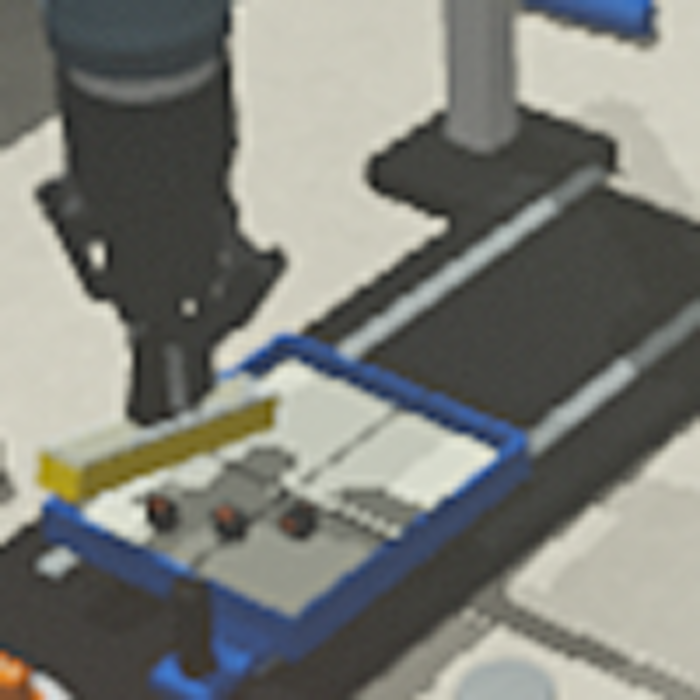

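Emit:
{"fn": "drive_tool", "kwargs": {
  "plan": [
    [1, [0, 0, -0.4], 0],
    [1, [0, 0, -0.2], 0],
    [1, [0, 0, 0], 0],
    [1, [0, 0, 0], 0]
  ]
}}

```text
time_s: 39.45
tool_pos: [0.632, 0.1368, 0.1067]
tool_rot: [[0.0, 1.0, -0.016], [-0.0, -0.016, -1.0], [-1.0, 0.0, 0.0]]
force: [1.2, -0.2, -1.7]
width: 0.0137
```

```bash
python3 - <<'E'
from h import *
st()
S=cam("side","s23")
crop(S,180,150,280,250,7,"s23c")
E
```

```text
t 39.5 tcp [0.632  0.1368 0.1067] yaw -0.016 q [ 0.03  0.48  1.52 -0.    1.14  0.05] F [ 1.2 -0.2 -1.7] w 0.0137 tilt [ 0. -0.]
```

View pics/s23c.png

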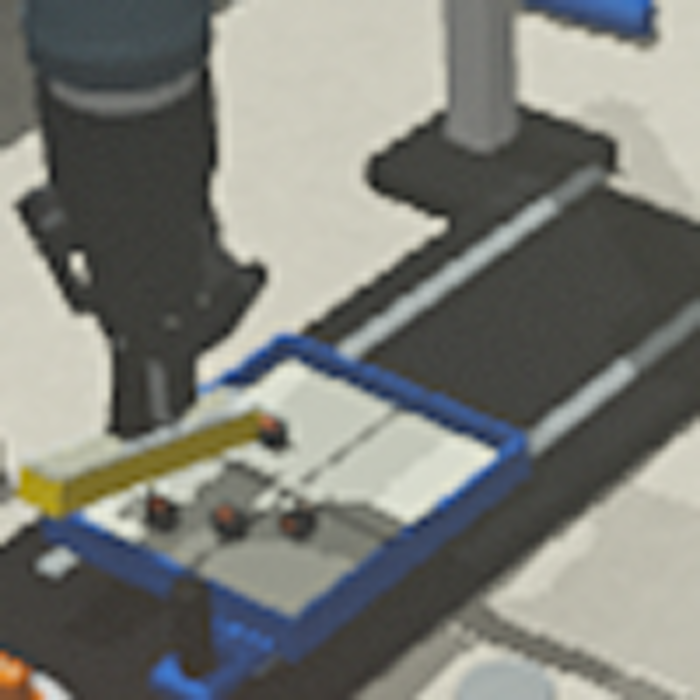

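```bash
python3 - <<'E'
from h import *
for u in[(298,520),(231,521),(163,513),(271,431)]: print(onz("side",(180+u[0]/7,150+u[1]/7),.036).round(4))
go((.563,.118,.1067))
E
```

```text
[0.5766 0.1061 0.036 ]
[0.6012 0.1241 0.036 ]
[0.6305 0.1372 0.036 ]
[0.6304 0.0601 0.036 ]
units xyz [-0.   -3.43  0.99] jaw yaw -0.017
```

Emit:
{"fn": "drive_tool", "kwargs": {
  "plan": [
    [1, [0, -0.05, 0], 0],
    [1, [0, -0.1, 0], 0],
    [1, [0, -0.15, 0], 0],
    [1, [0, -0.2, 0], 0],
    [1, [0, -0.25, 0], 0],
    [1, [0, -0.3, 0.05], 0],
    [1, [0, -0.3, 0.1], 0],
    [1, [0, -0.3, 0.1], 0],
    [1, [0, -0.3, 0.1], 0],
    [1, [0, -0.3, 0.1], 0],
    [1, [0, -0.3, 0.1], 0],
    [1, [0, -0.3, 0.1], 0],
    [1, [0, -0.25, 0.1], 0],
    [1, [0, -0.2, 0.1], 0],
    [1, [0, -0.15, 0.1], 0],
    [1, [0, -0.1, 0.1], 0],
    [1, [0, -0.05, 0.05], 0],
    [1, [0, 0, 0], 0]
  ]
}}

```text
time_s: 41.3
tool_pos: [0.5597, 0.1154, 0.1067]
tool_rot: [[0.0, 1.0, -0.017], [0.0, -0.017, -1.0], [-1.0, 0.0, -0.0]]
force: [-0.4, 0.9, -1.7]
width: 0.0133
```

```bash
python3 - <<'E'
from h import *
st()
S=cam("side","s24")
crop(S,180,150,280,250,7,"s24c")
E
```

```text
t 41.3 tcp [0.5597 0.1154 0.1067] yaw -0.017 q [-0.    0.33  1.72  0.    1.09  0.01] F [-0.4  0.9 -1.7] w 0.0133 tilt [0. 0.]
```

View pics/s24c.png

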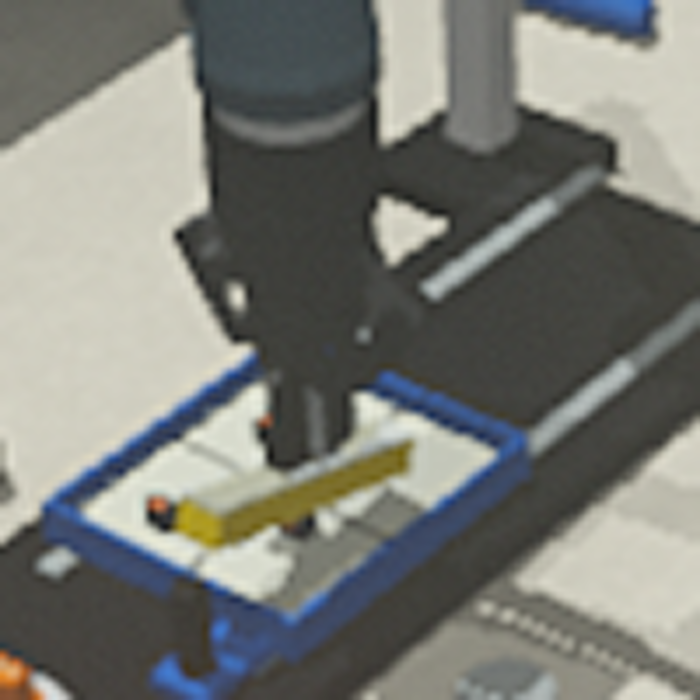

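Emit:
{"fn": "drive_tool", "kwargs": {
  "plan": [
    [1, [0, 0, -0.4], 0],
    [1, [0, 0, -0.2], 0],
    [1, [0, 0, 0], 0],
    [1, [0, 0, 0], 0]
  ]
}}

```text
time_s: 41.75
tool_pos: [0.5599, 0.128, 0.1067]
tool_rot: [[0.0, 1.0, -0.016], [-0.0, -0.016, -1.0], [-1.0, 0.0, 0.0]]
force: [0.4, 0.2, -0.8]
width: 0.0131
```

```bash
python3 - <<'E'
from h import *
S=cam("side","s25");T=cam("top","t25")
crop(S,180,150,280,250,7,"s25c");crop(T,230,140,310,210,8,"t25c")
E
```

```text
(no output)
```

View pics/s25c.png

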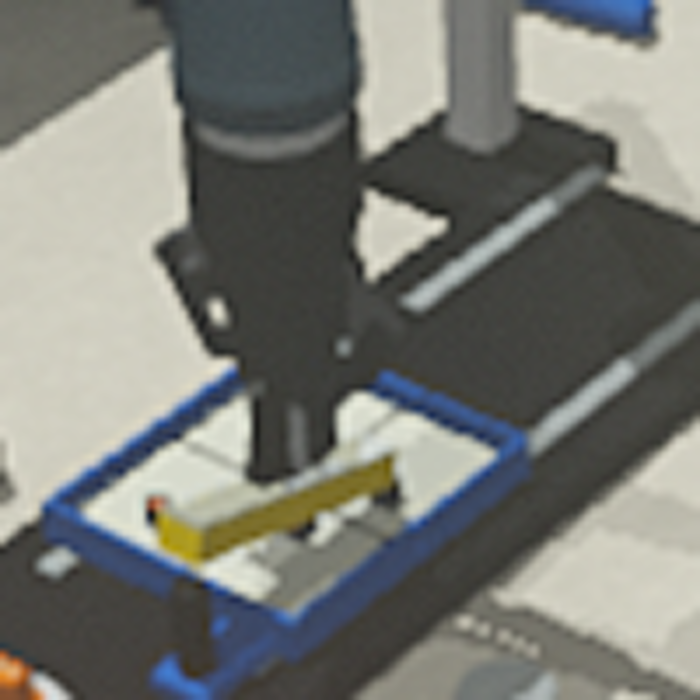

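View pics/t25c.png

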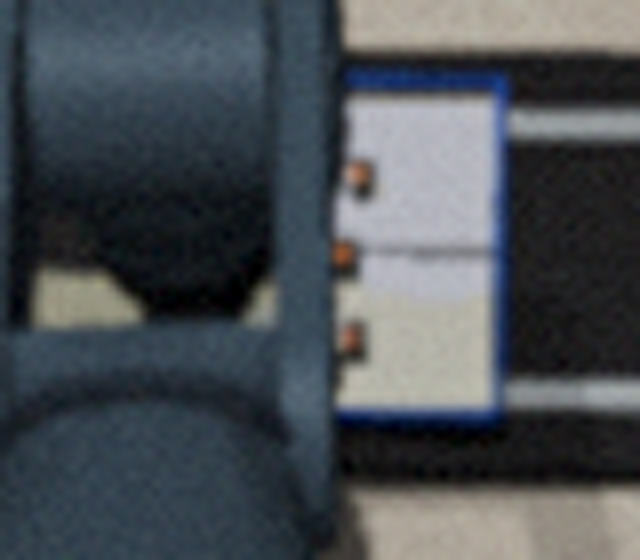

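Emit:
{"fn": "drive_tool", "kwargs": {
  "plan": [
    [1, [0, 0, 0.3], 0],
    [1, [0, 0, 0.5], 0],
    [1, [0, 0, 0.5], 0],
    [1, [0, 0, 0.4], 0],
    [1, [0, 0, 0.2], 0],
    [1, [0, 0, 0.1], 0],
    [1, [0, 0, 0], 0],
    [1, [0, 0, 0], 0]
  ]
}}

```text
time_s: 42.65
tool_pos: [0.5592, 0.0877, 0.1067]
tool_rot: [[0.0, 1.0, -0.017], [0.0, -0.017, -1.0], [-1.0, 0.0, -0.0]]
force: [-0.1, 0.1, -2.0]
width: 0.0131
```

```bash
python3 - <<'E'
from h import *
S=cam("side","s26");T=cam("top","t26")
crop(S,180,150,280,250,7,"s26c");crop(T,230,140,310,210,8,"t26c")
E
```

```text
(no output)
```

View pics/s26c.png

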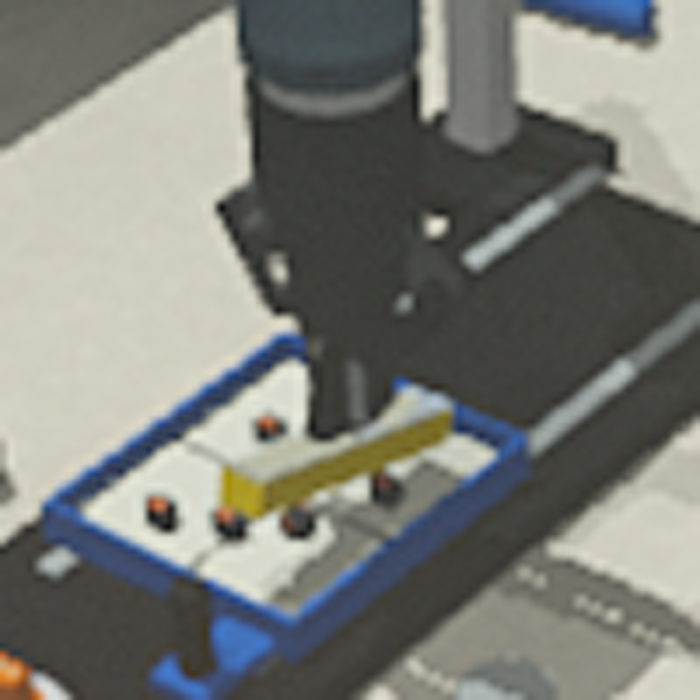

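View pics/t26c.png

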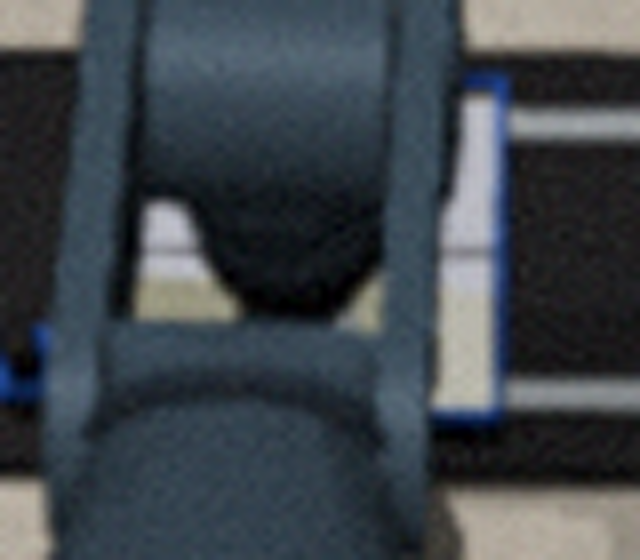

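Six out (one mid-line coil hidden behind the shaker). Jolt here for the seventh.

Emit:
{"fn": "drive_tool", "kwargs": {
  "plan": [
    [1, [0, 0, -0.4], 0],
    [1, [0, 0, -0.2], 0],
    [1, [0, 0, 0], 0],
    [1, [0, 0, 0], 0]
  ]
}}

```text
time_s: 43.15
tool_pos: [0.5594, 0.1, 0.1067]
tool_rot: [[0.0, 1.0, -0.016], [-0.0, -0.016, -1.0], [-1.0, 0.0, 0.0]]
force: [-0.1, 0.2, -1.2]
width: 0.013
```

```bash
python3 - <<'E'
from h import *
S=cam("side","s27")
crop(S,180,150,280,250,7,"s27c")
E
```

```text
(no output)
```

View pics/s27c.png

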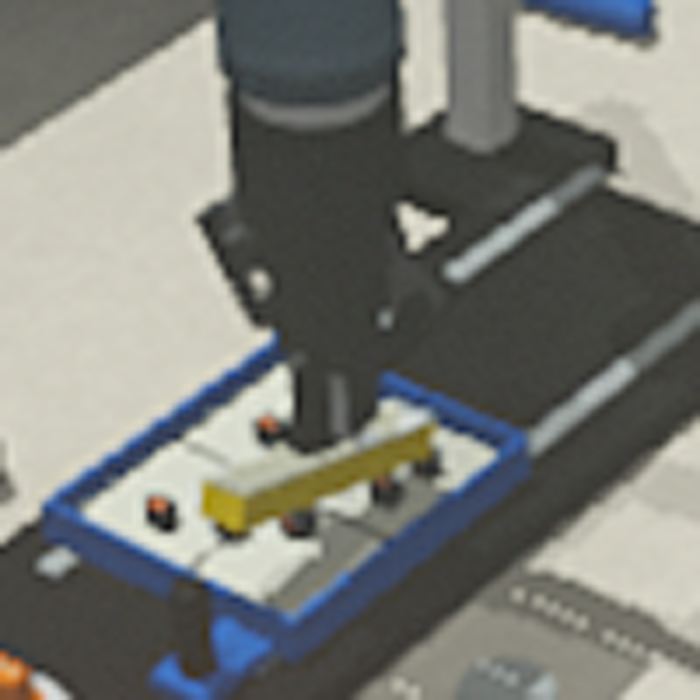

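Emit:
{"fn": "drive_tool", "kwargs": {
  "plan": [
    [1, [0, 0.1, 0.1], 0],
    [1, [0, 0.15, 0.15], 0],
    [1, [0, 0.2, 0.15], 0],
    [1, [0, 0.25, 0.1], 0],
    [1, [0, 0.3, 0.05], 0],
    [1, [0, 0.3, 0], 0],
    [1, [0, 0.3, 0], 0],
    [1, [0, 0.3, 0], 0],
    [1, [0, 0.3, 0], 0],
    [1, [0, 0.25, 0], 0],
    [1, [0, 0.2, 0], 0],
    [1, [0, 0.15, 0], 0],
    [1, [0, 0.1, 0], 0],
    [1, [0, 0, 0], 0]
  ]
}}

```text
time_s: 44.6
tool_pos: [0.6174, 0.0876, 0.1067]
tool_rot: [[0.0, 1.0, -0.017], [0.0, -0.017, -1.0], [-1.0, 0.0, -0.0]]
force: [-0.3, -0.6, -1.4]
width: 0.013
```

```bash
python3 - <<'E'
from h import *
st()
S=cam("side","s28")
crop(S,180,150,280,250,7,"s28c")
E
```

```text
t 44.6 tcp [0.6174 0.0876 0.1067] yaw -0.017 q [-0.05  0.44  1.58  0.    1.12 -0.03] F [-0.3 -0.6 -1.4] w 0.0130 tilt [0. 0.]
```

View pics/s28c.png

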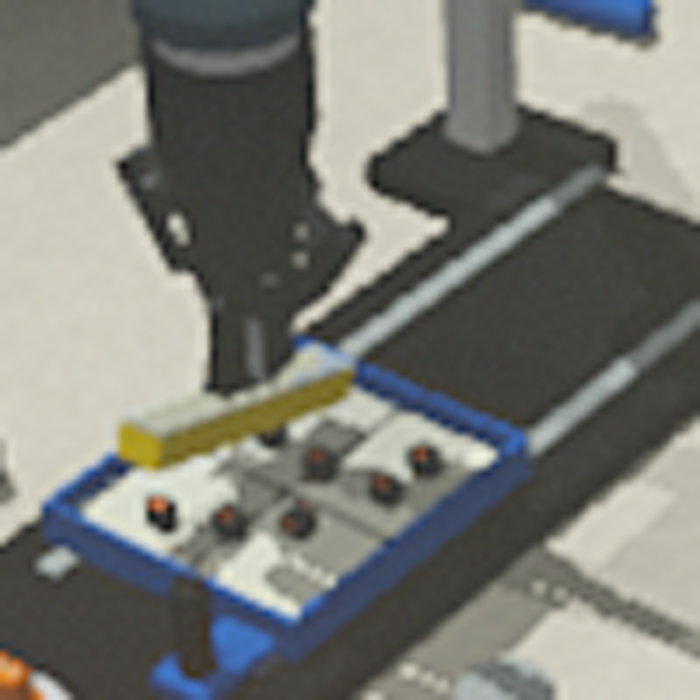

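Emit:
{"fn": "drive_tool", "kwargs": {
  "plan": [
    [1, [0, 0, -0.4], 0],
    [1, [0, 0, -0.2], 0],
    [1, [0, 0, 0], 0],
    [1, [0, 0, 0], 0]
  ]
}}

```text
time_s: 45.05
tool_pos: [0.6173, 0.0999, 0.1067]
tool_rot: [[-0.0, 1.0, -0.016], [-0.0, -0.016, -1.0], [-1.0, -0.0, 0.0]]
force: [0.8, 0.1, -0.9]
width: 0.0132
```

```bash
python3 - <<'E'
from h import *
S=cam("side","s29");T=cam("top","t29")
crop(S,180,150,280,250,7,"s29c");crop(T,230,140,310,210,8,"t29c")
E
```

```text
(no output)
```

View pics/s29c.png

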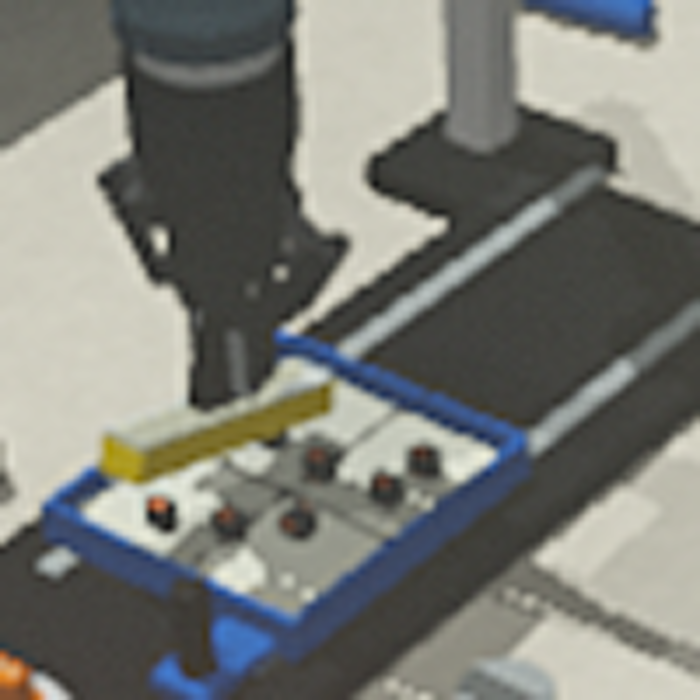

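View pics/t29c.png

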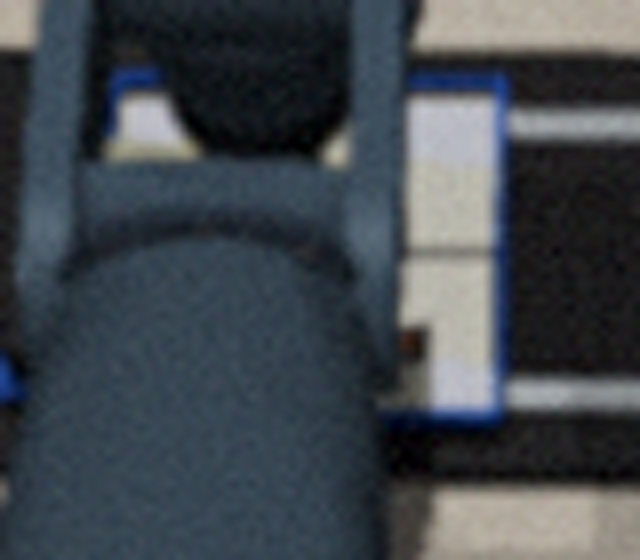

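Emit:
{"fn": "drive_tool", "kwargs": {
  "plan": [
    [1, [0, 0, 0.3], 0],
    [1, [0, 0, 0.3], 0],
    [1, [0, 0, 0.1], 0],
    [1, [0, 0, 0], 0],
    [1, [0, 0, -0.8], 0],
    [1, [0, 0, -0.2], 0],
    [1, [0, 0, 0.3], 0],
    [1, [0, 0, 0.4], 0],
    [1, [0, 0, 0.3], 0],
    [1, [0, 0, 0], 0],
    [1, [0, 0, -0.8], 0],
    [1, [0, 0, -0.2], 0],
    [1, [0, 0, 0.3], 0],
    [1, [0, 0, 0.4], 0],
    [1, [0, 0, 0.3], 0],
    [1, [0, 0, 0], 0],
    [1, [0, 0, -1], 0],
    [1, [0, 0, 0], 0]
  ]
}}

```text
time_s: 46.95
tool_pos: [0.6174, 0.1067, 0.1067]
tool_rot: [[-0.0, 1.0, -0.017], [0.001, -0.017, -1.0], [-1.0, -0.0, -0.001]]
force: [-1.2, 0.5, -0.4]
width: 0.0135
```

```bash
python3 - <<'E'
from h import *
st()
S=cam("side","s30")
crop(S,180,150,280,250,7,"s30c")
E
```

```text
t 47.0 tcp [0.6174 0.1067 0.1067] yaw -0.017 q [-0.02  0.44  1.57  0.    1.13 -0.  ] F [-1.2  0.5 -0.4] w 0.0135 tilt [-0.     0.001]
```

View pics/s30c.png

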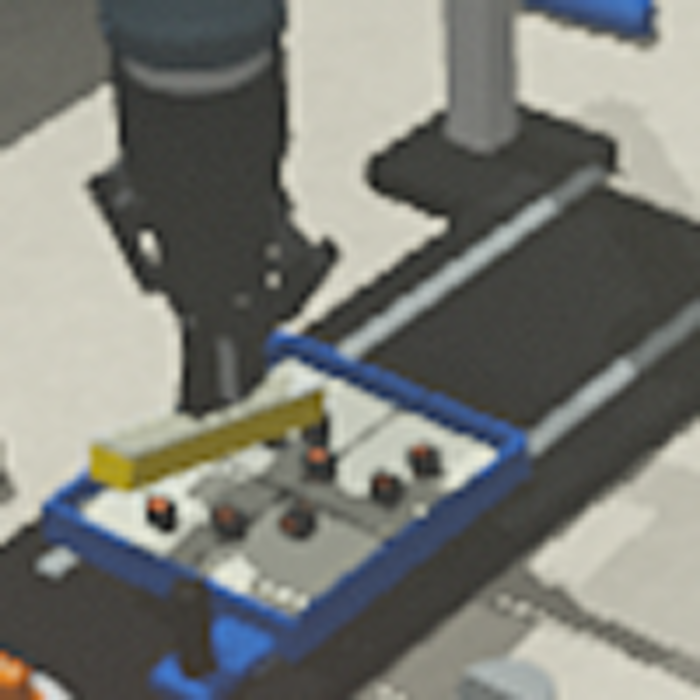

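Emit:
{"fn": "drive_tool", "kwargs": {
  "plan": [
    [1, [-0.4, 0, 0], 0],
    [1, [-0.8, 0, 0], 0],
    [1, [-0.8, 0, 0], 0],
    [1, [-0.8, -0.2, 0], 0],
    [1, [-0.6, -0.6, -0.4], 0],
    [1, [-0.3, -1, -0.8], 0],
    [1, [0, -1, -1], 0],
    [1, [0, -1, -1], 0],
    [1, [0, -1, -1], 0],
    [1, [0, -1, -1], 0],
    [1, [0, -1, -1], 0],
    [1, [0, -1, -1], 0],
    [1, [0, -1, -1], 0],
    [1, [0, -0.8, -0.8], 0],
    [1, [0, -0.4, -0.4], 0],
    [1, [0, 0, 0], 0]
  ]
}}

```text
time_s: 48.6
tool_pos: [0.4203, 0.2978, 0.1818]
tool_rot: [[0.001, 1.0, -0.015], [0.001, -0.015, -1.0], [-1.0, 0.001, -0.001]]
force: [0.2, 0.4, -1.3]
width: 0.0131
```

```bash
python3 - <<'E'
from h import *
st()
S=cam("side","s31");T=cam("top","t31")
crop(S,180,150,280,250,7,"s31c");crop(T,230,140,310,210,8,"t31c")
E
```

```text
t 48.6 tcp [0.4203 0.2978 0.1818] yaw -0.015 q [0.39 0.11 1.82 0.   1.21 0.4 ] F [ 0.2  0.4 -1.3] w 0.0131 tilt [0.001 0.001]
```

View pics/s31c.png

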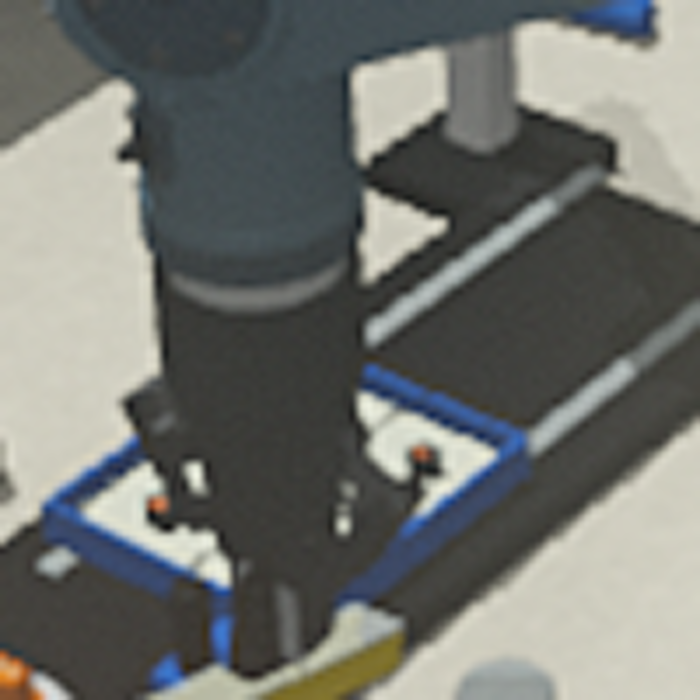

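View pics/t31c.png

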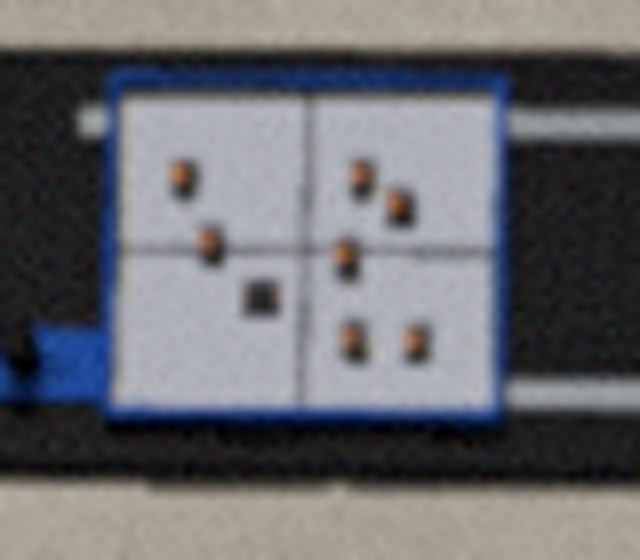

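View pics/s31.png

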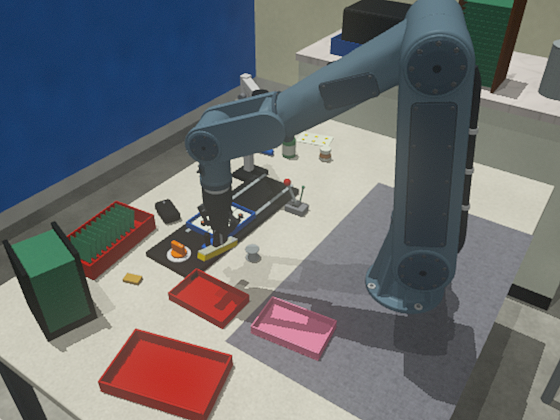

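Emit:
{"fn": "drive_tool", "kwargs": {
  "plan": [
    [1, [0, -0.1, 0.3], 0],
    [1, [0, -0.2, 0.7], 0],
    [1, [0, -0.2, 1], 0],
    [1, [0, -0.2, 1], 0],
    [1, [0, -0.2, 1], 0],
    [1, [0, -0.2, 1], 0],
    [1, [0, -0.2, 1], 0],
    [1, [0, -0.2, 1], 0],
    [1, [0, -0.2, 1], 0],
    [1, [0, -0.2, 1], 0],
    [1, [0, 0, 1], 0],
    [1, [0, 0, 1], 0],
    [1, [0, 0, 1], 0],
    [1, [0, 0, 1], 0],
    [1, [0.4, 0, 0.6], 0],
    [1, [0.8, 0, 0.2], 0],
    [1, [1, 0, 0], 0],
    [1, [1, 0, 0], 0],
    [1, [0.7, 0, 0], 0],
    [1, [0.3, 0, 0], 0]
  ]
}}

```text
time_s: 50.7
tool_pos: [0.3765, 0.021, 0.0954]
tool_rot: [[-0.003, 1.0, -0.018], [0.0, -0.018, -1.0], [-1.0, -0.003, -0.0]]
force: [-0.3, -0.2, -0.6]
width: 0.0131
```

```bash
python3 - <<'E'
from h import *
st(); S=cam("side","s32"); crop(S,200,150,330,260,5,"s32c"); go((.38,.03,.045))
E
```

```text
t 50.7 tcp [0.3765 0.021  0.0954] yaw -0.018 q [-0.26 -0.06  2.21 -0.    1.   -0.24] F [-0.3 -0.2 -0.6] w 0.0131 tilt [-0.003  0.   ]
units xyz [ 2.51  0.17 -0.45] jaw yaw -0.018
```

View pics/s32c.png

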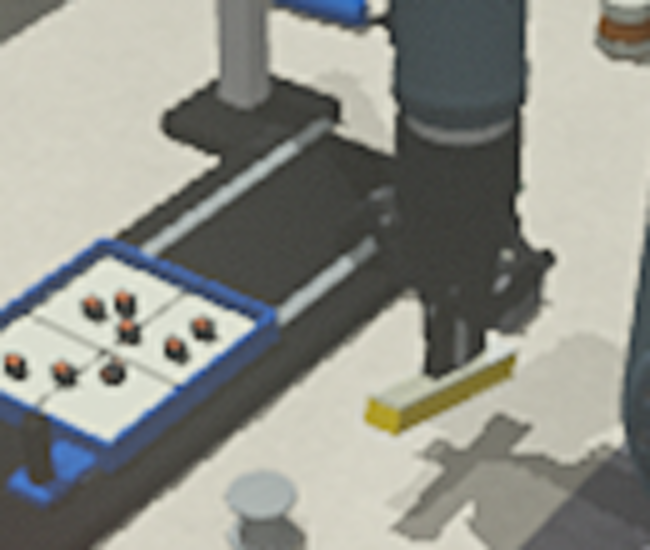

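Emit:
{"fn": "drive_tool", "kwargs": {
  "plan": [
    [1, [0.5, 0, 0], 0],
    [1, [0.7, 0, 0], 0],
    [1, [0.5, 0, 0], 0],
    [1, [0.2, 0, 0], 0],
    [1, [0.15, 0, 0], 0],
    [1, [0.15, 0, 0], 0],
    [1, [0.15, 0, 0], 0],
    [1, [0.1, 0, 0], 0],
    [1, [0.1, 0, 0], 0],
    [1, [0, 0, 0], 0]
  ]
}}

```text
time_s: 51.75
tool_pos: [0.3809, 0.0216, 0.0476]
tool_rot: [[0.005, 1.0, -0.017], [-0.0, -0.017, -1.0], [-1.0, 0.005, 0.0]]
force: [0.8, 6.2, 10.9]
width: 0.013
```

```bash
python3 - <<'E'
from h import *
st(); S=cam("side","s33"); crop(S,200,150,330,260,5,"s33c")
E
```

```text
t 51.8 tcp [0.3809 0.0216 0.0476] yaw -0.017 q [-0.26  0.06  2.22  0.    0.86 -0.24] F [ 0.8  6.2 10.9] w 0.0130 tilt [ 0.005 -0.   ]
```

View pics/s33c.png

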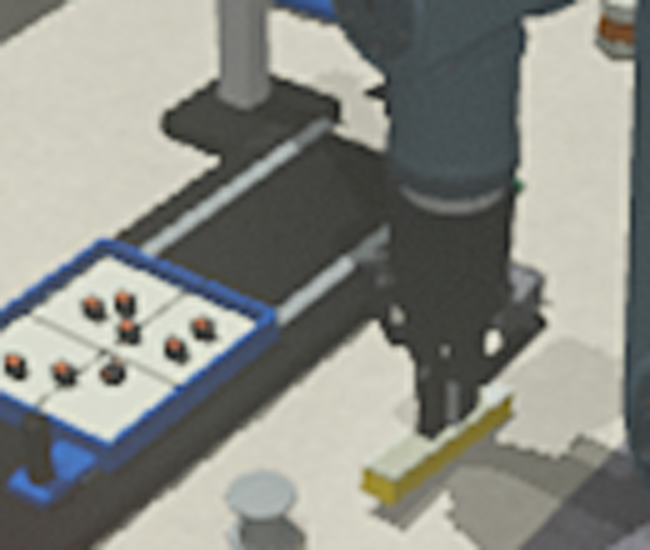

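Emit:
{"fn": "drive_tool", "kwargs": {
  "plan": [
    [1, [0.1, 0, 0], 0],
    [1, [0.1, 0, 0], 0],
    [1, [0.1, 0, 0], 0],
    [1, [0, 0, 0], 0],
    [0.6, [0, 0, 0], 0],
    [0.4, [0, 0, 0], 0],
    [0, [0, 0, 0], 0],
    [0, [0, 0, 0], 0],
    [0, [0, 0, 0], 0],
    [0, [-0.5, 0, 0], 0],
    [0, [-1, 0, 0], 0],
    [0, [-1, 0, 0], 0],
    [0, [-1, 0, 0], 0],
    [0, [-1, 0, 0], 0],
    [0, [-1, 0.5, 0], 0],
    [0, [0, 1, -0.5], 0],
    [0, [0, 1, -1], 0],
    [0, [0, 1, -1], 0],
    [0, [0, 1, -1], 0],
    [0, [0, 1, -1], 0]
  ]
}}

```text
time_s: 53.8
tool_pos: [0.4903, 0.1107, 0.1504]
tool_rot: [[0.0, 1.0, -0.017], [-0.0, -0.017, -1.0], [-1.0, 0.0, 0.0]]
force: [0.0, -0.6, -0.6]
width: 0.0857
```

```bash
python3 - <<'E'
from h import *
st(); S=cam("side","s34");T=cam("top","t34"); crop(S,190,140,320,260,5,"s34c"); crop(T,220,130,330,250,5,"t34c")
E
```

```text
t 53.8 tcp [0.4903 0.1107 0.1504] yaw -0.017 q [-0.01  0.13  1.87 -0.    1.14  0.  ] F [ 0.  -0.6 -0.6] w 0.0857 tilt [ 0. -0.]
```

View pics/s34c.png

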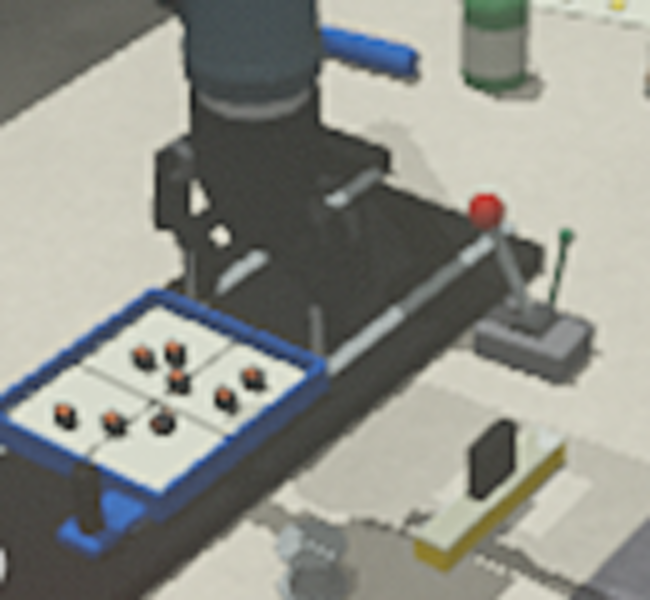

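View pics/t34c.png

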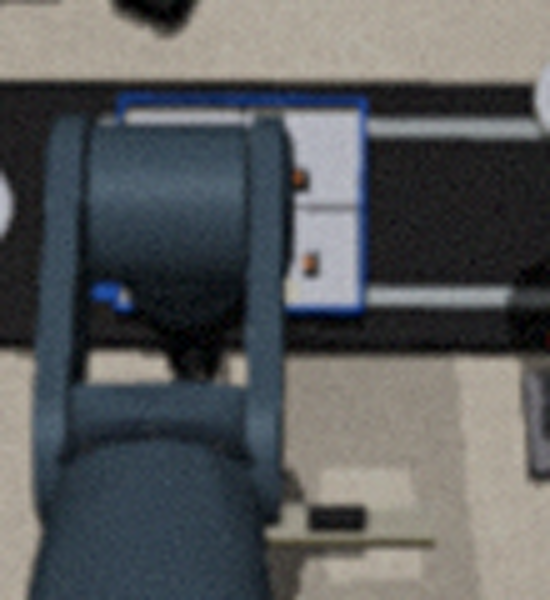

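```bash
python3 - <<'E'
from h import *
go((.5507,.210,.067))
E
```

```text
units xyz [ 4.19  2.87 -4.97] jaw yaw -0.015
```

Emit:
{"fn": "drive_tool", "kwargs": {
  "plan": [
    [0, [0, 0.6, -1], 0],
    [0, [0, 0.6, -1], 0],
    [0, [0, 0.6, -1], 0],
    [0, [0, 0.6, -1], 0],
    [0, [0, 0.54, -1], 0],
    [0, [0.5, 0, -0.02], 0],
    [0, [1, 0, 0], 0],
    [0, [1, 0, 0], 0],
    [0, [1, 0, 0], 0],
    [0, [0.65, 0, 0], 0],
    [0, [0, 0, 0], 0]
  ]
}}

```text
time_s: 55.0
tool_pos: [0.5479, 0.2081, 0.0645]
tool_rot: [[-0.005, 1.0, -0.017], [-0.001, -0.017, -1.0], [-1.0, -0.005, 0.001]]
force: [-0.9, -0.3, 0.4]
width: 0.0856
```

```bash
python3 - <<'E'
from h import *
st();go((.5507,.210,.067));S=cam("side","s35");crop(S,170,160,270,260,7,"s35c")
E
```

```text
t 55.0 tcp [0.5479 0.2081 0.0645] yaw -0.017 q [ 0.16  0.43  1.69 -0.    1.02  0.18] F [-0.9 -0.3  0.4] w 0.0856 tilt [-0.005 -0.001]
units xyz [-0.13  0.14 -0.1 ] jaw yaw -0.017
```

View pics/s35c.png

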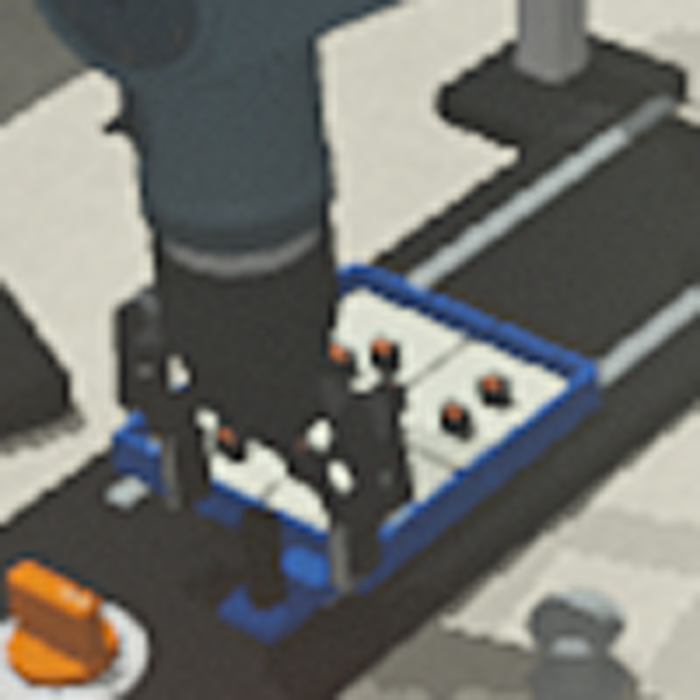

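Emit:
{"fn": "drive_tool", "kwargs": {
  "plan": [
    [0.7, [0, 0.1, -0.08], 0],
    [0.8, [0, 0, 0], 0],
    [0.8, [0, 0, 0], 0],
    [0.9, [0, 0, 0], 0],
    [1, [0, 0, 0], 0],
    [1, [0, 0, 0], 0],
    [1, [0, 0, 0], 0],
    [1, [0, 0, 0.1], 0],
    [1, [0, 0, 0.3], 0],
    [1, [0, 0, 0.5], 0],
    [1, [0, 0, 0.5], 0],
    [1, [0, 0, 0.5], 0],
    [1, [0, 0, 0.5], 0],
    [1, [0, 0, 0.5], 0],
    [1, [0, 0, 0.5], 0],
    [1, [0, 0, 0.5], 0],
    [1, [0, 0, 0.5], 0],
    [1, [0, 0, 0.5], 0],
    [1, [0, 0, 0.3], 0],
    [1, [0, 0, 0.1], 0]
  ]
}}

```text
time_s: 57.05
tool_pos: [0.5496, 0.1047, 0.0673]
tool_rot: [[-0.002, 1.0, -0.017], [0.001, -0.017, -1.0], [-1.0, -0.002, -0.001]]
force: [-5.4, 2.6, 9.1]
width: 0.0164
```

```bash
python3 - <<'E'
from h import *
st();S=cam("side","s36");crop(S,190,140,300,250,6,"s36c")
E
```

```text
t 57.0 tcp [0.5496 0.1047 0.0673] yaw -0.017 q [-0.02  0.37  1.77  0.    1.   -0.01] F [-5.4  2.6  9.1] w 0.0164 tilt [-0.002  0.001]
```

View pics/s36c.png

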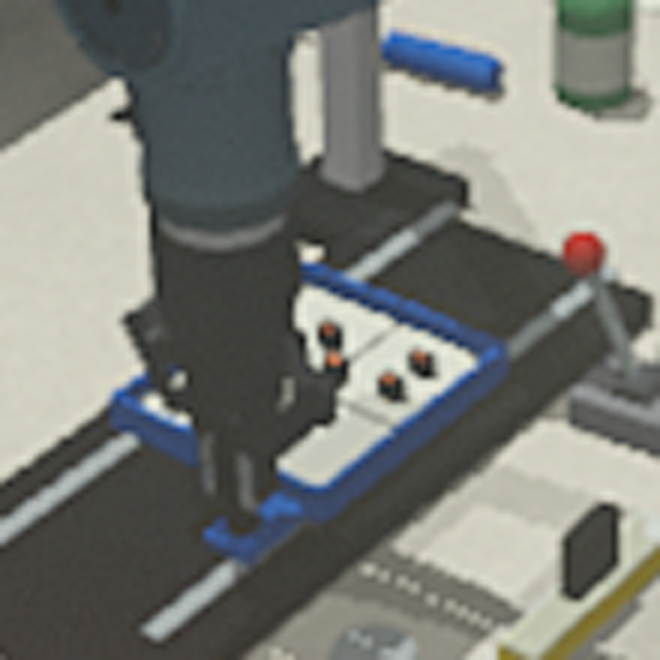

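Emit:
{"fn": "drive_tool", "kwargs": {
  "plan": [
    [1, [0, -0.05, 0.1], 0],
    [1, [0, -0.05, 0.3], 0],
    [1, [0, 0, 0.5], 0],
    [1, [0, 0, 0.5], 0],
    [1, [0, 0, 0.5], 0],
    [1, [0, 0, 0.5], 0],
    [1, [0, 0, 0.5], 0],
    [1, [0, 0, 0.5], 0],
    [1, [0, 0, 0.5], 0],
    [1, [0, 0, 0.5], 0],
    [1, [0, 0, 0.4], 0],
    [1, [0, 0, 0.3], 0],
    [1, [0, 0, 0.2], 0],
    [1, [0, 0, 0.1], 0],
    [1, [0, 0, 0], 0]
  ]
}}

```text
time_s: 58.6
tool_pos: [0.5471, -0.0046, 0.0673]
tool_rot: [[0.001, 1.0, -0.018], [-0.001, -0.018, -1.0], [-1.0, 0.001, 0.001]]
force: [3.5, 0.0, 5.3]
width: 0.016
```

Emit:
{"fn": "drive_tool", "kwargs": {
  "plan": [
    [1, [0, 0, 0.2], 0],
    [1, [0, 0, 0.2], 0],
    [1, [0, 0, 0.2], 0],
    [1, [0, 0, 0], 0]
  ]
}}

```text
time_s: 59.0
tool_pos: [0.5469, -0.0095, 0.0673]
tool_rot: [[0.002, 1.0, -0.019], [0.011, -0.019, -1.0], [-1.0, 0.002, -0.011]]
force: [7.8, 31.2, 10.1]
width: 0.0161
```

Emit:
{"fn": "drive_tool", "kwargs": {
  "plan": [
    [1, [0, 0, -0.25], 0],
    [0.5, [0, 0, 0], 0],
    [0.2, [0, 0, 0], 0],
    [0, [0, 0, 0], 0],
    [0, [0, 0, 0], 0],
    [0, [0, 0, 0], 0],
    [0, [-0.6, 0, 0], 0],
    [0, [-1, 0, 0], 0],
    [0, [-1, 0, 0], 0],
    [0, [-1, 0, 0], 0],
    [0, [-0.7, 0, -0.3], 0],
    [0, [0, 0, -1], 0],
    [0, [0, 0, -1], 0],
    [0, [0, 0, -1], 0],
    [0, [0, 0, -1], 0],
    [0, [0, 0, -1], 0],
    [0, [0, 0, -1], 0],
    [0, [0, 0, -1], 0],
    [0, [0, 0, -1], 0],
    [0, [0, 0, -1], 0]
  ]
}}

```text
time_s: 61.0
tool_pos: [0.5493, 0.177, 0.1531]
tool_rot: [[-0.0, 1.0, -0.017], [0.0, -0.017, -1.0], [-1.0, -0.0, -0.0]]
force: [0.1, -0.3, 0.2]
width: 0.0854
```

```bash
python3 - <<'E'
from h import *
st();go((.6036,.2846,.13),1.572)
S=cam("side","s37");T=cam("top","t37");crop(S,190,130,320,250,6,"s37c");crop(T,190,130,360,240,4,"t37c")
E
```

```text
t 61.0 tcp [0.5493 0.177  0.1531] yaw -0.017 q [0.11 0.28 1.68 0.   1.18 0.12] F [ 0.1 -0.3  0.2] w 0.0854 tilt [-0.  0.]
units xyz [ 1.16  2.63 -5.43] jaw yaw -0.017 turn ccw -1.553 -> units 10.35
```

View pics/s37c.png

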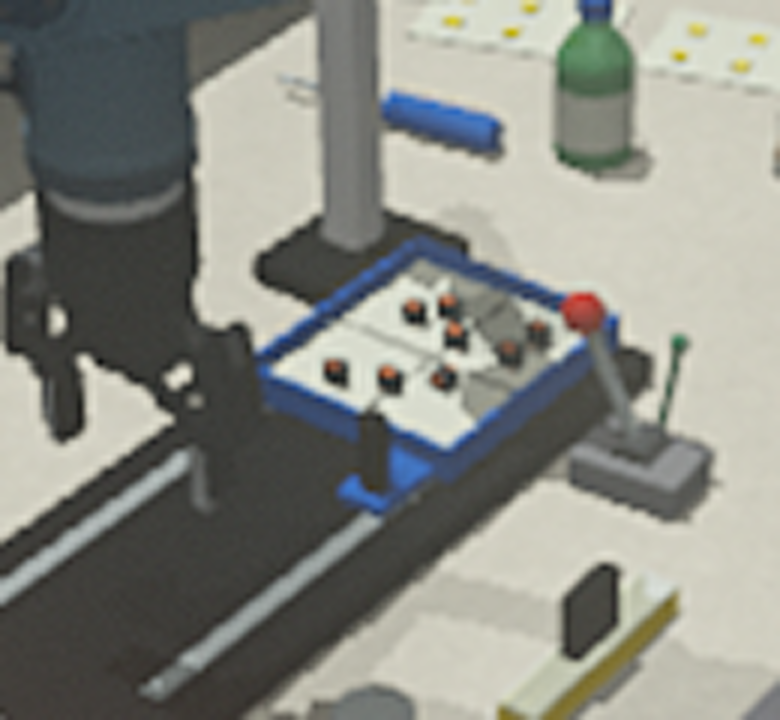

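View pics/t37c.png

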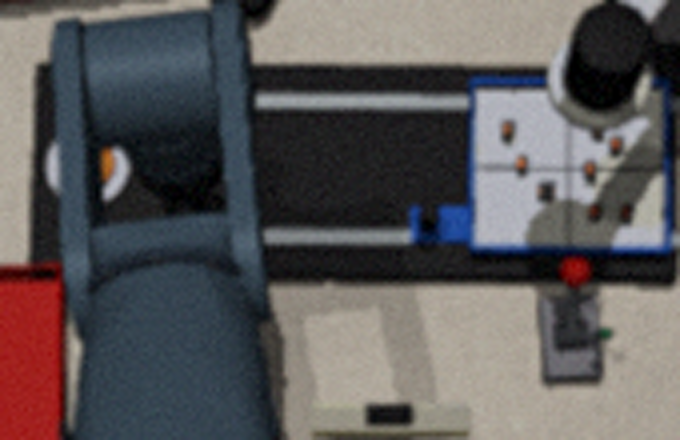

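Emit:
{"fn": "drive_tool", "kwargs": {
  "plan": [
    [0, [0, 0.5, -1], 0],
    [0, [0, 0.5, -1], 0],
    [0, [0, 0.5, -1], 0],
    [0, [0, 0.5, -1], 0],
    [0, [0, 0.5, -1], 0],
    [0, [0, 0.15, -0.4], 0],
    [0, [0, 0, 0], -1],
    [0, [0, 0, 0], -1],
    [0, [0, 0, 0], -1],
    [0, [0, 0, 0], -1],
    [0, [0, 0, 0], -1],
    [0, [0, 0, 0], -1],
    [0, [0, 0, 0], -1],
    [0, [0, 0, 0], -1],
    [0, [0, 0, 0], -1],
    [0, [0, 0, 0], -1],
    [0, [0, 0, 0], -0.5],
    [0, [0, 0, 0], 0]
  ]
}}

```text
time_s: 62.9
tool_pos: [0.6041, 0.282, 0.1528]
tool_rot: [[-0.0, 0.013, 1.0], [-0.0, 1.0, -0.013], [-1.0, -0.0, -0.0]]
force: [-0.3, -0.4, -0.8]
width: 0.0854
```

```bash
python3 - <<'E'
from h import *
st();go((.6036,.2846,.053),1.56)
S=cam("side","s38");crop(S,130,190,230,280,7,"s38c")
E
```

```text
t 62.9 tcp [0.6041 0.282  0.1528] yaw 1.558 q [ 0.26  0.47  1.43 -0.    1.24 -1.3 ] F [-0.3 -0.4 -0.8] w 0.0854 tilt [-0. -0.]
units xyz [ 4.99  0.13 -0.03] jaw yaw 1.558 turn ccw 0.002 -> units -0.01
```

View pics/s38c.png

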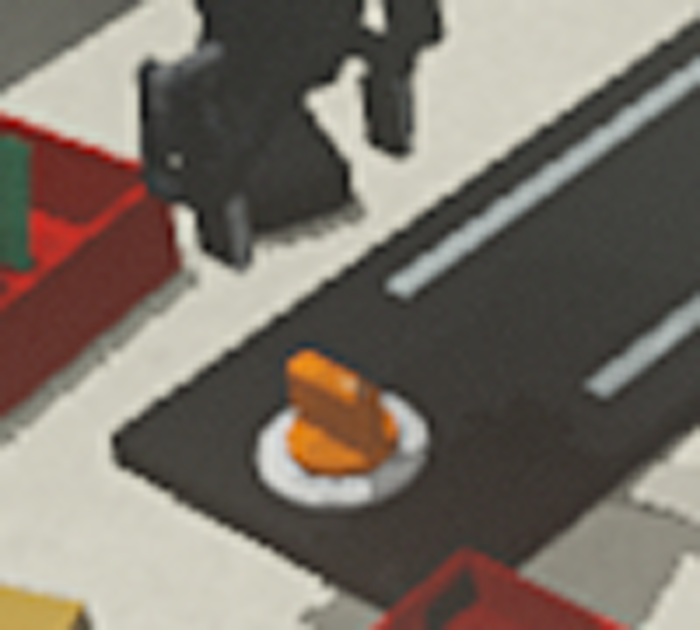

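Emit:
{"fn": "drive_tool", "kwargs": {
  "plan": [
    [0, [1, 0.13, 0], 0],
    [0, [1, 0, 0], 0],
    [0, [1, 0, 0], 0],
    [0, [1, 0, 0], 0],
    [0, [0.8, 0, 0], 0],
    [0, [0.15, 0, 0], 0],
    [0.7, [0, 0, 0], 0],
    [0.8, [0, 0, 0], 0],
    [0.8, [0, 0, 0], 0],
    [0.8, [0, 0, 0], 0],
    [1, [0, 0, 0], 0],
    [1, [0, 0, 0], 0],
    [1, [0, 0, 0], 0],
    [1, [0, 0, 0], 0],
    [1, [0, 0, 0], 0.4],
    [1, [0, 0, 0], 0.8],
    [1, [0, 0, 0], 0.8],
    [1, [0, 0, 0], 0.8],
    [1, [0, 0, 0], 0.8],
    [1, [0, 0, 0], 0]
  ]
}}

```text
time_s: 64.95
tool_pos: [0.6047, 0.2842, 0.0547]
tool_rot: [[0.0, 0.528, 0.849], [-0.002, 0.849, -0.528], [-1.0, -0.002, 0.001]]
force: [-1.9, -6.5, 5.2]
width: 0.0128
```

Emit:
{"fn": "drive_tool", "kwargs": {
  "plan": [
    [1, [0, 0, 0], 0.8],
    [1, [0, 0, 0], 0.8],
    [1, [0, 0, 0], 0.8],
    [1, [0, 0, 0], 0.8],
    [1, [0, 0, 0], 0.8],
    [1, [0, 0, 0], 0.8],
    [1, [0, 0, 0], 0.5],
    [1, [0, 0, 0], 0],
    [1, [0, 0, 0], 0]
  ]
}}

```text
time_s: 65.85
tool_pos: [0.604, 0.2836, 0.0547]
tool_rot: [[-0.002, 0.975, 0.221], [-0.003, 0.221, -0.975], [-1.0, -0.002, 0.003]]
force: [-6.0, -8.3, 9.6]
width: 0.013
```

```bash
python3 - <<'E'
from h import *
st();print(ctrl.observe()["torque"])
E
```

```text
t 65.8 tcp [0.604  0.2836 0.0547] yaw 0.223 q [ 0.26  0.59  1.47 -0.    1.08  0.04] F [-6.  -8.3  9.6] w 0.0130 tilt [-0.002 -0.003]
[-1.48762648  0.91127454 -0.04747925]
```

Emit:
{"fn": "drive_tool", "kwargs": {
  "plan": [
    [1, [0, 0, 0], 0.5],
    [1, [0, 0, 0], 0.3],
    [1, [0, 0, 0], 0.2],
    [1, [0, 0, 0], 0]
  ]
}}

```text
time_s: 66.25
tool_pos: [0.6039, 0.2836, 0.0548]
tool_rot: [[-0.001, 0.997, 0.077], [-0.005, 0.077, -0.997], [-1.0, -0.002, 0.005]]
force: [-6.0, -9.5, 10.7]
width: 0.0129
```

```bash
python3 - <<'E'
from h import *
st();print(ctrl.observe()["torque"])
E
```

```text
t 66.2 tcp [0.6039 0.2836 0.0548] yaw 0.077 q [ 0.26  0.59  1.47 -0.    1.08  0.19] F [-6.  -9.5 10.7] w 0.0129 tilt [-0.001 -0.005]
[-1.53576205  0.93238129  2.11690136]
```

Torque 2.1 N m at the clockwise stop: clamped. Release and rise.

Emit:
{"fn": "drive_tool", "kwargs": {
  "plan": [
    [0.5, [0, 0, 0], 0],
    [0.2, [0, 0, 0], 0],
    [0, [0, 0, 0], 0],
    [0, [0, 0, 0], 0],
    [0, [0, 0, 0], 0],
    [0, [-0.6, 0, 0], 0],
    [0, [-1, 0, 0], 0],
    [0, [-1, 0, 0], 0],
    [0, [-1, 0, 0], 0],
    [0, [-1, 0, 0], 0],
    [0, [-1, 0, 0], 0],
    [0, [0, -1, 1], 0],
    [0, [0, -1, 1], 0],
    [0, [0, -1, 1], 0],
    [0, [0, -1, 1], 0],
    [0, [0, -1, 1], 0],
    [0, [0, -1, 1], 0],
    [0, [0, -1, 1], 0]
  ]
}}

```text
time_s: 68.05
tool_pos: [0.4745, 0.1349, 0.1667]
tool_rot: [[0.001, 0.997, 0.073], [0.0, 0.073, -0.997], [-1.0, 0.001, 0.0]]
force: [0.5, -0.4, -0.1]
width: 0.0855
```

```bash
python3 - <<'E'
from h import *
st()
S=cam("side","s39");T=cam("top","t39");crop(S,140,190,320,290,4,"s39c");crop(T,150,150,350,270,4,"t39c")
hs=cv2.cvtColor(T,cv2.COLOR_BGR2HSV)
m=np.zeros(hs.shape[:2],np.uint8); m[225:245,275:312]=(hs[225:245,275:312,2]<50)*255
c=max(cv2.findContours(m,0,1)[0],key=cv2.contourArea); r=cv2.minAreaRect(c); print(r,onz("top",r[0],.05))
E
```

```text
t 68.0 tcp [0.4745 0.1349 0.1667] yaw 0.073 q [ 0.04  0.09  1.88 -0.    1.17 -0.04] F [ 0.5 -0.4 -0.1] w 0.0855 tilt [0.001 0.   ]
((287.0, 233.5), (3.0, 10.0), 90.0) [0.37908635 0.02603493 0.05      ]
```

View pics/s39c.png

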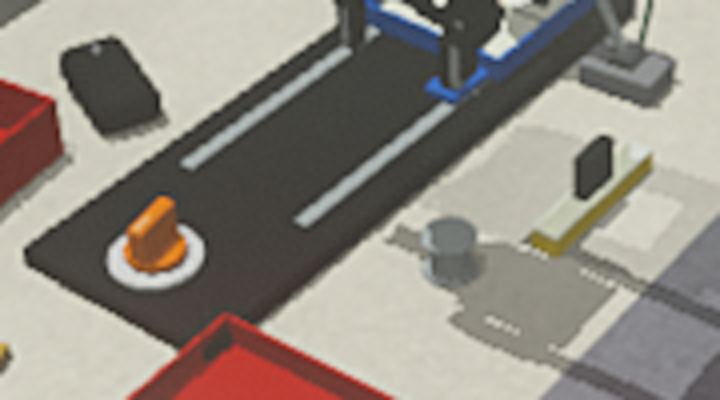

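View pics/t39c.png

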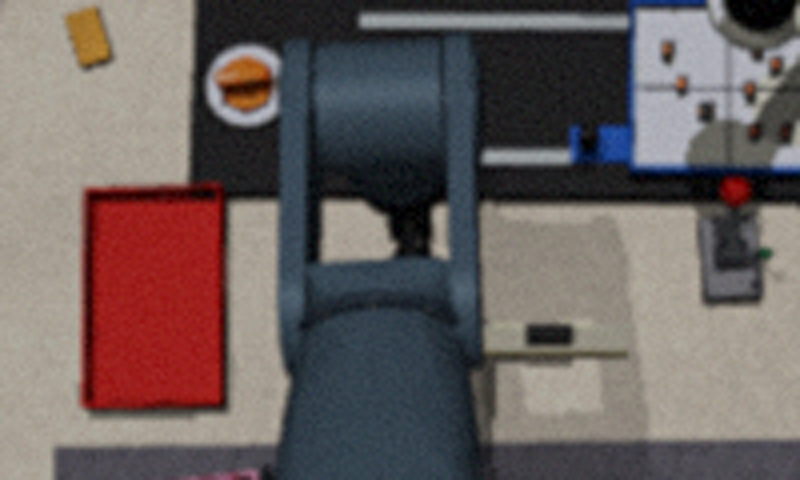

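```bash
python3 - <<'E'
from h import *
go((.381,.029,.10),-.017)
T=cv2.imread("pics/t39.png");hs=cv2.cvtColor(T,cv2.COLOR_BGR2HSV)
m=(cv2.inRange(hs,(0,130,40),(8,255,255))|cv2.inRange(hs,(172,130,40),(180,255,255)))
n,l,s,c=cv2.connectedComponentsWithStats(m)
for i in range(1,n):
    if s[i,4]>300:
        cc=max(cv2.findContours((l==i).astype(np.uint8),0,2)[0],key=cv2.contourArea); r=cv2.minAreaRect(cc)
        P=np.array([onz("top",p,.028)[:2] for p in cv2.boxPoints(r)]); print(s[i],r, P.round(3).tolist(), "c",P.mean(0), [np.linalg.norm(P[k]-P[k-1]).round(3) for k in range(4)])
crop(T,75,80,240,340,2,"trays")
E
```

```text
units xyz [ 3.32 -4.97  4.91] jaw yaw 0.071 turn ccw -0.088 -> units 0.59
[ 149   78   84   53 2863] ((189.70120239257812, 103.81097412109375), (45.05606460571289, 81.16717529296875), 83.6598129272461) [[0.916, 0.519], [0.946, 0.232], [0.779, 0.213], [0.75, 0.496]] c [0.84751731 0.36474017] [np.float64(0.168), np.float64(0.288), np.float64(0.168), np.float64(0.284)]
[ 170  195   36   57 1936] ((187.5, 223.0), (55.99999237060547, 34.99999237060547), 90.0) [[0.519, 0.426], [0.518, 0.306], [0.325, 0.303], [0.326, 0.421]] c [0.42203076 0.36380409] [np.float64(0.193), np.float64(0.12), np.float64(0.193), np.float64(0.118)]
[  81  206   68   88 3836] ((113.89512634277344, 249.65611267089844), (78.99269104003906, 51.880924224853516), 75.52970886230469) [[0.442, 0.736], [0.486, 0.565], [0.225, 0.489], [0.183, 0.656]] c [0.33403371 0.61162853] [np.float64(0.271), np.float64(0.176), np.float64(0.272), np.float64(0.172)]
```

View pics/trays.png

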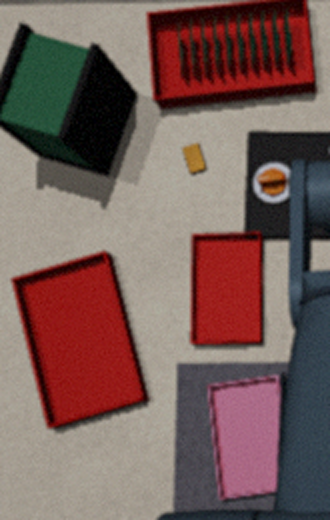

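Emit:
{"fn": "drive_tool", "kwargs": {
  "plan": [
    [0, [0, -1, 1], 0.6],
    [0, [0, -1, 1], 0],
    [0, [0, -1, 1], 0],
    [0, [0, -1, 1], 0],
    [0, [0.5, -0.6, 0.4], 0],
    [0, [0.5, 0, 0], 0],
    [0, [0, 0, 0], 0]
  ]
}}

```text
time_s: 68.85
tool_pos: [0.3834, 0.0477, 0.1452]
tool_rot: [[-0.0, 1.0, -0.018], [0.0, -0.018, -1.0], [-1.0, -0.0, -0.0]]
force: [-0.2, 0.1, -0.0]
width: 0.0851
```

```bash
python3 - <<'E'
from h import *
st();go((.381,.029,.044),-.017)
S=cam("side","s40");crop(S,230,140,330,230,7,"s40c")
E
```

```text
t 68.8 tcp [0.3834 0.0477 0.1452] yaw -0.018 q [-0.19 -0.14  2.15  0.    1.13 -0.17] F [-0.2  0.1 -0. ] w 0.0851 tilt [-0.  0.]
units xyz [ 5.06 -0.1   0.94] jaw yaw -0.018 turn ccw 0.001 -> units -0.00
```

View pics/s40c.png

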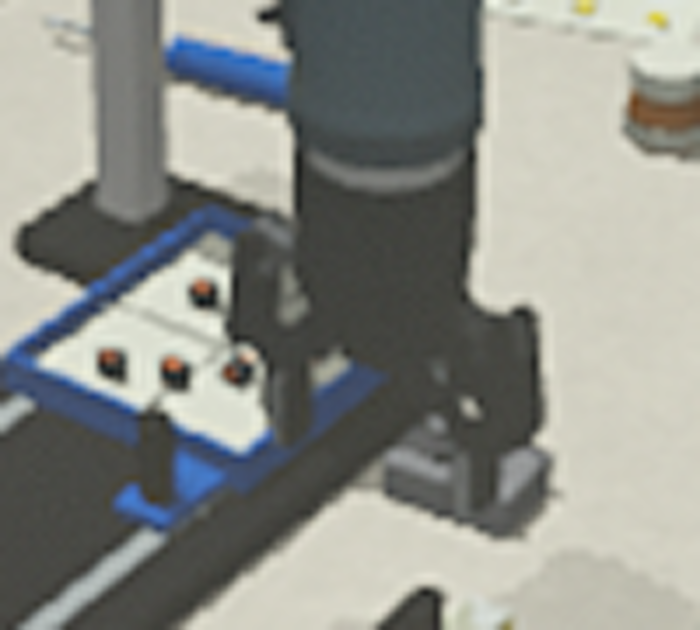

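Emit:
{"fn": "drive_tool", "kwargs": {
  "plan": [
    [0, [0, -0.1, 0.9], 0],
    [0, [1, 0, 0.05], 0],
    [0, [1, 0, 0], 0],
    [0, [1, 0, 0], 0],
    [0, [1, 0, 0], 0],
    [0, [0.9, 0, 0], 0],
    [0, [0.15, 0, 0], 0],
    [0, [0, 0, 0], 0],
    [0.7, [0, 0, 0], 0],
    [0.7, [0, 0, 0], 0],
    [0.8, [0, 0, 0], 0],
    [0.8, [0, 0, 0], 0],
    [1, [0, 0, 0], 0],
    [1, [0, 0, 0], 0],
    [1, [0, 0, 0], 0],
    [1, [-0.3, 0, 0], 0],
    [1, [-0.5, 0, 0], 0],
    [1, [-0.8, 0, 0], 0],
    [1, [-0.8, 0, 0], 0],
    [1, [-0.8, 0, 0], 0]
  ]
}}

```text
time_s: 70.9
tool_pos: [0.3808, 0.0286, 0.1098]
tool_rot: [[-0.0, 1.0, -0.017], [0.0, -0.017, -1.0], [-1.0, -0.0, -0.0]]
force: [1.1, -0.4, -0.1]
width: 0.0126
```

Emit:
{"fn": "drive_tool", "kwargs": {
  "plan": [
    [1, [-0.8, 0, 0], 0],
    [1, [-0.3, 0, -0.3], 0],
    [1, [0, 0.1, -0.7], 0],
    [1, [0, 0.1, -1], 0],
    [1, [0, 0.1, -1], 0],
    [1, [0, 0.1, -1], 0],
    [1, [0, 0.1, -1], 0],
    [1, [0, 0.1, -1], 0],
    [1, [0, 0.1, -1], 0],
    [1, [0, 0.1, -1], 0],
    [1, [0, 0.1, -1], 0],
    [1, [0, 0.1, -1], 0],
    [1, [0, 0.1, -1], 0],
    [1, [0, 0.1, -1], 0],
    [1, [0, 0.1, -1], 0],
    [1, [0, 0.1, -1], 0],
    [1, [0, 0.1, -1], 0],
    [1, [0, 0, -0.6], 0],
    [1, [0, 0, -0.3], 0],
    [1, [0, 0, 0], 0]
  ]
}}

```text
time_s: 72.9
tool_pos: [0.4159, 0.3462, 0.1304]
tool_rot: [[-0.001, 1.0, -0.016], [-0.0, -0.016, -1.0], [-1.0, -0.001, 0.0]]
force: [0.4, 0.4, -0.9]
width: 0.0128
```

```bash
python3 - <<'E'
from h import *
st();go((.420,.363,.10),1.553)
S=cam("side","s41");crop(S,150,170,310,330,4,"s41c")
E
```

```text
t 72.9 tcp [0.4159 0.3462 0.1304] yaw -0.016 q [ 0.47  0.24  1.79 -0.    1.11  0.49] F [ 0.4  0.4 -0.9] w 0.0128 tilt [-0.001 -0.   ]
units xyz [ 1.52  0.19 -0.84] jaw yaw -0.016 turn ccw 1.569 -> units -10.46
```

View pics/s41c.png

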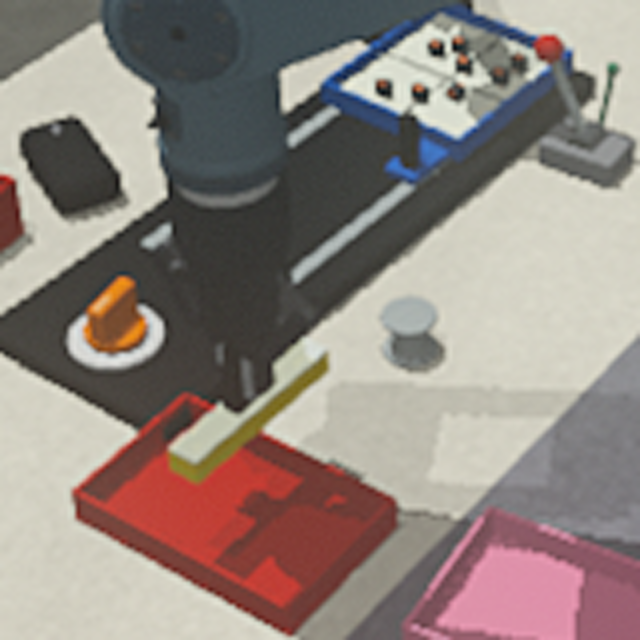

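Emit:
{"fn": "drive_tool", "kwargs": {
  "plan": [
    [1, [0, 0.1, -0.3], 0],
    [1, [0, 0.1, -0.4], 0],
    [1, [0, 0, -0.15], 0],
    [1, [0, 0, 0], -0.3],
    [1, [0, 0, 0], -0.7],
    [1, [0, 0, 0], -1],
    [1, [0, 0, 0], -1],
    [1, [0, 0, 0], -1],
    [1, [0, 0, 0], -1],
    [1, [0, 0, 0], -1],
    [1, [0, 0, 0], -1],
    [1, [0, 0, 0], -1],
    [1, [0, 0, 0], -1],
    [1, [0, 0, 0], -0.8],
    [1, [0, 0, 0], -0.5],
    [1, [0, 0, 0], -0.15],
    [1, [0, 0, 0], 0],
    [1, [0, 0, 0], 0]
  ]
}}

```text
time_s: 74.75
tool_pos: [0.4207, 0.3629, 0.1307]
tool_rot: [[-0.0, 0.022, 1.0], [0.0, 1.0, -0.022], [-1.0, 0.0, -0.0]]
force: [0.1, -0.1, -0.6]
width: 0.0131
```

```bash
python3 - <<'E'
from h import *
st();go((.420,.363,.052),1.553)
S=cam("side","s42");T=cam("top","t42");crop(S,150,200,270,330,5,"s42c");crop(T,150,170,260,270,6,"t42c")
E
```

```text
t 74.8 tcp [0.4207 0.3629 0.1307] yaw 1.549 q [ 0.5   0.27  1.75  0.    1.12 -1.05] F [ 0.1 -0.1 -0.6] w 0.0131 tilt [-0.  0.]
units xyz [ 3.93  0.   -0.04] jaw yaw 1.549 turn ccw 0.004 -> units -0.03
```

View pics/s42c.png

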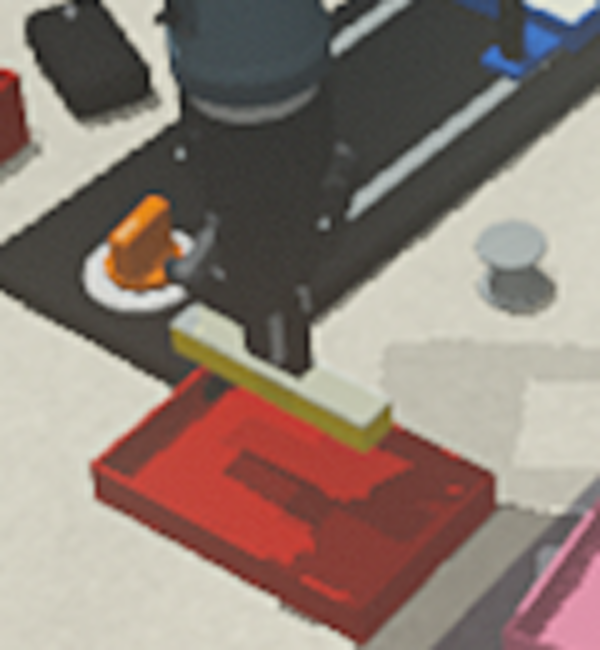

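View pics/t42c.png

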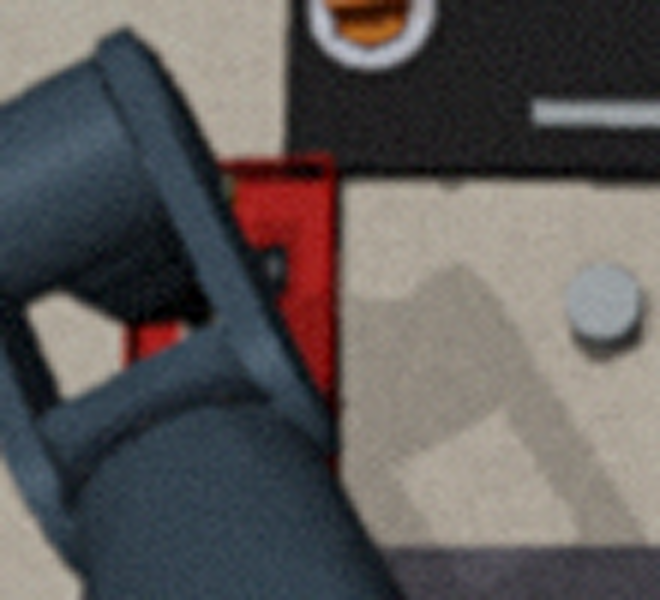

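```bash
python3 - <<'E'
from h import *
print(onz("side",(150+294/5,200+474/5),.028))
S=cv2.imread("pics/s42.png");hs=cv2.cvtColor(S,cv2.COLOR_BGR2HSV)
m=(cv2.inRange(hs,(0,130,40),(8,255,255))|cv2.inRange(hs,(172,130,40),(180,255,255)));m[:260]=0;m[:,:160]=0;m[:,256:]=0;m[335:]=0
c=max(cv2.findContours(m,0,2)[0],key=cv2.contourArea)[:,0]; L=c[c[:,0].argmin()];R=c[c[:,0].argmax()];B=c[c[:,1].argmax()]
print(L,R,B,onz("side",L,.028),onz("side",R,.028),onz("side",B,0.0))
E
```

```text
[0.41503594 0.36445962 0.028     ]
[168 293] [248 296] [222 328] [0.51140736 0.42268008 0.028     ] [0.32419395 0.30725774 0.028     ] [0.32762219 0.41727285 0.        ]
```

Emit:
{"fn": "drive_tool", "kwargs": {
  "plan": [
    [1, [0.4, 0, -0.1], 0],
    [1, [0.8, 0, 0], 0],
    [1, [0.8, 0, 0], 0],
    [1, [0.8, 0, 0], 0],
    [1, [0.6, 0, 0], 0],
    [1, [0.3, 0, 0], 0],
    [1, [0.2, 0, 0], 0],
    [1, [0.15, 0, 0], 0],
    [1, [0.1, 0, 0], 0],
    [1, [0, 0, 0], 0]
  ]
}}

```text
time_s: 75.85
tool_pos: [0.4192, 0.3632, 0.0491]
tool_rot: [[0.001, 0.02, 1.0], [0.0, 1.0, -0.02], [-1.0, 0.0, 0.001]]
force: [-2.9, -1.3, 6.9]
width: 0.0129
```

Contact (7 N). Release partway, then rise.

Emit:
{"fn": "drive_tool", "kwargs": {
  "plan": [
    [0.7, [0, 0, 0], 0],
    [0.6, [0, 0, 0], 0],
    [0.5, [0, 0, 0], 0],
    [0.5, [0, 0, 0], 0],
    [0.5, [0, 0, 0], 0],
    [0.5, [-0.5, 0, 0], 0],
    [0.5, [-1, 0, 0], 0],
    [0.5, [-1, 0, 0], 0],
    [0.5, [-1, 0, 0], 0],
    [0.5, [-1, 0, 0], 0],
    [0.5, [-1, 0, 0], 0],
    [1, [-1, -1, 0], 0],
    [1, [0, -1, 0], 0],
    [1, [0, -1, 0], 0],
    [1, [0, -1, 0], 0],
    [1, [0, -1, 0], 0],
    [1, [0, -1, 0], 0],
    [1, [0, -1, 0], 0],
    [1, [0, -1, 0], 0],
    [1, [0, -1, 0], 0]
  ]
}}

```text
time_s: 77.85
tool_pos: [0.4151, 0.1822, 0.1785]
tool_rot: [[0.001, 0.02, 1.0], [0.0, 1.0, -0.02], [-1.0, 0.0, 0.001]]
force: [-0.7, -0.1, -0.7]
width: -0.0002
```

```bash
python3 - <<'E'
from h import *
st()
S=cam("side","s43");T=cam("top","t43");crop(S,150,170,320,330,4,"s43c");crop(T,150,150,260,260,5,"t43c")
crop(T,315,190,355,235,14,"t43d");crop(S,265,170,320,225,12,"s43d")
E
```

```text
t 77.8 tcp [0.4151 0.1822 0.1785] yaw 1.551 q [ 0.15 -0.02  1.97 -0.    1.19 -1.4 ] F [-0.7 -0.1 -0.7] w -0.0002 tilt [0.001 0.   ]
```

View pics/s43c.png

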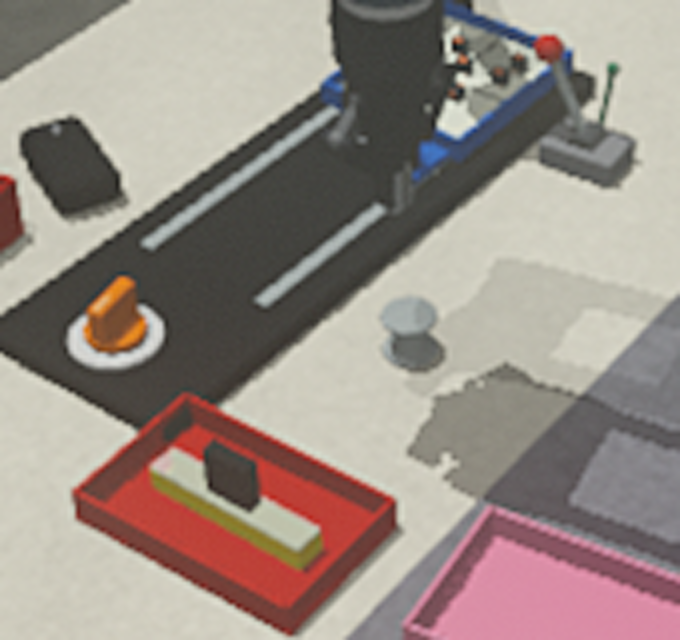

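View pics/t43c.png

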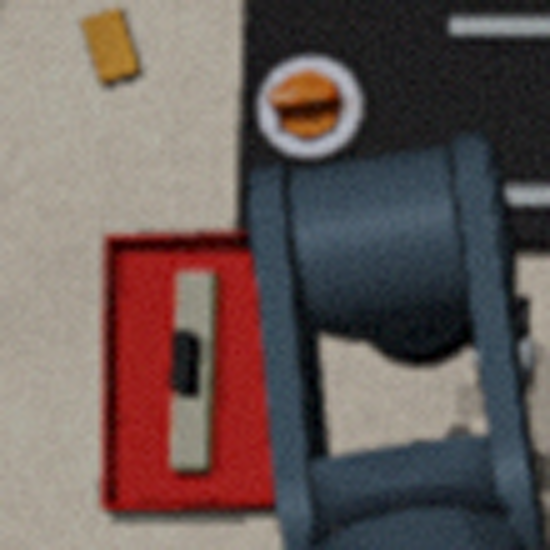

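View pics/t43d.png

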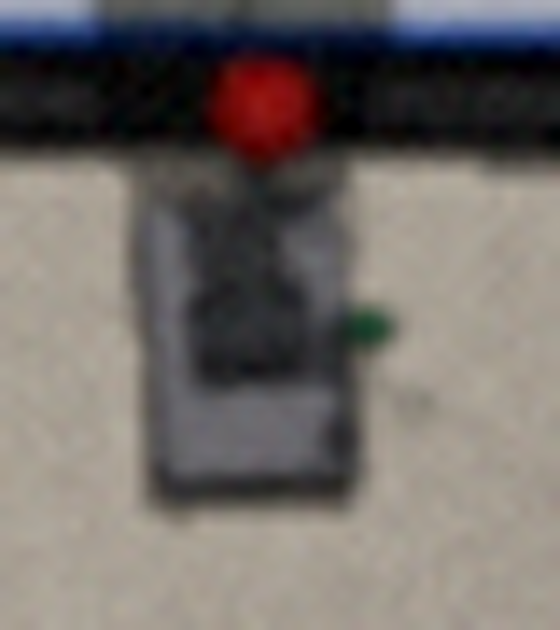

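View pics/s43d.png

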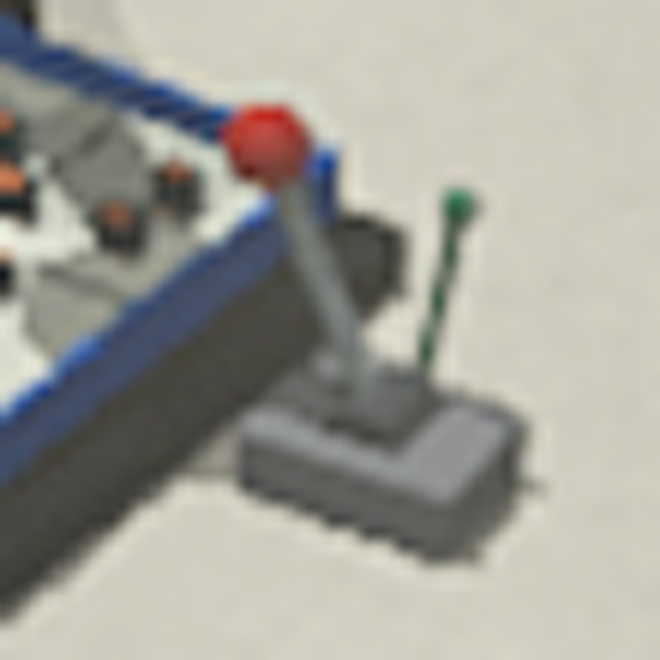

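```bash
python3 - <<'E'
from h import *
S=cv2.imread("pics/s43.png");T=cv2.imread("pics/t43.png")
def blob(im,lo,hi,box):
    hs=cv2.cvtColor(im,cv2.COLOR_BGR2HSV);m=cv2.inRange(hs,lo,hi);q=np.zeros_like(m);x0,y0,x1,y1=box;q[y0:y1,x0:x1]=m[y0:y1,x0:x1]
    c=max(cv2.findContours(q,0,1)[0],key=cv2.contourArea);return cv2.minEnclosingCircle(c)
rs=blob(S,(0,130,60),(6,255,255),(280,172,295,192));rt=blob(T,(0,130,60),(6,255,255),(326,190,342,206))
gs=blob(S,(60,80,30),(95,255,255),(300,182,307,191));gt=blob(T,(60,80,30),(95,255,255),(336,208,346,218))
print(rs,rt,gs,gt)
r=tri(rs[0],rt[0]);g=tri(gs[0],gt[0]);print("ball",r,"green",g)
r2=tri((287.3,182.1),(333.8,197.6));g2=tri((303.25,187.1),(341.4,213.4));print(r2,g2)
# block bottom corners in top z=0 / top face z=.025 
for uv in[(150,210),(345,195),(350,470),(160,475)]: print(onz("top",(315+uv[0]/14,190+uv[1]/14),.025).round(4))
for n,p in(("side",r),("side",g),("top",r),("top",g)): print(n,proj(n,[p]))
E
```

```text
((286.5, 181.5), 2.9155757427215576) ((333.375, 197.375), 3.6444449424743652) ((302.5, 186.5), 0.7072067856788635) ((340.5, 213.0), 0.5001000165939331)
ball [ 0.48800997 -0.12636462  0.10764592] green [ 0.43876348 -0.14953444  0.09365851]
[ 0.48709147 -0.12837533  0.10471213] [ 0.43794878 -0.15291871  0.08974512]
[ 0.4792 -0.107   0.025 ]
[ 0.4825 -0.1545  0.025 ]
[ 0.4147 -0.1539  0.025 ]
[ 0.4139 -0.108   0.025 ]
side [[286.29392504 181.46219991]]
side [[302.36920153 186.477687  ]]
top [[333.47353353 197.55938018]]
top [[340.56029132 213.11753223]]
```

Emit:
{"fn": "drive_tool", "kwargs": {
  "plan": [
    [0, [0, 0, 0], 1],
    [0, [0, 0, 0], 1],
    [0, [0, 0, 0], 1],
    [0, [0, 0, 0], 1],
    [0, [0, 0, 0], 1],
    [0, [0, 0, 0], 1],
    [0, [0, 0, 0], 1],
    [0, [0, 0, 0], 1],
    [0, [0, 0, 0], 1],
    [0, [0, 0, 0], 1],
    [0, [0, 0, 0], 0.35],
    [0, [0, 0.3, 1], 0],
    [0, [0, 0.3, 1], 0],
    [0, [0, 0.3, 1], 0],
    [0, [0, 0.3, 1], 0],
    [0, [0, 0.3, 1], 0],
    [0, [0, 0.3, 1], 0],
    [0, [0, 0.3, 1], 0],
    [0, [0, 0.3, 1], 0],
    [0, [0, 0, 0], 0]
  ]
}}

```text
time_s: 79.95
tool_pos: [0.4638, 0.0216, 0.1784]
tool_rot: [[0.001, 1.0, -0.004], [-0.0, -0.004, -1.0], [-1.0, 0.001, 0.0]]
force: [1.5, 0.4, 0.4]
width: 0.0858
```

```bash
python3 - <<'E'
from h import *
st();go((.464,-.1295,.17),0.0)
E
```

```text
t 80.0 tcp [0.4638 0.0216 0.1784] yaw -0.004 q [-0.21  0.    1.94 -0.    1.19 -0.21] F [1.5 0.4 0.4] w 0.0858 tilt [ 0.001 -0.   ]
units xyz [0.42 0.04 7.56] jaw yaw -0.004 turn ccw 0.004 -> units -0.03
```

Emit:
{"fn": "drive_tool", "kwargs": {
  "plan": [
    [0, [0, 0, 1], 0],
    [0, [0, 0, 1], 0],
    [0, [0, 0, 1], 0],
    [0, [0, 0, 1], 0],
    [0, [0, 0, 1], 0],
    [0, [0, 0, 1], 0],
    [0, [0, 0, 1], 0],
    [0, [0, 0.04, 0.55], 0],
    [0, [0, 0, 0], 0],
    [0, [0, 0, 0], 0]
  ]
}}

```text
time_s: 80.95
tool_pos: [0.4632, -0.1273, 0.1777]
tool_rot: [[-0.0, 1.0, -0.002], [0.001, -0.002, -1.0], [-1.0, -0.0, -0.001]]
force: [0.2, 0.6, 0.0]
width: 0.0852
```

```bash
python3 - <<'E'
from h import *
st();go((.464,-.1295,.106),0.0)
S=cam("side","s44");crop(S,230,110,340,230,6,"s44c");T=cam("top","t44");crop(T,290,120,400,240,5,"t44c")
E
```

```text
t 81.0 tcp [ 0.4632 -0.1273  0.1777] yaw -0.002 q [-0.52  0.04  1.9   0.    1.19 -0.51] F [0.2 0.6 0. ] w 0.0852 tilt [-0.     0.001]
units xyz [3.58 0.04 0.11] jaw yaw -0.002 turn ccw 0.002 -> units -0.01
```

View pics/s44c.png

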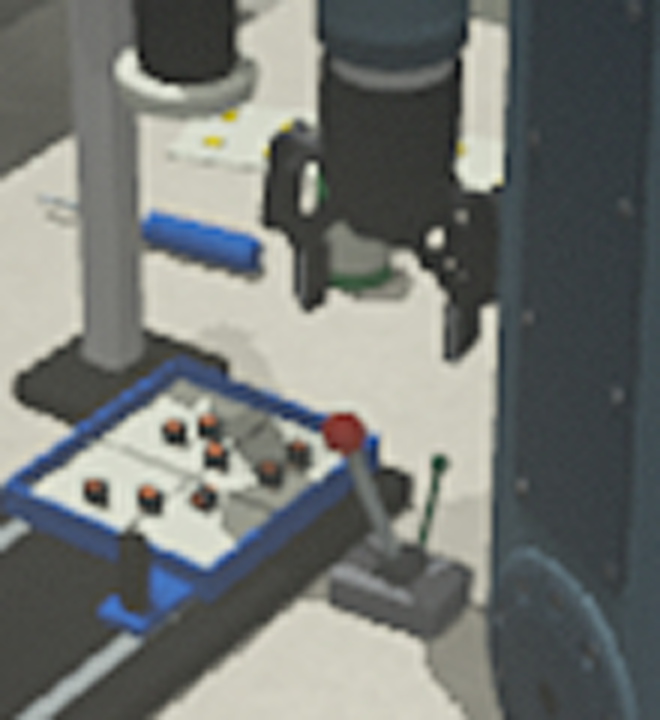

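View pics/t44c.png

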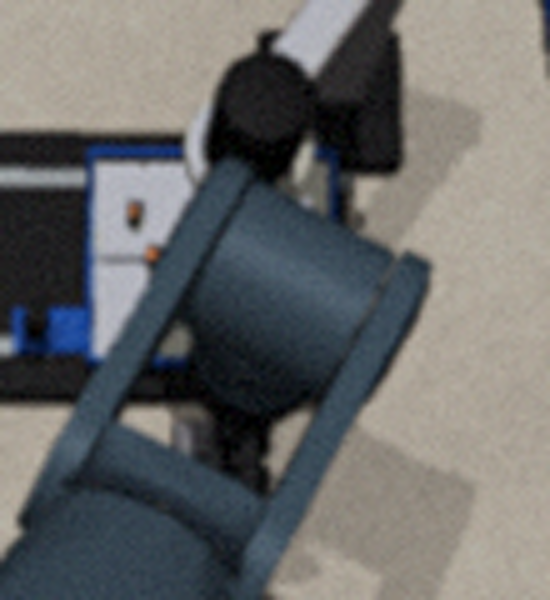

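```bash
python3 - <<'E'
from h import *
for z in(.3,.35,.4,.45,.5): print(z,proj("top",[[.463,-.127,z]]).round(1),proj("side",[[.463,-.127,z]]).round(1))
S=cv2.imread("pics/s44.png");crop(S,200,20,340,160,5,"s44d")
E
```

```text
0.3 [[339.8 192.7]] [[294.1 131.7]]
0.35 [[341.5 188.9]] [[294.5 117. ]]
0.4 [[343.5 184.9]] [[294.9 101.7]]
0.45 [[345.5 180.7]] [[295.4  85.8]]
0.5 [[347.7 176.1]] [[295.8  69.3]]
```

View pics/s44d.png

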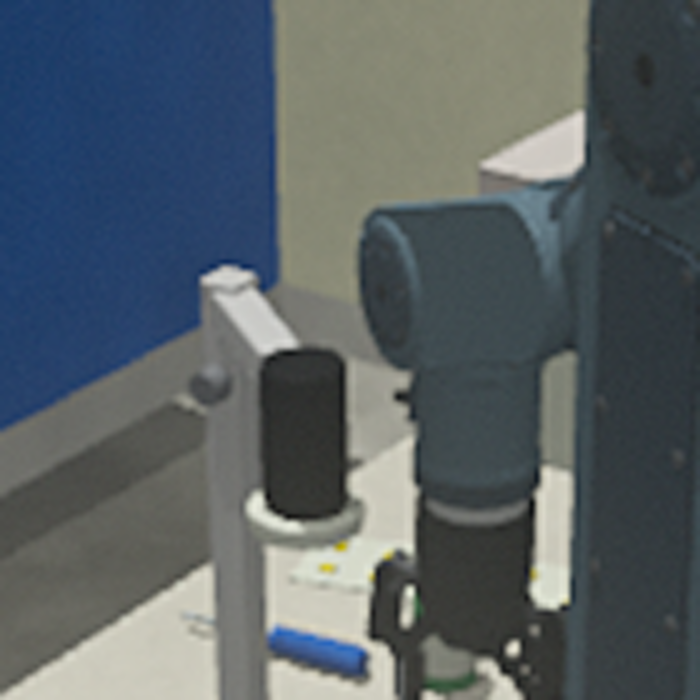

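```bash
python3 - <<'E'
from h import *
for z in(.42,.46,.5): print(z,onz("top",(290+245/5,120+160/5),z).round(3),onz("top",(290+395/5,120+262/5),z).round(3))
# head: top disc center & ring
T=cv2.imread("pics/t39.png");crop(T,310,120,380,200,8,"head")
for z in(.28,.29,.4): print(z,onz("top",(342,145),z).round(3))
E
```

```text
0.42 [ 0.549 -0.115  0.42 ] [ 0.492 -0.194  0.42 ]
0.46 [ 0.538 -0.111  0.46 ] [ 0.482 -0.187  0.46 ]
0.5 [ 0.526 -0.107  0.5  ] [ 0.472 -0.181  0.5  ]
0.28 [ 0.612 -0.14   0.28 ]
0.29 [ 0.609 -0.138  0.29 ]
0.4 [ 0.575 -0.126  0.4  ]
```

View pics/head.png

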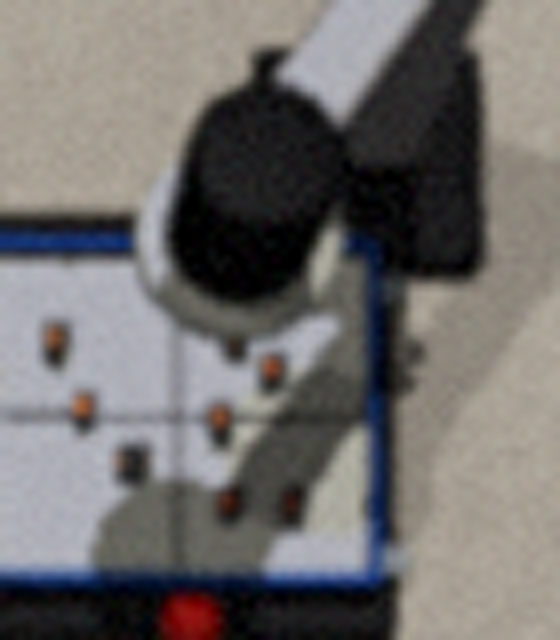

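Emit:
{"fn": "drive_tool", "kwargs": {
  "plan": [
    [0, [0.5, 0, 0.1], 0],
    [0, [0.8, 0, 0], 0],
    [0, [0.8, 0, 0], 0],
    [0, [0.8, 0, 0], 0],
    [0, [0.6, 0, 0], 0],
    [0, [0, 0, 0], 0],
    [0.4, [0, 0, 0], 0],
    [0.5, [0, 0, 0], 0],
    [0.5, [0, 0, 0], 0],
    [0.5, [0, 0, 0], 0]
  ]
}}

```text
time_s: 82.05
tool_pos: [0.4638, -0.1305, 0.1085]
tool_rot: [[0.002, 1.0, -0.002], [-0.001, -0.002, -1.0], [-1.0, 0.002, 0.001]]
force: [1.5, 0.4, 0.6]
width: 0.0424
```

```bash
python3 - <<'E'
from h import *
st()
S=cam("side","s45");crop(S,230,80,340,220,5,"s45c")
E
```

```text
t 82.0 tcp [ 0.4638 -0.1305  0.1085] yaw -0.002 q [-0.52  0.15  1.95  0.    1.04 -0.52] F [1.5 0.4 0.6] w 0.0424 tilt [ 0.002 -0.001]
```

View pics/s45c.png

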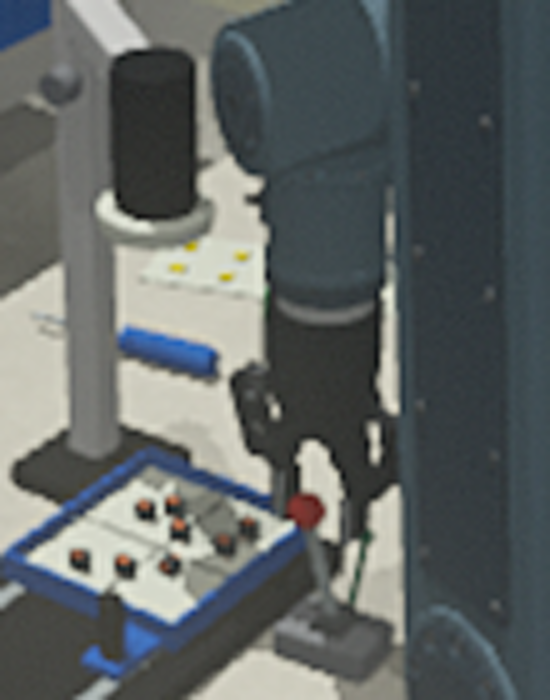

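Emit:
{"fn": "drive_tool", "kwargs": {
  "plan": [
    [0.6, [0, 0, 0], 0],
    [0.68, [0, 0, 0], 0],
    [0.68, [0, 0, 0], 0],
    [0.68, [-0.05, -0.2, 0], 0],
    [0.68, [-0.05, -0.3, 0], 0],
    [0.68, [-0.05, -0.3, 0], 0],
    [0.68, [0, -0.3, 0], 0],
    [0.68, [0, -0.25, 0], 0],
    [0.68, [0, -0.1, 0], 0],
    [0.68, [0, 0, 0], 0],
    [0.68, [0, 0, 0], 0]
  ]
}}

```text
time_s: 83.2
tool_pos: [0.4341, -0.13, 0.1106]
tool_rot: [[-0.0, 1.0, -0.002], [0.0, -0.002, -1.0], [-1.0, -0.0, -0.0]]
force: [-1.4, -0.7, 0.2]
width: 0.0275
```

```bash
python3 - <<'E'
from h import *
st()
S=cam("side","s46");crop(S,260,140,340,220,8,"s46c")
E
```

```text
t 83.2 tcp [ 0.4341 -0.13    0.1106] yaw -0.002 q [-0.55  0.09  2.02  0.    1.04 -0.55] F [-1.4 -0.7  0.2] w 0.0275 tilt [-0.  0.]
```

View pics/s46c.png

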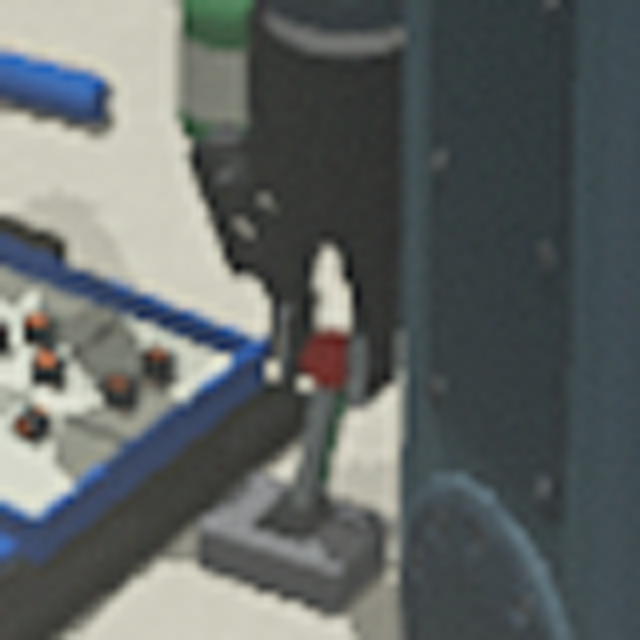

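Emit:
{"fn": "drive_tool", "kwargs": {
  "plan": [
    [0.5, [0, 0, 0], 0],
    [0.4, [0, 0, 0], 0],
    [0.4, [0, 0, 0], 0],
    [0.4, [-0.5, 0, 0], 0],
    [0.4, [-1, 0, 0], 0],
    [0.4, [-1, 0, 0], 0],
    [0.4, [-1, 0, 0], 0],
    [0.4, [-1, 0, 0], 0],
    [0.4, [0, 0, -1], 0],
    [0.4, [0, 0, -1], 0],
    [0.4, [0, 0, -1], 0],
    [0.4, [0, 0, -1], 0],
    [0.4, [0, 0, -1], 0],
    [0.4, [0, 0, -1], 0],
    [0.4, [0, 0, -1], 0],
    [0.4, [0, 0, -1], 0],
    [0.4, [0, 0, -1], 0],
    [0.4, [0, 0, -1], 0],
    [0.4, [0, 0, -1], 0],
    [0.4, [0, 0, -1], 0]
  ]
}}

```text
time_s: 85.25
tool_pos: [0.4348, 0.1108, 0.2016]
tool_rot: [[0.001, 1.0, -0.002], [0.0, -0.002, -1.0], [-1.0, 0.001, -0.0]]
force: [0.2, 0.2, -0.4]
width: 0.0515
```

```bash
python3 - <<'E'
from h import *
st()
S=cam("side","s47");T=cam("top","t47")
crop(T,315,190,355,235,14,"t47d");crop(S,270,170,320,220,14,"s47d")
E
```

```text
t 85.2 tcp [0.4348 0.1108 0.2016] yaw -0.002 q [-0.02 -0.06  1.96  0.    1.25 -0.01] F [ 0.2  0.2 -0.4] w 0.0515 tilt [0.001 0.   ]
```

View pics/t47d.png

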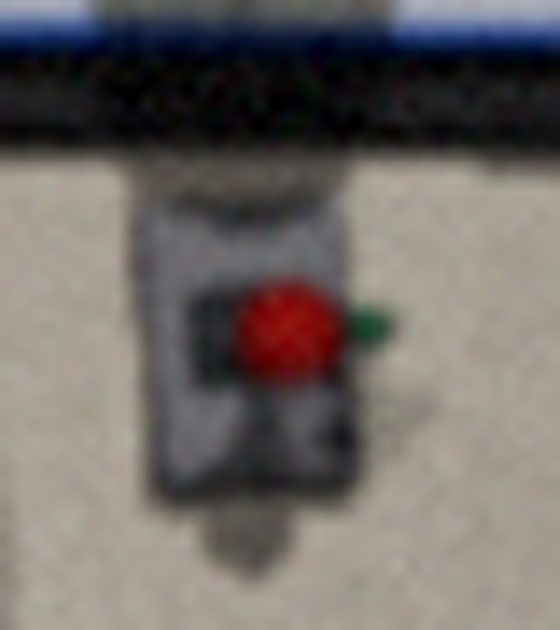

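View pics/s47d.png

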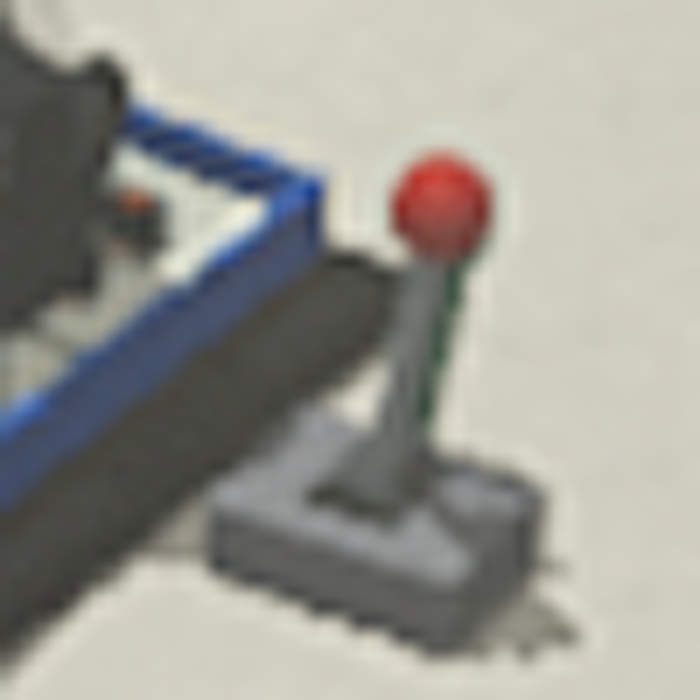

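```bash
python3 - <<'E'
from h import *
from scipy.optimize import least_squares
def blob(im,kind,box):
    x0,y0,x1,y1=box; p=cv2.resize(im[y0:y1,x0:x1],None,fx=8,fy=8,interpolation=cv2.INTER_CUBIC).astype(int)
    b,g,r=p[...,0],p[...,1],p[...,2]
    m=((r-np.maximum(g,b))>50) if kind=="r" else ((g-r)>18)&((g-b)>5)
    m=m.astype(np.uint8); n,l,s,c=cv2.connectedComponentsWithStats(m); i=1+s[1:,4].argmax()
    return x0+(c[i]+.5)/8-.5+0, s[i,4]/64, 
    
def cc(v): return np.array([v[0][0],v[0][1]])
S0=cv2.imread("pics/s43.png");T0=cv2.imread("pics/t43.png");S1=cv2.imread("pics/s47.png");T1=cv2.imread("pics/t47.png")
def B(im,k,box):
    x0,y0,x1,y1=box; p=cv2.resize(im[y0:y1,x0:x1],None,fx=8,fy=8,interpolation=cv2.INTER_CUBIC).astype(int)
    b,g,r=p[...,0],p[...,1],p[...,2]; m=((r-np.maximum(g,b))>50) if k=="r" else ((g-r)>18)
    n,l,s,c=cv2.connectedComponentsWithStats(m.astype(np.uint8)); i=1+s[1:,4].argmax(); return np.array([x0,y0])+(c[i]+.5)/8-.5, s[i]/8
rs0,_=B(S0,"r",(280,172,295,192));rt0,_=B(T0,"r",(326,190,342,206))
rs1,_=B(S1,"r",(295,176,308,192));rt1,_=B(T1,"r",(328,205,344,222))
gs0,a=B(S0,"g",(299,182,308,191));gt0,b=B(T0,"g",(336,208,348,218)); print(a,b)
print(rs0,rt0,rs1,rt1,gs0,gt0)
r0,r1,g0=tri(rs0,rt0),tri(rs1,rt1),tri(gs0,gt0); print(r0,r1,g0)
# fit hinge x, biases: circle model common offset (bx,by,bz)
def f(p):
    xh,t0,t1,tg,bz=p
    return [xh+.09*np.sin(t0)-r0[0],.022+.09*np.cos(t0)+bz-r0[2],xh+.09*np.sin(t1)-r1[0],.022+.09*np.cos(t1)+bz-r1[2],xh+.066*np.sin(tg)-g0[0],.022+.066*np.cos(tg)+bz-g0[2]]
s=least_squares(f,[.447,.45,-.1,-.1,0]);print(s.x.round(4),np.round(s.fun*1e3,2))
E
```

```text
[ 2.875  3.625  2.5    2.75  44.25 ] [ 3.875  4.25   2.75   2.125 37.125]
[286.5573605  181.11285487] [333.3771647  197.24576271] [300.93418793 183.69835623] [335.18814974 213.17930328] [302.6009887  186.49293785] [340.78556397 212.87689394]
[ 0.48796378 -0.12630313  0.10926775] [ 0.43395865 -0.13008839  0.11718957] [ 0.43916404 -0.1506047   0.09297741]
[ 0.4491  0.4469 -0.1679 -0.1514  0.0061] [-0.   -0.01  0.06 -0.36 -0.06  0.37]
```

View pics/t47.png

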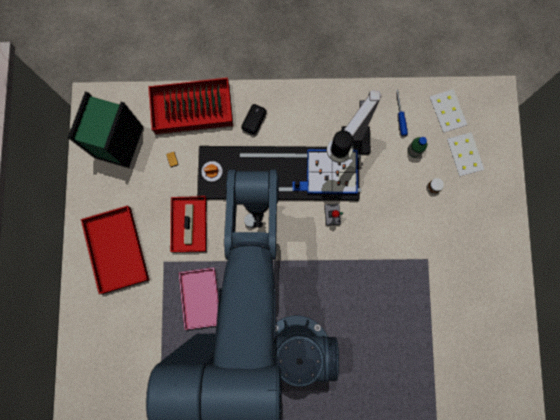

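View pics/s47.png

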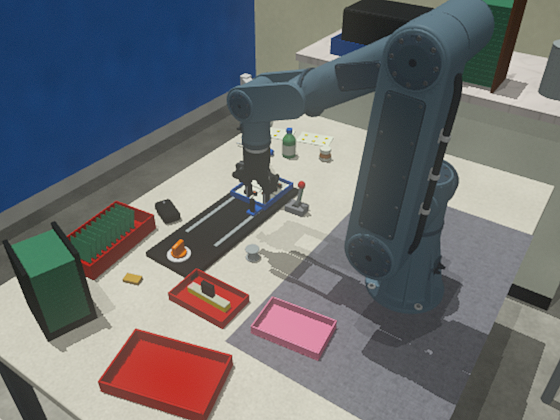

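```bash
python3 - <<'E'
from h import *
T=cv2.imread("pics/t47.png");crop(T,190,135,360,245,4,"t47e");crop(T,150,180,230,270,6,"t47f")
E
```

```text
(no output)
```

View pics/t47e.png

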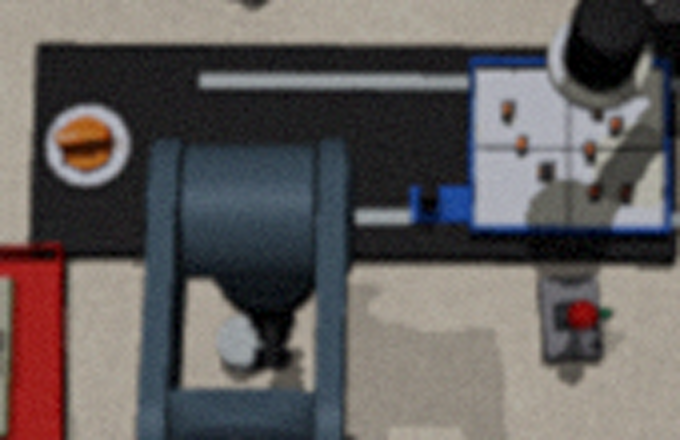

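View pics/t47f.png

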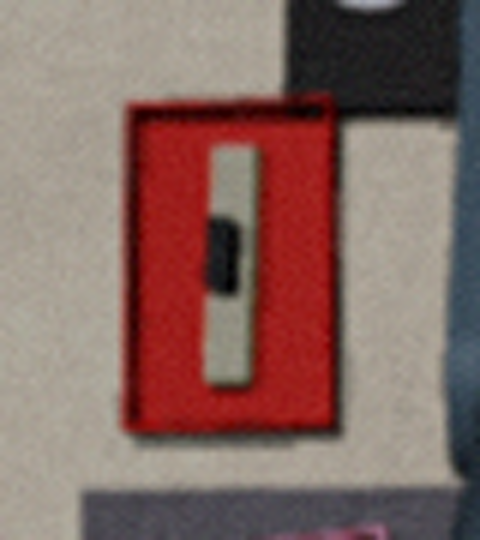

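```bash
python3 - <<'E'
from workcell import ctrl
print(ctrl.hand_in())
E
```

```text
the job is handed in; nothing more can be done
None
```

The job is handed in at about 85 s of the 210 s allowed, with every step done in the order asked. I laid the shaker on the table for a while so that the tray could go home and be clamped first.

- **Clamp and tray:** I freed the knob until it met its stop and slid the tray out to its stop (33 N at the end). After loading I slid it home (31 N at the stop, 0.221 m of travel). I then turned the knob clockwise until it met its stop at 2.1 N m; the picture afterwards shows it clamped.
- **Coils:** The arm cannot tilt the tool, so I tipped the shaker to about 16° by pressing its tail on the tray post. I then let the coils out with small jolts. All eight show on the tray in both views: every quarter has at least one and none is stacked. They are not perfectly even: two came out during moves and lie on a dividing line.
- **Shaker:** It was knocked about 1 cm before I first picked it up, and I measured it again before gripping. It now lies flat, empty and central in the small red tray.
- **Dimmer:** The lever's lean measures -0.17 rad against -0.15 rad for the green pointer. That is within my measuring error, so I left it. Calibration showed a height bias of about 6 mm there, which I fitted out.

In the last pictures, the things in view, including the spool and the microscope, look unmoved. No check failed.

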